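# Charge and clamp the jewellery finishing machine

### The arm

A 6-joint arm with a two-finger parallel gripper is mounted at the origin on the work surface. World frame = base frame: x ahead of the robot, y to its left, z up, the work surface at z = 0. Lengths are in m, angles in rad, forces in N, time in s.
With the tool pointing down it reaches from about 0.35 to 0.85 m from the base axis. Payload 8.1 kg.
Tool frame: the origin (TCP) lies on the centre line of the jaws, within the pads' length; the fingertips stand 19 mm ahead of it and the grasp point (between the pads) is the TCP (robot.tips_ahead is the distance from the TCP to the fingertips, in m); y points along the fingers, z is the direction in which the jaws open and shut, and the axes are right-handed (so a half turn about y gives the same grasp; the last joint's range is limited). The gripper opens to 93 mm and grips with 3 to 60 N. Pads are 15 mm wide; open, the fingers measure 128 mm over their backs; the gripper's body (75 mm by 188 mm) begins 65 mm behind the grasp point.
Start: joints at [-1.333, 0.13, 1.488, -0, 1.523, -0.085], TCP at [0.19, -0.569, 0.238] pointing down, gripper open.
Joint ranges: [-2.96, 2.96], [-0.89, 2.26], [0.02, 2.5], [-1.34, 4.48], [0, 2.73], [-2.66, 2.66]. Speed limits (rad/s): [2.39, 2.39, 2.79, 3.14, 3.14, 3.14].

### API

Orientations are given as a rotation vector (axis times angle).
In Python, from plant import robot, imaging, models gives the robot as it stands.
- The arm moves only by the tool carry_out, never from a script. Its argument "motion" is one flat list of numbers, 7 for each row, row after row: the shift along the tool's x, y, z in m, then the turn, a rotation vector about the tool's x, y, z in degrees, then the opening, from -1 (shut) to 1 (fully open). A call has exactly 5 rows; each row shifts and turns the pose as measured when the row begins, along the tool's axes as they then stand; what a row does not reach is not made up. A row lasts 1/10 s, in which the tool goes at most 50 mm and 8.59 degrees, less where a joint would pass 70% of its speed; a pose out of reach is approached as far as the arm can. A call is refused whole if a number of a shift passes 0.05 or a number of a turn 8.59, either way. A call with a gripper value outside its range is refused whole. The fingers move at their own pace and stop on an object; "squeeze" is the grip in N (left out, the last holds). Time passes only in rows, so rows that do not move let the fingers close, or fill a call up. It gives the time, the measured TCP pose, the force and the opening at its end, in the units of the state.
- robot.read_state(): the state, without advancing time (a new reading comes with each control period).
- imaging.read_camera(name): name is "side" or "top"; returns the picture (384x512x3 uint8, blue, green, red); there is no depth.
- imaging.camera_model(name): a dict with "K" (3x3 intrinsics, pixels), "position" and "orientation" of the camera in the world. Camera axes: x right, y down, z forward; pixel columns grow to the right and rows downward; lengths in m; the calibration is good to about 2 mm. A picture is of the moment at which its call begins. camera_model takes no time and is no camera call.
- robot.close_job(): hands the job in, once; it reports no verdict.
Trained networks look in the newest picture that a camera, given by its name, has taken for a name from the list of things; names that differ only in an ending like _2 or _b are one class to them, and where a whole thing is asked for, a point or a joint stands for the part that bears it (a point fixed in the world has none). Each returns a list of dicts, best first, with "confidence" (0 to 1); they miss things now and then, are a little off and sometimes report something else, mostly with a low value. They report only what shows in the picture. A call takes as long as a camera call. They do not tell look-alikes from the thing itself.
- models.outline_of(camera, thing): "pixels" (384x512 bool, what is visible of it) and "pixel" ([column, row] in pixels, amid what is visible of it).
The state is a dict: "t": time; "q": joint angles; "dq": joint speeds; "joint_torque": joint torques, N m; "tool_pos": TCP position; "orientation": TCP orientation; "force": force on the tool from outside, world axes, zero at the start; "wrist_torque": the same for the moment, N m; "opening": finger opening in m.
Only numpy, scipy, OpenCV 4.12 (cv2) and the standard library are available. Lean on these libraries where they do the work, as an engineer would, in place of code of your own. Each camera call takes 0.05 s, during which the arm holds its last target.

### The job

Get the finishing machine ready to run: put every copper bangle that is on the bench into its tank, and add one level measure of polishing rods by scooping up a heaped scoop, drawing the scoop back out under the trough's strike bar so that the excess drops back into the trough, and tipping what is left into the tank. Stand the scoop upright on its round mat again, close the lid, and fit the hex nut on the clamp stud, backing it off until the thread drops in and then turning it on until it sits down on the lid's prongs. Spill no rods and leave the other things on the bench where they are.

Things in the scene. Friction and masses are not known exactly. Their poses are not given: they have to be found in the camera images.
- finisher: vibratory finishing machine, fixed: grey base, open square blue tank. Origin on the bench under the tank's centre; x points from the clamp stud to the lid's hinge, z up. Tank outside 140 x 140 mm, walls 5 mm, rim 140 mm and inner floor 35 mm above the bench. The stud stands on a ledge outside the tank's -x wall, 105 mm from the tank's centre
- tank_mid (a point): point on the tank's vertical centre line, 25 mm above its inner floor
- stud_seat (a point): point on the stud's axis where the nut's underside finally rests (top of the closed lid's prongs, 148.5 mm above the bench). The stud rises 44 mm above it to a cone tip 8 mm across; core 18 mm; right-hand two-start thread 28 mm across, 22 mm lead, 165 degrees of ridge per start. A nut set on it rests 9 to 19 mm above this point, at a chance angle
- lid (a joint): angle of the lid: 0 closed, 1.75 standing open just past upright. Clear panel 147 x 144 x 8 mm, 0.2 kg, hinged along the tank's +x rim, 70 mm beyond the tank's centre, 140 mm up; falls shut once pulled over to under 1.5. Two grey prongs, each 16 mm wide, 31 mm apart, reach 55 mm past its free edge and come down either side of the stud
- nut: brass hex nut, 46 mm across flats, 34 mm high, 0.12 kg, upright; origin at the centre of its underside, z its axis, x normal to a flat. Two lugs in the bore, 11 to 15 mm up, ride in the stud's thread. Turned back (anticlockwise from above) on the stud it climbs, then drops 10 mm at a thread start (every 180 degrees); then 45 to 90 degrees clockwise lets it go down to its seat
- trough: green trough, fixed, 273 x 122 mm, inner width 110. Origin on the bench, x along it to its closed end. Inner floor 5 mm up, from x = -162 mm to the upright end wall at x = 100. Side walls 75 high, near end wall at x = -165 only 35. Steel strike bar at x = -155: lower edge 80 mm above the bench, 16 high, 6 thick, a 26 mm slot in its middle for the scoop's handle; cheeks 97 high
- scoop: aluminium scoop with upright handle, 0.16 kg. Origin at its underside; x points out of its open front, z up. Lip ends at x = 46 mm, back wall at x = -29, outer width 104, rim 30 high, floor 3 thick with a thin bevelled lip. Handle: upright bar 16 (x) by 12 (y) mm at x = -37, 120 high, upper half red. Level, it holds one layer of three rods side by side, their tops 33 above its underside
- mat: round black rubber mat, 170 mm across, its top at bench height plus 2 mm to the eye (the scoop stands at bench height); the scoop starts and belongs here. Origin at its centre
- rod0: a white ceramic polishing rod with round ends, 30 mm thick, 66 mm long, 60 g, smooth (friction about 0.35); origin at its centre, x along it. Six lie lengthwise in the trough, heaped 3-2-1 against its closed end wall
- rod1: a white ceramic polishing rod with round ends, 30 mm thick, 66 mm long, 60 g, smooth (friction about 0.35); origin at its centre, x along it. Six lie lengthwise in the trough, heaped 3-2-1 against its closed end wall
- rod2: a white ceramic polishing rod with round ends, 30 mm thick, 66 mm long, 60 g, smooth (friction about 0.35); origin at its centre, x along it. Six lie lengthwise in the trough, heaped 3-2-1 against its closed end wall
- rod3: a white ceramic polishing rod with round ends, 30 mm thick, 66 mm long, 60 g, smooth (friction about 0.35); origin at its centre, x along it. Six lie lengthwise in the trough, heaped 3-2-1 against its closed end wall
- rod4: a white ceramic polishing rod with round ends, 30 mm thick, 66 mm long, 60 g, smooth (friction about 0.35); origin at its centre, x along it. Six lie lengthwise in the trough, heaped 3-2-1 against its closed end wall
- rod5: a white ceramic polishing rod with round ends, 30 mm thick, 66 mm long, 60 g, smooth (friction about 0.35); origin at its centre, x along it. Six lie lengthwise in the trough, heaped 3-2-1 against its closed end wall
- bangle0: a copper bangle (flat ring) lying on the bench, outer diameter 64 mm, inner 48 mm, 12 mm high; origin at the centre of its underside. One to three bangles are present
- bangle1: a copper bangle (flat ring) lying on the bench, outer diameter 64 mm, inner 48 mm, 12 mm high; origin at the centre of its underside. One to three bangles are present
- bangle2: a copper bangle (flat ring) lying on the bench, outer diameter 64 mm, inner 48 mm, 12 mm high; origin at the centre of its underside. One to three bangles are present
- jar: small amber jar, 48 mm across, 60 mm high; a bystander, not to be disturbed; origin at the centre of its underside
- block: black charcoal block 110 x 70 x 28 mm; a bystander, not to be disturbed; origin at the centre of its underside
- flask: white plastic flask 54 mm across, 100 mm high; a bystander, not to be disturbed; origin at the centre of its underside
Things that resemble listed ones, but are neither listed nor needed, are in the scene too. There is more than one size of the nut; the job needs the largest.

How it is judged:
By the outcome, as a careful person would: the job done as asked, in the order asked, and still so for the second after the job is handed in, with the robot touching nothing.
Of bangle0, bangle1, bangle2 only 1 to 3 are there at a start; the rules pass over those that are not, and their reading is None.
At some moment in a run one of nut, bangle0, bangle1, bangle2 may be knocked a few centimetres aside while the robot is not near it.
It also fails if it takes over 210 s, if anything falls off the work surface, if the arm or the gripper's body presses on something with over 40 N, if the wrist force passes 120 N, or if a joint passes its speed limit or range.

## Working session

There is one attempt and no reset: what is moved stays moved. The work goes in short steps, Python scripts to look and compute and a tool call to move; the robot and the scene stay as the last step left them, time stands still between calls to the robot, and variables do not carry over. Pictures are saved under pics/ and viewed, and the job is handed in when it is done.

Besides the shell and the picture viewer there is one more tool, called after "Request:" as name(argument=value, ...) on one line, values as JSON. carry_out: Moves the arm, as the interface text tells. Its arguments: {"type":"object","properties":{"motion":{"type":"array","items":{"type":"number"}},"squeeze":{"type":"number"}},"required":["motion"]}

```bash
ls; mkdir -p pics
python3 - <<'E'
from plant import robot, imaging, models
import cv2, numpy as np
print(robot.read_state())
for n in ("side","top"):
    im=imaging.read_camera(n); cv2.imwrite(f"pics/{n}0.png",im)
    m=imaging.camera_model(n); print(n,m)
E
```

```text
pics
{'t': 0.0, 'q': array([-1.33338682e+00,  1.31189593e-01,  1.48925945e+00, -2.04966782e-05,
        1.52300127e+00, -8.53777908e-02]), 'dq': array([ 1.21896575e-04, -1.57863031e-03,  4.71323602e-06, -2.57587480e-04,
        8.58207027e-04,  6.31060442e-06]), 'joint_torque': array([ 5.95956099e-04, -5.59840214e+01, -4.91762853e+01,  7.67099485e-02,
        3.50629888e-02, -1.33769731e-04]), 'tool_pos': array([ 0.19022791, -0.56848489,  0.23658133]), 'orientation': array([-0.33343124,  2.04886524, -2.045027  ]), 'force': array([ 0.26609439, -0.32864876, -0.49289089]), 'wrist_torque': array([ 0.03548235, -0.07956335,  0.02065137]), 'opening': 0.0930732370959894}
side {'K': array([[482.16374929,   0.        , 257.21501059],
       [  0.        , 482.16374929, 180.81619056],
       [  0.        ,   0.        ,   1.        ]]), 'position': array([0.85944775, 0.72494899, 0.89894049]), 'orientation': array([-0.45989229, -2.74257134,  1.14223574])}
top {'K': array([[465.73821218,   0.        , 254.60353617],
       [  0.        , 465.73821218, 194.50714565],
       [  0.        ,   0.        ,   1.        ]]), 'position': array([ 0.37759537, -0.02806687,  1.23023664]), 'orientation': array([-2.15006238,  2.09105148, -0.16149057])}
```

View pics/side0.png

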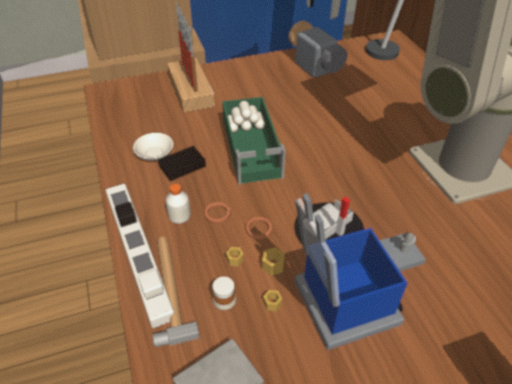

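View pics/top0.png

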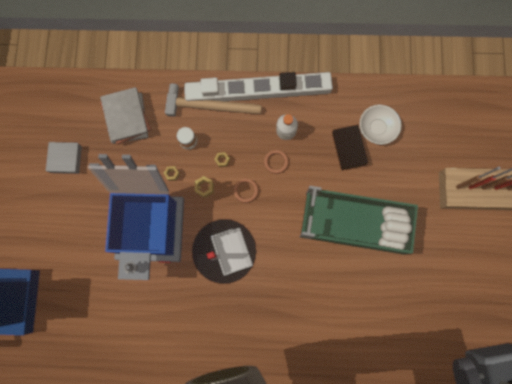

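```bash
python3 - <<'E'
from plant import robot, imaging, models
print([x for x in dir(robot) if x[0]!='_'],[x for x in dir(models) if x[0]!='_'],[x for x in dir(imaging) if x[0]!='_'])
print(robot.tips_ahead)
import cv2,numpy as np
for n in("top","side"):
    im=imaging.read_camera(n)
    if n=="top": c=im[80:300,90:290]; 
    else: c=im[180:340,180:440]
    cv2.imwrite(f"pics/{n}1.png",cv2.resize(c,None,fx=3 if n=="side" else 2.7,fy=3 if n=="side" else 2.7,interpolation=cv2.INTER_CUBIC)[:600,:800])
E
cat > h.py <<'E'
import numpy as np, cv2
from scipy.spatial.transform import Rotation as R
from plant import robot, imaging, models
def cam(n):
    m=imaging.camera_model(n); return m["K"],np.array(m["position"]),R.from_rotvec(m["orientation"]).as_matrix()
def proj(n,P):
    K,p,A=cam(n); c=(np.atleast_2d(P)-p)@A; u=c@K.T; return u[:,:2]/u[:,2:]
def ray(n,uv,z):
    K,p,A=cam(n); uv=np.atleast_2d(uv).astype(float)
    d=np.c_[uv,np.ones(len(uv))]@np.linalg.inv(K).T@A.T
    return p+d*((z-p[2])/d[:,2])[:,None]
E
python3 - <<'E'
from h import *
imaging.read_camera("top"); imaging.read_camera("side")
for n in("top","side"):
    for t in ["finisher","lid","nut","trough","scoop","mat","rod0","bangle0","jar","block","flask","stud_seat"]:
        try:
            for o in models.outline_of(n,t): print(n,t,round(o["confidence"],2),np.round(o["pixel"],1),o["pixels"].sum(), np.round(ray(n,o["pixel"],0)[0],3))
        except Exception as e: print(n,t,e)
E
```

```text
['IKError', 'close_job', 'read_state', 'tips_ahead'] ['outline_of'] ['camera_model', 'read_camera']
0.019
top finisher 0.6 [136.3 217.8] 7743 [0.522 0.316 0.   ]
top lid 0.65 [127.7 178.1] 1967 [0.629 0.348 0.   ]
top lid 0.18 [136.5 219.7] 7479 [0.516 0.315 0.   ]
top nut 0.73 [197.1 186.6] 209 [0.611 0.158 0.   ]
top nut 0.55 [173.6 171.4] 182 [0.651 0.224 0.   ]
top nut 0.5 [219.3 156.1] 128 [0.697 0.101 0.   ]
top trough 0.63 [347.5 219.4] 4802 [ 0.533 -0.246  0.   ]
top scoop 0.79 [231.3 250.7] 1311 [0.441 0.059 0.   ]
top mat 0.96 [213.9 250.4] 2056 [0.441 0.105 0.   ]
top rod0 0.76 [395.8 239.9] 258 [ 0.482 -0.372  0.   ]
top rod0 0.72 [136.4 221.8] 7565 [0.511 0.315 0.   ]
top rod0 0.67 [394.6 215.9] 196 [ 0.545 -0.37   0.   ]
top rod0 0.67 [399.2 226.3] 255 [ 0.518 -0.382  0.   ]
top rod0 0.54 [388.9 247.1] 145 [ 0.463 -0.353  0.   ]
top rod0 0.5 [394.3 207.1] 111 [ 0.569 -0.37   0.   ]
top bangle0 0.79 [276.9 156.4] 201 [ 0.7   -0.056  0.   ]
top bangle0 0.62 [245.2 184.3] 215 [0.62  0.028 0.   ]
top jar 0.65 [188.9 135.1] 355 [0.754 0.188 0.   ]
top block 0.88 [348.6 147.4
[... 491 characters left out ...]
2 225.4] 557 [0.398 0.085 0.   ]
side rod0 0.64 [231.6 124.4] 89 [ 0.548 -0.383  0.   ]
side rod0 0.63 [245. 111.] 161 [ 0.489 -0.434  0.   ]
side rod0 0.6 [259.1 120.5] 75 [ 0.463 -0.374  0.   ]
side rod0 0.52 [236.3 115.8] 134 [ 0.522 -0.419  0.   ]
side rod0 0.47 [252.1 112.6] 92 [ 0.471 -0.419  0.   ]
side bangle0 0.83 [217.5 216.7] 243 [ 0.688 -0.043  0.   ]
side bangle0 0.5 [257.4 233.1] 285 [0.612 0.037 0.   ]
side jar 0.93 [224.2 293.2] 613 [0.734 0.17  0.   ]
side block 0.24 [218.1 216.9] 268 [ 0.687 -0.042  0.   ]
side flask 0.88 [179.1 205. ] 752 [ 0.769 -0.112  0.   ]
side flask 0.43 [256.2 231.9] 369 [0.614 0.033 0.   ]
side stud_seat 0.86 [350.3 278. ] 11251 [0.46  0.223 0.   ]
```

View pics/top1.png

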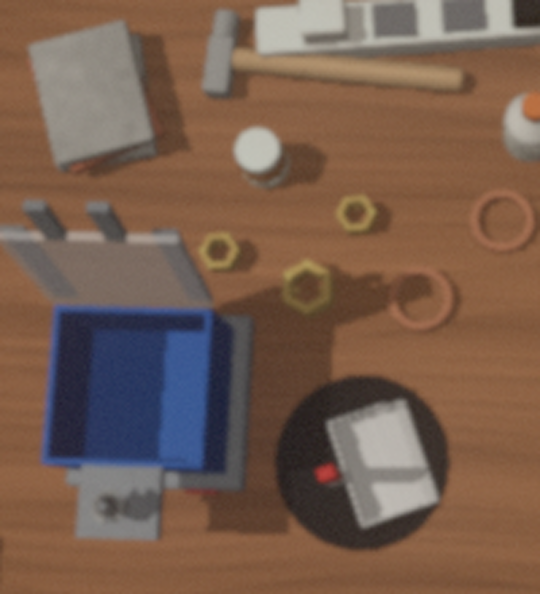

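View pics/side1.png

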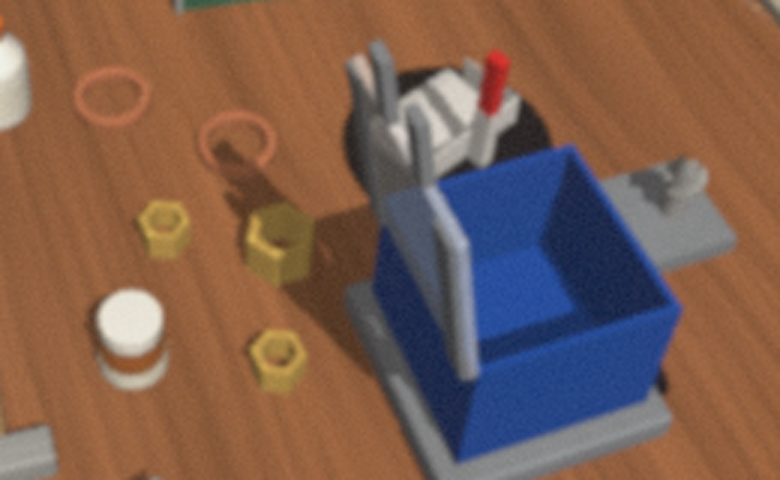

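```bash
cat >> h.py <<'E'
def crop(n,x0,y0,x1,y1,s,f,im=None,draw=()):
    im=imaging.read_camera(n) if im is None else im
    c=cv2.resize(im[y0:y1,x0:x1],None,fx=s,fy=s,interpolation=cv2.INTER_CUBIC)
    for pts,col,closed in draw:
        q=((np.array(pts)+0.5-[x0,y0])*s*16).astype(np.int32)
        cv2.polylines(c,[q.reshape(-1,1,2)],closed,col,1,cv2.LINE_AA,4)
    cv2.imwrite(f"pics/{f}.png",c); return im
E
python3 - <<'E'
from h import *
crop("top",295,175,425,265,6,"tr0")
crop("side",215,85,295,190,5.5,"tr1")
crop("top",95,150,195,290,4.2,"fin0")
E
```

```text
(no output)
```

View pics/tr0.png

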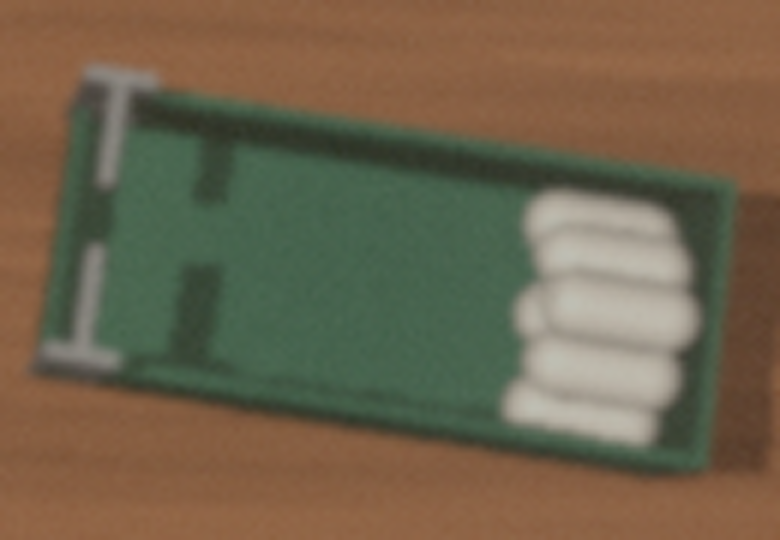

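View pics/tr1.png

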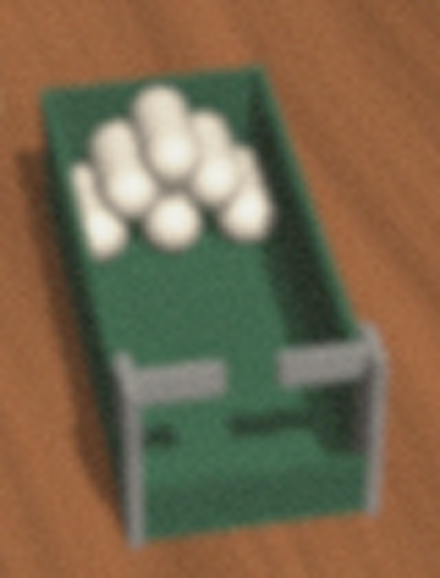

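View pics/fin0.png

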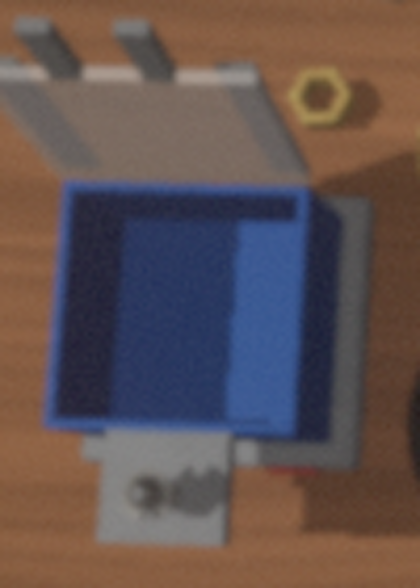

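```bash
cat >> h.py <<'E'
from scipy.optimize import least_squares
def T2(p,P):
    P=np.atleast_2d(P).astype(float); c,s=np.cos(p[2]),np.sin(p[2])
    return np.c_[p[0]+c*P[:,0]-s*P[:,1],p[1]+s*P[:,0]+c*P[:,1],P[:,2]]
def fit(p0,data):  # data: list (cam, local pts, pix)
    f=lambda p:np.concatenate([(proj(n,T2(p,L))-np.array(x)).ravel() for n,L,x in data])
    r=least_squares(f,p0,x_scale=[.01,.01,.05],loss='soft_l1'); return r.x,f(r.x)
def pk(c,s,o): return np.array(c,float)/s+np.array(o)-0.5
E
cat > fits.py <<'E'
from h import *
tt=("top",np.array([[105,61,75],[105,-61,75],[-155,13,96],[-155,-13,96]])/1e3,pk([[735,183],[702,470],[106,188],[92,243]],6,[295,175]))
ts=("side",np.array([[105,61,75],[105,-61,75],[-158,13,96],[-158,-13,96]])/1e3,pk([[45,90],[263,68],[226,360],[280,348]],5.5,[215,85]))
for d in ([tt],[ts],[tt,ts]):
    p,r=fit([.53,-.24,-1.6],d); print("trough",p,np.round(r,1))
ft=("top",np.array([[70,70,140],[70,-70,140],[-70,-70,140],[-70,70,140]])/1e3,pk([[63,182],[312,182],[300,436],[45,428]],4.2,[95,150]))
fs=("side",np.array([[70,-70,140],[-70,-70,140],[-70,70,140]])/1e3,np.array([[180+438/3,180+187/3],[180+570/3,180+147/3],[180+680/3,180+303/3]])-.5)
for d in ([ft],[fs],[ft,fs]):
    p,r=fit([.5,.28,0],d); print("fin",p,np.round(r,1))
E
python3 fits.py
```

```text
trough [ 0.51888856 -0.29310926 -1.71020838] [ 0.1 -0.3  0.1  0.4 -0.5 -0.7  0.3  0.5]
trough [ 0.52042896 -0.2985452  -1.70765324] [-0.8 -1.2  0.4 -1.7 -0.   0.4  0.2  1.3]
trough [ 0.52002016 -0.2939575  -1.71154842] [ 0.4 -0.7  0.4  0.  -0.1 -1.2  0.6 -0.  -0.1 -0.4  1.2 -0.8  0.5  1.5
  0.8  2.5]
fin [0.49461186 0.27370352 0.01245132] [ 0.5 -0.1 -0.5  0.7 -0.6 -0.8  0.6  0.2]
fin [ 0.49549322  0.26970606 -0.01750444] [-17.9   0.4   1.3  -2.9   0.2   0.4]
fin [0.49484724 0.27274934 0.00848612] [  1.1  -0.3  -0.    0.7  -0.3  -0.7   0.9  -0.  -17.5   2.4   1.1  -2.3
   1.7   0.5]
```

```bash
cat > ov.py <<'E'
from h import *
def box(n,p,x0,x1,y0,y1,z): return (proj(n,T2(p,np.array([[x0,y0,z],[x1,y0,z],[x1,y1,z],[x0,y1,z]])/1e3)),(0,255,255),True)
def seg(n,p,a,b): return (proj(n,T2(p,np.array([a,b])/1e3)),(255,0,255),False)
def trough(n,p): return [box(n,p,-168,105,-61,61,0),box(n,p,-165,105,-61,61,75),box(n,p,-158,-152,13,61,96),box(n,p,-158,-152,-61,-13,96),box(n,p,-158,-152,-61,61,80),box(n,p,-162,100,-55,55,5)]
def fin(n,p): return [box(n,p,-70,70,-70,70,140),box(n,p,-65,65,-65,65,140),box(n,p,-65,65,-65,65,35),seg(n,p,[-105,0,60],[-105,0,192.5])]
E
python3 - <<'E'
from ov import *
pt=[.5197,-.2945,-1.7105]; pf=[.4948,.273,.0110]
crop("top",295,175,425,265,6,"o1",draw=trough("top",pt))
crop("side",215,85,295,190,5.5,"o2",draw=trough("side",pt))
crop("top",95,150,195,290,4.2,"o3",draw=fin("top",pf))
crop("side",290,180,440,345,3.6,"o4",draw=fin("side",pf))
a=[cv2.imread(f"pics/o{i}.png") for i in(1,2,3,4)]
def pad(x,h,w): 
    y=np.zeros((h,w,3),np.uint8); y[:x.shape[0],:x.shape[1]]=x; return y
E
```

```text
(no output)
```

View pics/o1.png

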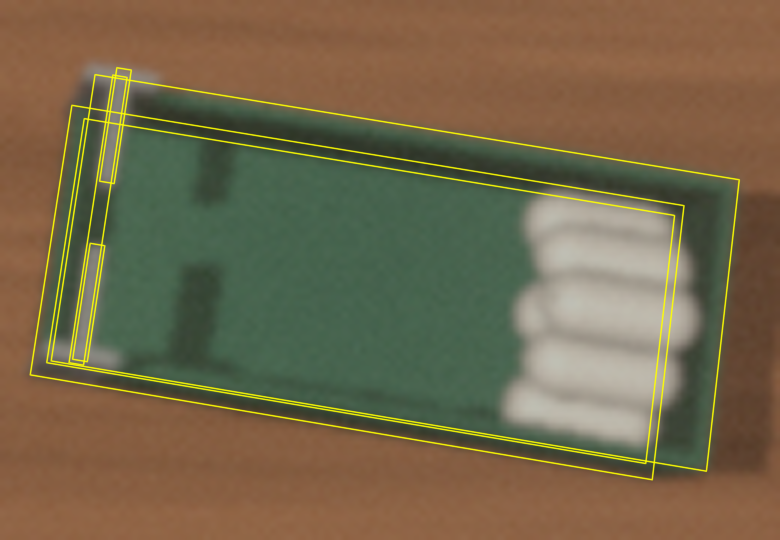

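View pics/o2.png

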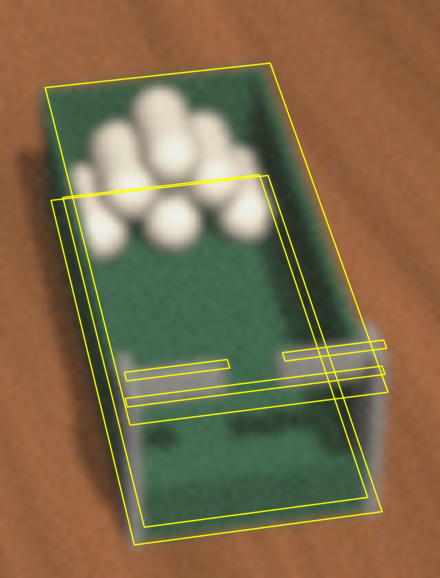

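View pics/o3.png

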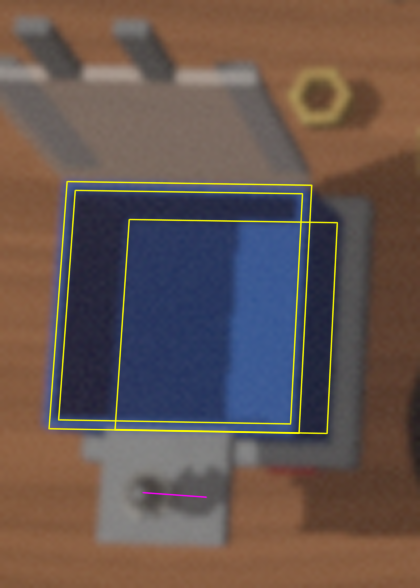

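View pics/o4.png

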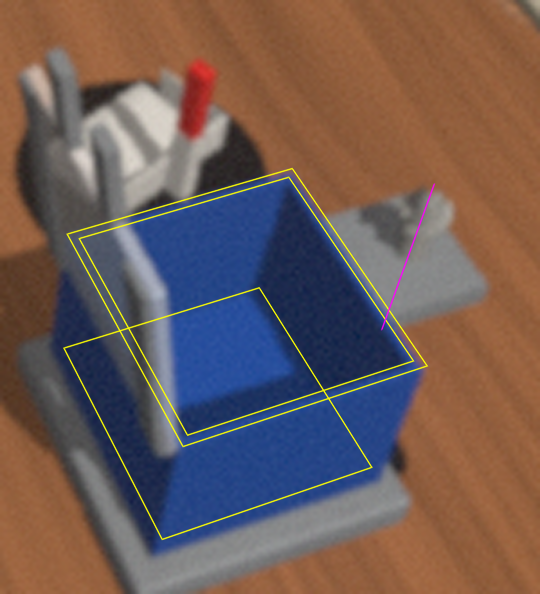

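```bash
cat >> h.py <<'E'
def ctr(n,t,z,minc=.4):
    out=[]
    for o in models.outline_of(n,t):
        if o["confidence"]<minc: continue
        c,_=cv2.findContours(o["pixels"].astype(np.uint8),cv2.RETR_EXTERNAL,cv2.CHAIN_APPROX_NONE)
        if not c: continue
        h=cv2.convexHull(np.vstack(c)); M=cv2.moments(h)
        if M["m00"]==0: continue
        u=[M["m10"]/M["m00"],M["m01"]/M["m00"]]
        (e,ax,an)=cv2.fitEllipse(np.vstack(c)) if len(np.vstack(c))>=5 else (0,0,0)
        out.append((round(o["confidence"],2),np.round(u,1),np.round(ray(n,u,z)[0],4),np.round(ax,1)))
    return out
E
python3 - <<'E'
from h import *
for n in("top","side"):
    imaging.read_camera(n)
    for t,z in(("bangle0",.006),("nut",.017),("mat",0.0),("scoop",.015)):
        for o in ctr(n,t,z): print(n,t,*o)
crop("top",195,215,265,290,8,"sc0"); crop("side",290,185,365,250,8,"sc1")
crop("top",180,140,295,210,6,"ba0");
E
```

```text
top bangle0 0.76 [246.3 187.5] [0.6104 0.0247 0.006 ] [19.8 21.4]
top bangle0 0.61 [275.8 161.5] [ 0.6838 -0.0528  0.006 ] [23.2 23.8]
top nut 0.62 [204.  186.4] [0.6083 0.1367 0.017 ] [18.2 19.1]
top mat 0.55 [223.4 250.8] [0.4405 0.0795 0.    ] [58.8 60.6]
top scoop 0.78 [228.6 251.2] [0.4392 0.0647 0.015 ] [38.2 44.5]
side bangle0 0.64 [259.  227.7] [0.605  0.0273 0.006 ] [21.7 25.3]
side bangle0 0.53 [216.9 212.3] [ 0.6868 -0.0527  0.006 ] [21.1 24.8]
side nut 0.77 [234.9 256.1] [0.6867 0.0964 0.017 ] [15.9 18.1]
side nut 0.71 [272.5 299.9] [0.6459 0.2287 0.017 ] [17.8 20.9]
side nut 0.62 [273.3 260.4] [0.6091 0.1353 0.017 ] [21.9 26.9]
side scoop 0.73 [334.2 216.9] [0.4235 0.0615 0.015 ] [31.5 37.5]
```

View pics/sc0.png

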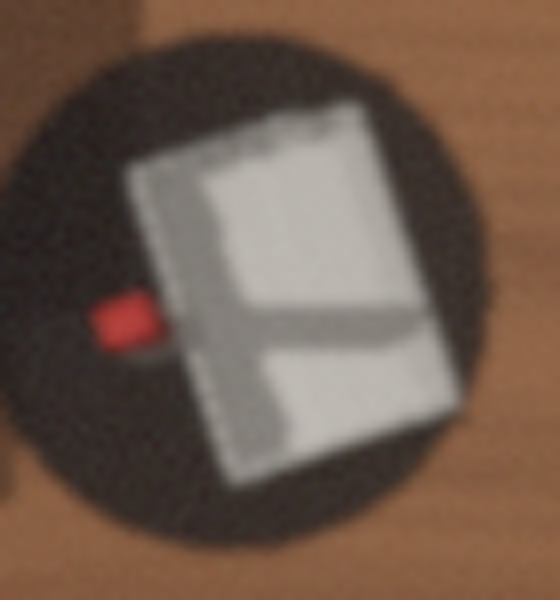

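View pics/sc1.png

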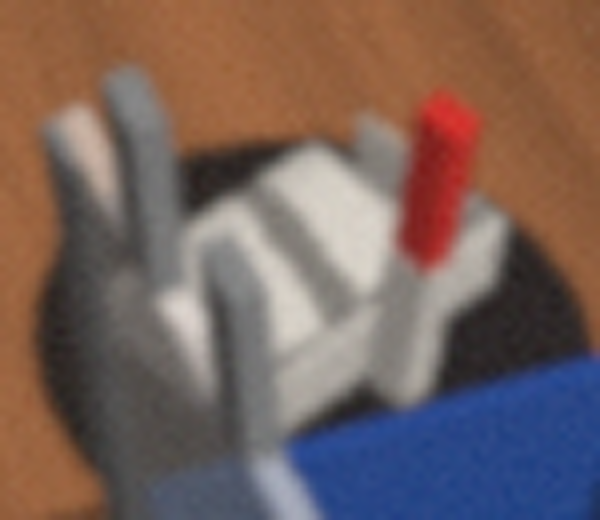

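View pics/ba0.png

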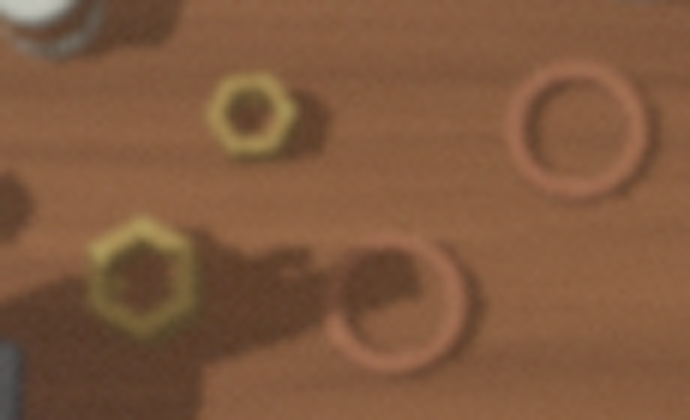

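```bash
cat >> h.py <<'E'
def Rdown(phi,pitch_axis=None):
    c,s=np.cos(phi),np.sin(phi)
    return np.array([[s,0,c],[-c,0,s],[0,-1,0]],float)
def cur():
    s=robot.read_state(); return np.array(s["tool_pos"]),R.from_rotvec(s["orientation"]).as_matrix(),s
def plan(wps,p=None,A=None):
    """wps: list of (pos,Rmat,grip,mm_per_row) ; prints rows grouped by 5"""
    if p is None: p,A,_=cur()
    rows=[]
    for pos,B,g,v in wps:
        pos=np.array(pos,float); 
        d=np.linalg.norm(pos-p); w=R.from_matrix(A.T@B).as_rotvec(); a=np.degrees(np.linalg.norm(w))
        n=max(1,int(np.ceil(d*1e3/v-1e-6)),int(np.ceil(a/8.5)))
        for i in range(n):
            Ai=A@R.from_rotvec(w*i/n).as_matrix(); s=Ai.T@(pos-p)/n
            rows.append(list(np.round(s,4)+0.)+list(np.round(np.degrees(w)/n,2)+0.)+[g])
        p,A=pos,B
    while len(rows)%5: rows.append([0]*6+[rows[-1][6]])
    for i in range(0,len(rows),5):
        print("[",", ".join(f"{x:g}" for r in rows[i:i+5] for x in r),"]")
E
python3 - <<'E'
from h import *
p,A,s=cur(); print(np.round(A,3)); print("phi",np.degrees(np.arctan2(A[1,2],A[0,2])))
E
```

```text
[[-0.948 -0.     0.317]
 [-0.317  0.    -0.948]
 [-0.    -1.    -0.   ]]
phi -71.50742826990104
```

Run:
```python
from h import *
d=Rdown(-np.pi/2)
plan([([.685,-.053,.16],d,1,48),([.685,-.053,.04],d,1,40)])
```

```text
[ -0.0422, 0.0052, -0.0222, 0, 1.23, 0, 1, -0.0417, 0.0052, -0.0231, 0, 1.23, 0, 1, -0.0412, 0.0052, -0.024, 0, 1.23, 0, 1, -0.0407, 0.0052, -0.0248, 0, 1.23, 0, 1, -0.0401, 0.0052, -0.0257, 0, 1.23, 0, 1 ]
[ -0.0396, 0.0052, -0.0266, 0, 1.23, 0, 1, -0.039, 0.0052, -0.0274, 0, 1.23, 0, 1, -0.0384, 0.0052, -0.0282, 0, 1.23, 0, 1, -0.0378, 0.0052, -0.0291, 0, 1.23, 0, 1, -0.0371, 0.0052, -0.0299, 0, 1.23, 0, 1 ]
[ -0.0365, 0.0052, -0.0307, 0, 1.23, 0, 1, -0.0358, 0.0052, -0.0314, 0, 1.23, 0, 1, -0.0351, 0.0052, -0.0322, 0, 1.23, 0, 1, -0.0344, 0.0052, -0.0329, 0, 1.23, 0, 1, -0.0337, 0.0052, -0.0337, 0, 1.23, 0, 1 ]
[ 0, 0.04, 0, 0, 0, 0, 1, 0, 0.04, 0, 0, 0, 0, 1, 0, 0.04, 0, 0, 0, 0, 1, 0, 0, 0, 0, 0, 0, 1, 0, 0, 0, 0, 0, 0, 1 ]
```

Request:
carry_out(motion=[-0.042,0.005,-0.022,0,1.23,0,1,-0.042,0.005,-0.023,0,1.23,0,1,-0.041,0.005,-0.024,0,1.23,0,1,-0.041,0.005,-0.025,0,1.23,0,1,-0.04,0.005,-0.026,0,1.23,0,1])

```text
t: 3.0
tool_pos: [0.3563, -0.3969, 0.2122]
orientation: [-0.214, 2.112, -2.12]
force: [1.5, -1.5, 0.1]
opening: 0.093
```

Request:
carry_out(motion=[-0.04,0.005,-0.027,0,1.23,0,1,-0.039,0.005,-0.027,0,1.23,0,1,-0.038,0.005,-0.028,0,1.23,0,1,-0.038,0.005,-0.029,0,1.23,0,1,-0.037,0.005,-0.03,0,1.23,0,1])

```text
t: 3.5
tool_pos: [0.5299, -0.2201, 0.1871]
orientation: [-0.093, 2.168, -2.182]
force: [-0.1, -0.8, 0.5]
opening: 0.0933
```

Request:
carry_out(motion=[-0.036,0.005,-0.031,0,1.23,0,1,-0.036,0.005,-0.031,0,1.23,0,1,-0.035,0.005,-0.032,0,1.23,0,1,-0.034,0.005,-0.033,0,1.23,0,1,-0.034,0.005,-0.034,0,1.23,0,1])

```text
t: 4.0
tool_pos: [0.704, -0.0434, 0.1613]
orientation: [-0.032, -2.204, 2.221]
force: [0.6, -0.6, 1.1]
opening: 0.093
```

Run:
```python
from h import *
crop("top",180,110,310,220,6,"b1"); im=crop("side",180,180,300,270,6,"b2")
print(cur()[0])
for n in("top","side"):
    for o in ctr(n,"bangle0",.006): print(n,*o)
plan([([.685,-.053,.021],Rdown(-np.pi/2),1,40)])
```

```text
[ 0.70442964 -0.03944603  0.1581159 ]
top 0.54 [275.2 161.4] [ 0.6841 -0.0511  0.006 ] [22.8 23.4]
side 0.85 [218.1 211.9] [ 0.6838 -0.053   0.006 ] [19.3 22.1]
side 0.8 [259.  227.3] [0.6046 0.0262 0.006 ] [21.2 26.1]
[ 0.0045, 0.0348, 0.0021, -0.1, -0.29, -0.04, 1, 0.0045, 0.0348, 0.0022, -0.1, -0.29, -0.04, 1, 0.0045, 0.0348, 0.0022, -0.1, -0.29, -0.04, 1, 0.0044, 0.0348, 0.0023, -0.1, -0.29, -0.04, 1, 0, 0, 0, 0, 0, 0, 1 ]
```

View pics/b1.png

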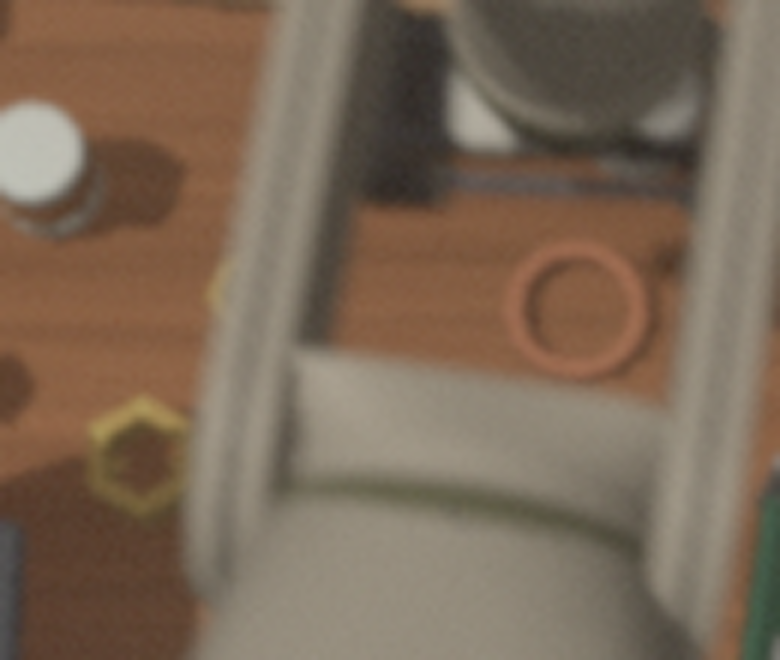

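View pics/b2.png

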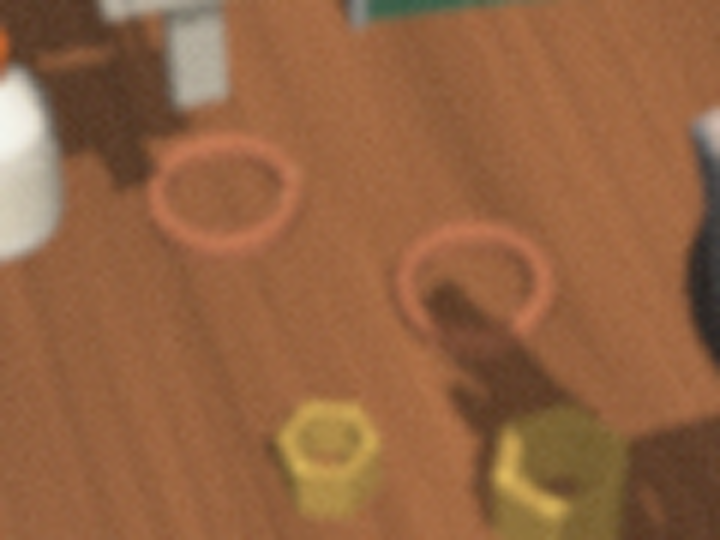

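Request:
carry_out(motion=[0.019,0,0.013,-0.3,-1,-0.1,1,0,0.04,0,0,0,0,1,0,0.04,0,0,0,0,1,0,0.03,0,0,0,0,1,0,0.005,0,0,0,0,1])

```text
t: 4.7
tool_pos: [0.6842, -0.0645, 0.0497]
orientation: [0.021, 2.212, -2.225]
force: [-0.9, 0.1, -0.4]
opening: 0.093
```

Run:
```python
from h import *
print(cur()[0])
plan([([.6845,-.053,.021],Rdown(-np.pi/2),1,10)])
```

```text
[ 0.68421777 -0.0645026   0.04970817]
[ 0, 0.0072, -0.0029, -0.08, -0.1, -0.17, 1, 0, 0.0072, -0.0029, -0.08, -0.1, -0.17, 1, 0, 0.0072, -0.0029, -0.08, -0.1, -0.17, 1, 0, 0.0072, -0.0029, -0.08, -0.1, -0.17, 1, 0, 0, 0, 0, 0, 0, 1 ]
```

Request:
carry_out(motion=[0,0,-0.011,0,0,0,1,0,0.01,0,-0.2,-0.3,-0.4,1,0,0.01,0,0,0,0,1,0,0.005,0,0,0,0,1,0,0,0,0,0,0,1])

```text
t: 5.2
tool_pos: [0.6873, -0.0552, 0.0298]
orientation: [0.017, 2.213, -2.221]
force: [-0.5, 0.1, -0.5]
opening: 0.0933
```

Run:
```python
from h import *
print(cur()[0])
plan([([.6845,-.053,.021],Rdown(-np.pi/2),1,10)])
```

```text
[ 0.68725279 -0.05522336  0.02975913]
[ 0.0029, 0.0087, -0.0022, -0.2, -0.18, -0.7, 1, 0, 0, 0, 0, 0, 0, 1, 0, 0, 0, 0, 0, 0, 1, 0, 0, 0, 0, 0, 0, 1, 0, 0, 0, 0, 0, 0, 1 ]
```

Request:
carry_out(motion=[0.003,0.008,-0.002,-0.2,-0.2,-0.7,1,0,0.002,0,0,0,0,1,0,0,0,0,0,0,-1,0,0,0,0,0,0,-1,0,0,0,0,0,0,-1], squeeze=20)

```text
t: 5.7
tool_pos: [0.6851, -0.0531, 0.02]
orientation: [-0.0, 2.221, -2.221]
force: [0.3, 0.0, -0.3]
opening: 0.0736
```

Request:
carry_out(motion=[0,0,0,0,0,0,-1,0,0,0,0,0,0,-1,0,0,0,0,0,0,-1,0,0,0,0,0,0,-1,0,-0.02,0,0,0,0,-1])

```text
t: 6.2
tool_pos: [0.6824, -0.0528, 0.0368]
orientation: [0.007, -2.22, 2.218]
force: [-0.2, 0.4, -1.0]
opening: 0.0641
```

Run:
```python
from h import *
d=Rdown(-np.pi/2)
plan([([.66,-.05,.12],d,-1,40),([.495,.05,.20],d,-1,45),([.492,.271,.20],d,-1,48)])
```

```text
[ 0.0076, -0.0277, -0.001, 0.02, 0.02, 0.1, -1, 0.0076, -0.0277, -0.0009, 0.02, 0.02, 0.1, -1, 0.0075, -0.0277, -0.0009, 0.02, 0.02, 0.1, -1, 0.033, -0.016, -0.02, 0, 0, 0, -1, 0.033, -0.016, -0.02, 0, 0, 0, -1 ]
[ 0.033, -0.016, -0.02, 0, 0, 0, -1, 0.033, -0.016, -0.02, 0, 0, 0, -1, 0.033, -0.016, -0.02, 0, 0, 0, -1, 0.0006, 0, -0.0442, 0, 0, 0, -1, 0.0006, 0, -0.0442, 0, 0, 0, -1 ]
[ 0.0006, 0, -0.0442, 0, 0, 0, -1, 0.0006, 0, -0.0442, 0, 0, 0, -1, 0.0006, 0, -0.0442, 0, 0, 0, -1, 0, 0, 0, 0, 0, 0, -1, 0, 0, 0, 0, 0, 0, -1 ]
```

Request:
carry_out(motion=[0.008,-0.028,-0.001,0,0,0.3,-1,0.008,-0.028,-0.001,0,0,0,-1,0.008,-0.028,-0.001,0,0,0,-1,0.033,-0.016,-0.02,0,0,0,-1,0.033,-0.016,-0.02,0,0,0,-1])

```text
t: 6.7
tool_pos: [0.5919, -0.0114, 0.1561]
orientation: [-0.003, -2.221, 2.22]
force: [0.7, 0.2, 0.2]
opening: 0.0641
```

Request:
carry_out(motion=[0.033,-0.016,-0.02,0,0,0,-1,0.033,-0.016,-0.02,0,0,0,-1,0.033,-0.016,-0.02,0,0,0,-1,0,0,-0.044,0,0,0,-1,0,0,-0.044,0,0,0,-1])

```text
t: 7.2
tool_pos: [0.4879, 0.1384, 0.2107]
orientation: [0.019, 2.221, -2.22]
force: [0.6, -0.0, -0.3]
opening: 0.0639
```

Run:
```python
from h import *
print(cur()[0],cur()[2]["opening"])
d=Rdown(-np.pi/2)
plan([([.492,.271,.20],d,-1,48)])
```

```text
[0.48787506 0.13844897 0.21070741] 0.06385793224760601
[ -0.001, 0.0036, -0.0442, 0.01, -0.15, -0.17, -1, -0.0011, 0.0036, -0.0442, 0.01, -0.15, -0.17, -1, -0.0012, 0.0036, -0.0442, 0.01, -0.15, -0.17, -1, 0, 0, 0, 0, 0, 0, -1, 0, 0, 0, 0, 0, 0, -1 ]
```

Request:
carry_out(motion=[-0.001,0.003,-0.04,0,-0.2,-0.5,-1,-0.001,0.003,-0.04,0,-0.2,0,-1,-0.001,0.003,-0.03,0,0,0,-1,0,0,-0.005,0,0,0,-1,0,0,0,0,0,0,-1])

```text
t: 7.7
tool_pos: [0.4899, 0.2629, 0.2041]
orientation: [-0.0, 2.22, -2.213]
force: [-0.5, -0.1, -0.2]
opening: 0.0636
```

Run:
```python
from h import *
print(cur()[0],cur()[2]["opening"])
d=Rdown(-np.pi/2)
plan([([.492,.271,.105],d,-1,40)])
crop("top",95,150,225,290,4,"c1"); crop("side",290,140,440,345,2.9,"c2")
```

```text
[0.48987894 0.26292547 0.20406995] 0.06361689608216758
[ -0.0006, 0.033, -0.0026, 0.06, 0.1, -0.09, -1, -0.0006, 0.033, -0.0026, 0.06, 0.1, -0.09, -1, -0.0007, 0.033, -0.0027, 0.06, 0.1, -0.09, -1, 0, 0, 0, 0, 0, 0, -1, 0, 0, 0, 0, 0, 0, -1 ]
```

View pics/c1.png

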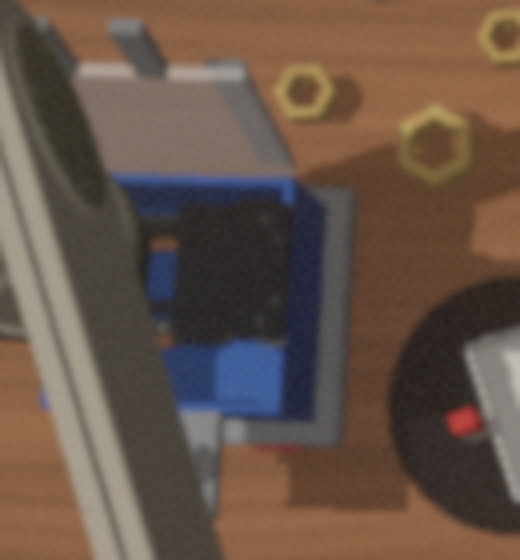

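View pics/c2.png

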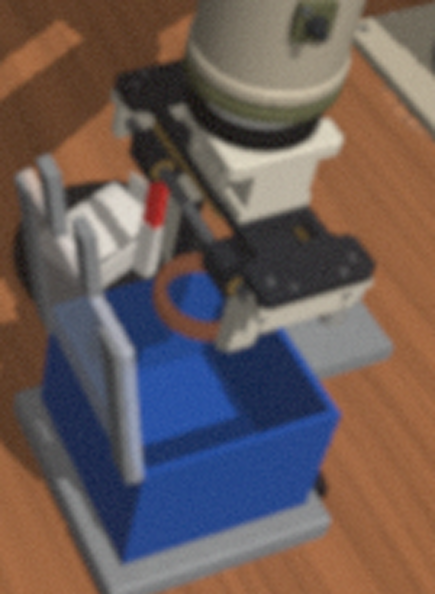

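Request:
carry_out(motion=[-0.001,0.033,-0.003,0,0,0,-1,-0.001,0.033,-0.003,0,0,0,-1,-0.001,0.03,-0.003,0,0,0,-1,0,0,0,0,0,0,-1,0,0,0,0,0,0,0.7])

```text
t: 8.3
tool_pos: [0.4973, 0.2648, 0.1094]
orientation: [0.017, 2.222, -2.215]
force: [-0.5, 0.3, 0.3]
opening: 0.0682
```

Request:
carry_out(motion=[0,0,0,0,0,0,0.7,0,0,0,0,0,0,0.7,0,-0.04,0,0,0,0,0.7,0,-0.04,0,0,0,0,0.7,0,-0.03,0,0,0,0,0.7])

```text
t: 8.8
tool_pos: [0.4953, 0.2638, 0.2249]
orientation: [0.017, 2.227, -2.213]
force: [0.4, -0.3, 0.1]
opening: 0.0794
```

Run:
```python
from h import *
print(cur()[0],cur()[2]["opening"])
d=Rdown(-np.pi/2)
crop("side",190,140,440,345,3.0,"c3")
imaging.read_camera("top")
for n in("top","side"):
    for o in ctr(n,"bangle0",.006): print(n,*o)
plan([([.495,.1,.20],d,1,48),([.604,.0257,.16],d,1,45)])
```

```text
[0.49534313 0.2637582  0.22488537] 0.07935451943493063
top 0.62 [150.5 234.5] [0.4775 0.2734 0.006 ] [ 7.5 17.3]
top 0.62 [245.4 190.3] [0.6028 0.0268 0.006 ] [23.  24.1]
side 0.75 [348.  286.5] [0.4775 0.2446 0.006 ] [22.3 26.1]
side 0.55 [253.2 140. ] [ 0.5123 -0.2863  0.006 ] [53.7 98.3]
side 0.46 [332.  217.7] [0.4254 0.0554 0.006 ] [29.9 36. ]
[ 0, 0.0056, 0.041, 0.1, -0.1, -0.15, 1, 0.0001, 0.0057, 0.041, 0.1, -0.1, -0.15, 1, 0.0001, 0.0058, 0.041, 0.1, -0.1, -0.15, 1, 0.0002, 0.0058, 0.041, 0.1, -0.1, -0.15, 1, -0.0272, 0.01, 0.0186, 0, 0, 0, 1 ]
[ -0.0272, 0.01, 0.0186, 0, 0, 0, 1, -0.0272, 0.01, 0.0186, 0, 0, 0, 1, -0.0272, 0.01, 0.0186, 0, 0, 0, 1, 0, 0, 0, 0, 0, 0, 1, 0, 0, 0, 0, 0, 0, 1 ]
```

View pics/c3.png

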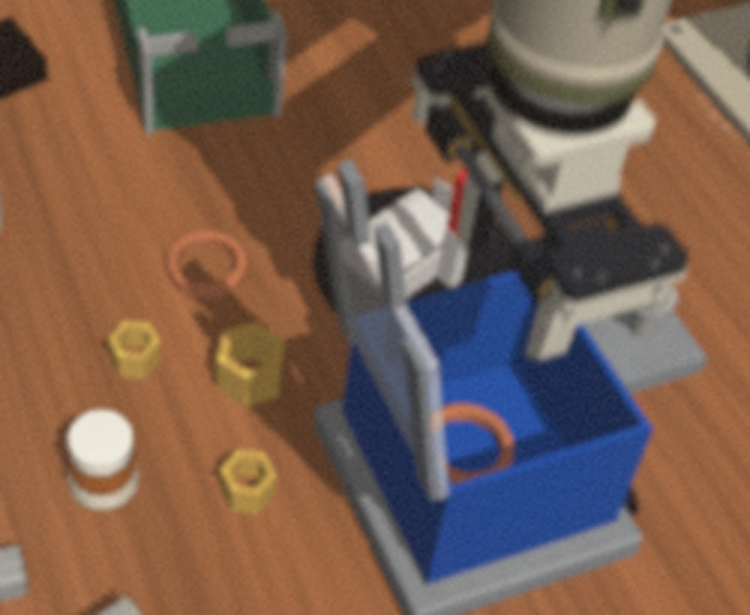

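Request:
carry_out(motion=[0,0.006,0.042,0.3,-0.3,-0.3,1,0,0.006,0.042,0,0,0,1,0,0.006,0.042,0,0,0,1,0,0.006,0.04,0,0,0,1,-0.027,0.01,0.019,0,0,0,1])

```text
t: 9.5
tool_pos: [0.519, 0.0759, 0.1855]
orientation: [-0.005, 2.22, -2.216]
force: [1.2, 1.1, -0.3]
opening: 0.093
```

Request:
carry_out(motion=[-0.027,0.01,0.018,0,0,0,1,-0.027,0.01,0.016,0,0,0,1,-0.02,0.01,0.01,0,0,0,1,-0.005,0.01,0,0,0,0,1,0,0,0,0,0,0,1])

```text
t: 10.0
tool_pos: [0.5974, 0.0256, 0.1368]
orientation: [0.009, -2.219, 2.215]
force: [-1.1, -0.4, -0.3]
opening: 0.0929
```

Run:
```python
from h import *
print(cur()[0],cur()[2]["opening"])
d=Rdown(-np.pi/2)
plan([([.604,.0262,.03],d,1,40)])
```

```text
[0.59741763 0.02557707 0.13679217] 0.09292154437112703
[ -0.0025, 0.0356, -0.0002, 0.03, -0.01, 0.16, 1, -0.0024, 0.0356, -0.0002, 0.03, -0.01, 0.16, 1, -0.0023, 0.0356, -0.0002, 0.03, -0.01, 0.16, 1, 0, 0, 0, 0, 0, 0, 1, 0, 0, 0, 0, 0, 0, 1 ]
```

Request:
carry_out(motion=[-0.007,0.03,0,0,0,0.5,1,0,0.036,0,0,0,0,1,0,0.03,0,0,0,0,1,0,0.005,0,0,0,0,1,0,0,0,0,0,0,1])

```text
t: 10.5
tool_pos: [0.6012, 0.0295, 0.0346]
orientation: [-0.003, 2.222, -2.218]
force: [0.9, 0.4, 0.7]
opening: 0.093
```

Run:
```python
from h import *
print(cur()[0],cur()[2]["opening"])
imaging.read_camera("side")
for n in("side",):
    for o in ctr(n,"bangle0",.006): print(n,*o)
d=Rdown(-np.pi/2)
plan([([.604,.0262,.0205],d,1,40)])
```

```text
[0.60124413 0.02946389 0.03464795] 0.09298404931720022
side 0.69 [348.7 285.8] [0.4752 0.2434 0.006 ] [22.8 25.4]
side 0.58 [254.  229.6] [0.6182 0.029  0.006 ] [14.6 20.7]
[ -0.0016, 0.0155, 0.0031, 0.12, 0.16, -0.12, 1, 0, 0, 0, 0, 0, 0, 1, 0, 0, 0, 0, 0, 0, 1, 0, 0, 0, 0, 0, 0, 1, 0, 0, 0, 0, 0, 0, 1 ]
```

Request:
carry_out(motion=[-0.002,0.01,0.002,0,0,0,1,0,0.004,0,0,0,0,1,0,0,0,0,0,0,-1,0,0,0,0,0,0,-1,0,0,0,0,0,0,-1], squeeze=25)

```text
t: 11.1
tool_pos: [0.6085, 0.0271, 0.0268]
orientation: [0.009, 2.216, -2.213]
force: [0.8, -0.5, 0.3]
opening: 0.0736
```

Request:
carry_out(motion=[0,0,0,0,0,0,-1,0,0,0,0,0,0,-1,0,0,0,0,0,0,-1,0,-0.02,0,0,0,0,-1,0,-0.035,0,0,0,0,-1])

```text
t: 11.6
tool_pos: [0.6032, 0.0271, 0.0767]
orientation: [-0.003, 2.223, -2.218]
force: [0.0, -0.1, -1.1]
opening: 0.0626
```

Run:
```python
from h import *
print(cur()[0],cur()[2]["opening"])
d=Rdown(-np.pi/2)
plan([([.57,.0262,.14],d,-1,40),([.493,.10,.20],d,-1,45),([.493,.270,.20],d,-1,45),([.493,.273,.11],d,-1,40)])
```

```text
[0.60319675 0.02707788 0.07670764] 0.06255721119279292
[ 0.0166, -0.0316, 0.0003, 0.06, 0.08, 0.01, -1, 0.0166, -0.0316, 0.0004, 0.06, 0.08, 0.01, -1, 0.0257, -0.02, -0.0246, 0, 0, 0, -1, 0.0257, -0.02, -0.0246, 0, 0, 0, -1, 0.0257, -0.02, -0.0246, 0, 0, 0, -1 ]
[ 0, 0, -0.0425, 0, 0, 0, -1, 0, 0, -0.0425, 0, 0, 0, -1, 0, 0, -0.0425, 0, 0, 0, -1, 0, 0, -0.0425, 0, 0, 0, -1, 0, 0.03, -0.001, 0, 0, 0, -1 ]
[ 0, 0.03, -0.001, 0, 0, 0, -1, 0, 0.03, -0.001, 0, 0, 0, -1, 0, 0, 0, 0, 0, 0, -1, 0, 0, 0, 0, 0, 0, -1, 0, 0, 0, 0, 0, 0, -1 ]
```

Request:
carry_out(motion=[0.017,-0.032,0,0,0,0,-1,0.017,-0.032,0,0,0,0,-1,0.026,-0.02,-0.025,0,0,0,-1,0.026,-0.02,-0.025,0,0,0,-1,0.024,-0.018,-0.025,0,0,0,-1])

```text
t: 12.1
tool_pos: [0.4922, 0.1004, 0.2053]
orientation: [0.007, 2.223, -2.219]
force: [0.5, 0.9, -0.6]
opening: 0.0624
```

Request:
carry_out(motion=[0,0,-0.042,0,0,0,-1,0,0,-0.042,0,0,0,-1,0,0,-0.04,0,0,0,-1,0,0,-0.025,0,0,0,-1,0,0,0,0,0,0,-1])

```text
t: 12.6
tool_pos: [0.491, 0.2577, 0.212]
orientation: [0.016, 2.221, -2.21]
force: [0.7, -1.0, -0.5]
opening: 0.0629
```

Run:
```python
from h import *
print(cur()[0],cur()[2]["opening"])
d=Rdown(-np.pi/2)
plan([([.493,.27,.11],d,-1,40)])
crop("side",190,140,440,345,3.0,"c4")
```

```text
[0.49101355 0.25771903 0.2119951 ] 0.06294742212775005
[ -0.0002, 0.034, -0.0039, 0.1, -0.02, -0.25, -1, -0.0004, 0.034, -0.004, 0.1, -0.02, -0.25, -1, -0.0005, 0.034, -0.004, 0.1, -0.02, -0.25, -1, 0, 0, 0, 0, 0, 0, -1, 0, 0, 0, 0, 0, 0, -1 ]
```

View pics/c4.png

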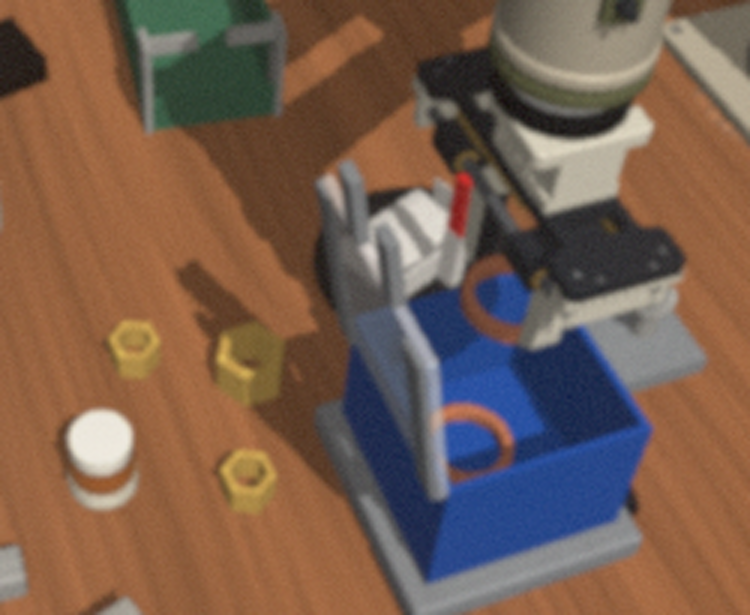

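Request:
carry_out(motion=[0,0.034,-0.005,0.3,0,-0.5,-1,0,0.034,-0.005,0,0,0,-1,0,0.032,-0.003,0,0,0,-1,0,0,0,0,0,0,-1,0,0,0,0,0,0,0.7])

```text
t: 13.15
tool_pos: [0.4939, 0.2653, 0.1114]
orientation: [0.013, 2.217, -2.223]
force: [0.6, 0.2, 0.7]
opening: 0.0671
```

Request:
carry_out(motion=[0,0,0,0,0,0,0.7,0,0,0,0,0,0,0.7,0,-0.04,0,0,0,0,0.7,0,-0.04,0,0,0,0,0.7,0,-0.03,0,0,0,0,0.7])

```text
t: 13.65
tool_pos: [0.4928, 0.2639, 0.2267]
orientation: [0.014, 2.22, -2.223]
force: [0.3, 0.7, -0.2]
opening: 0.079
```

Run:
```python
from h import *
print(cur()[0],cur()[2]["opening"])
im=crop("side",190,140,440,345,3.0,"c5")
cv2.imwrite("pics/c6.png",imaging.read_camera("top"))
```

```text
[0.49283998 0.26394071 0.22671   ] 0.07903113905840514
```

View pics/c5.png

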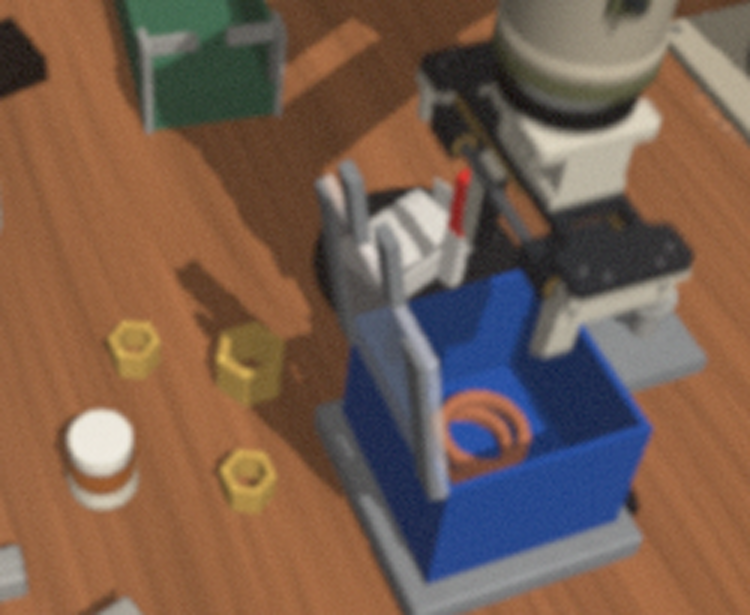

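View pics/c6.png

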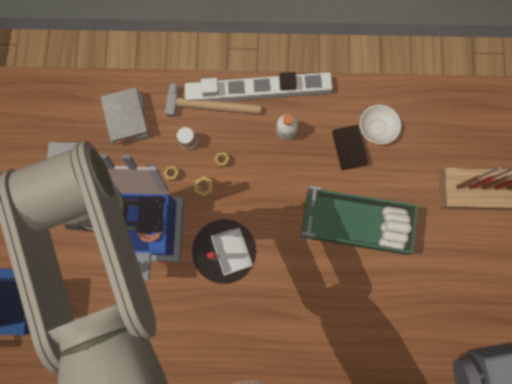

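```bash
cat > fs.py <<'E'
from ov import *
a=("top",np.array([[-29,52,30],[-29,-52,30],[-37,0,120]])/1e3,pk([[128,170],[235,490],[122,322]],8,[195,215]))
b=("side",np.array([[-29,-52,30],[-37,0,120]])/1e3,pk([[510,222],[450,105]],8,[290,185]))
for d in([a],[a,b]):
    p,r=fit([.44,.07,-1.3],d); print(p,np.round(r,1))
def scoop(n,p): return [box(n,p,-29,46,-52,52,30),box(n,p,-29,46,-52,52,0),box(n,p,-45,-29,-6,6,120),box(n,p,-45,-29,-6,6,60)]
im=crop("top",195,215,265,290,8,"s1",draw=scoop("top",p)); crop("side",290,185,365,250,8,"s2",draw=scoop("side",p))
E
python3 fs.py
```

```text
[ 0.43713402  0.06581956 -1.20335198] [ 0.1  0.6 -0.4 -0.9  0.3  0.2]
[ 0.43845945  0.06524005 -1.1985301 ] [ 0.2  0.1 -0.  -1.4  0.6 -0.3  0.4 -0.4  1.   0.6]
```

View pics/s1.png

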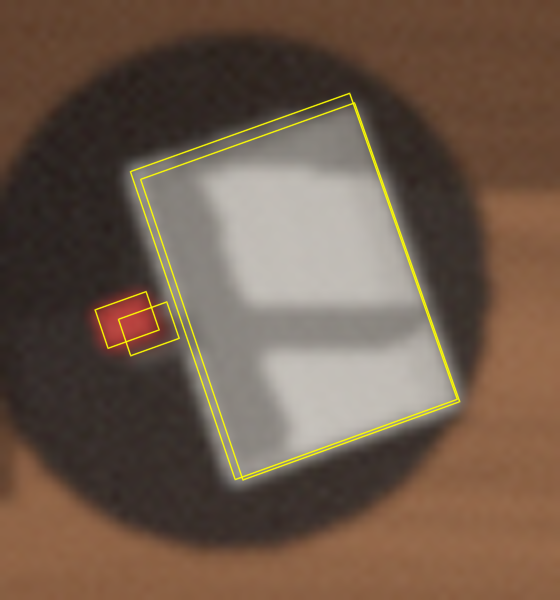

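View pics/s2.png

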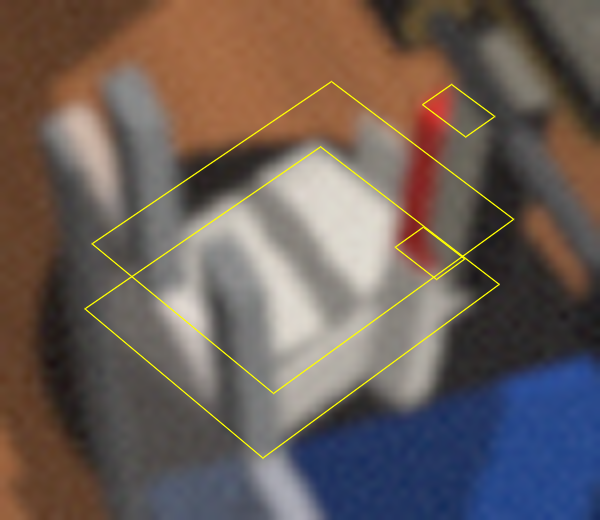

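```bash
cat >> h.py <<'E'
import json
_c0=cur
def cur():
    p,A,s=_c0(); open("log.jsonl","a").write(json.dumps({k:np.array(v).tolist() for k,v in s.items()})+"\n"); return p,A,s
E
python3 - <<'E'
from h import *
print(cur()[0])
d=Rdown(-1.2)
plan([([.4236,.1005,.20],d,.3,45)])
E
```

```text
[0.49335868 0.26418304 0.22549602]
[ 0.0172, 0.0063, 0.041, -0.03, -5.4, -0.1, 0.3, 0.021, 0.0063, 0.0392, -0.03, -5.4, -0.1, 0.3, 0.0246, 0.0063, 0.0371, -0.03, -5.4, -0.1, 0.3, 0.028, 0.0063, 0.0346, -0.03, -5.4, -0.1, 0.3, 0, 0, 0, 0, 0, 0, 0.3 ]
```

Request:
carry_out(motion=[0.017,0.006,0.041,0,-5.4,0,0.3,0.021,0.006,0.039,0,-5.4,0,0.3,0.025,0.006,0.037,0,-5.4,0,0.3,0.025,0.006,0.03,0,-5,0,0.3,0,0,0,0,0,0,0.3])

```text
t: 14.35
tool_pos: [0.4199, 0.1008, 0.1933]
orientation: [-0.393, 2.01, -2.016]
force: [0.4, 0.1, 0.2]
opening: 0.06
```

Run:
```python
from h import *
print(cur()[0])
d=Rdown(-1.2)
plan([([.4236,.1005,.16],d,.3,40)])
crop("top",180,200,280,300,6,"d1"); crop("side",270,160,370,250,6,"d2")
```

```text
[0.41985581 0.10080334 0.19333875]
[ -0.0035, 0.0333, 0.0016, -0.14, 0.66, 0.19, 0.3, 0, 0, 0, 0, 0, 0, 0.3, 0, 0, 0, 0, 0, 0, 0.3, 0, 0, 0, 0, 0, 0, 0.3, 0, 0, 0, 0, 0, 0, 0.3 ]
```

View pics/d2.png

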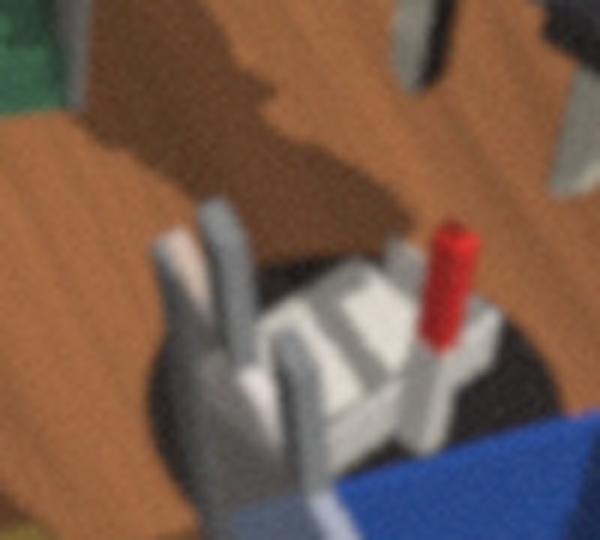

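Request:
carry_out(motion=[-0.0035,0.03,0.0015,0,0.7,0,0.3,0,0.03,0,0,0,0,0.3,0,0.02,0,0,0,0,0.3,0,0.003,0,0,0,0,0.3,0,0,0,0,0,0,0.3])

```text
t: 14.95
tool_pos: [0.4292, 0.1078, 0.1111]
orientation: [-0.367, 2.021, -2.021]
force: [-0.2, -0.1, -0.2]
opening: 0.0605
```

Run:
```python
from h import *
print(cur()[0])
d=Rdown(-1.2)
plan([([.4236,.1005,.108],d,.3,40)])
crop("top",180,200,280,300,6,"d3"); crop("side",270,160,370,250,6,"d4")
```

```text
[0.42919774 0.10778607 0.11107104]
[ 0.0078, 0.003, 0.0048, -0.06, -0.41, -0.27, 0.3, 0, 0, 0, 0, 0, 0, 0.3, 0, 0, 0, 0, 0, 0, 0.3, 0, 0, 0, 0, 0, 0, 0.3, 0, 0, 0, 0, 0, 0, 0.3 ]
```

View pics/d4.png

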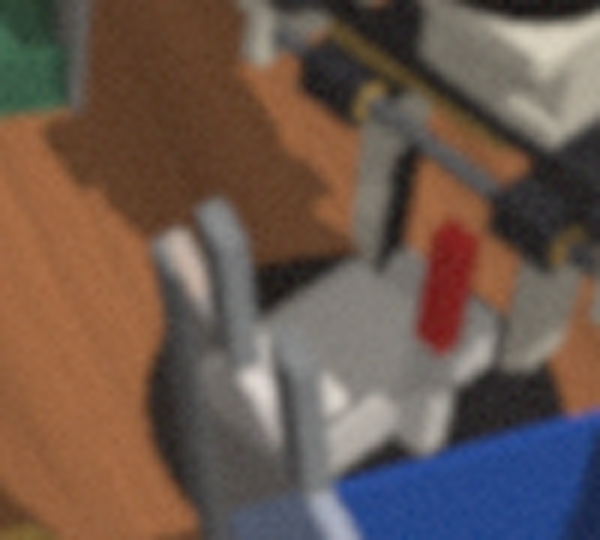

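View pics/d3.png

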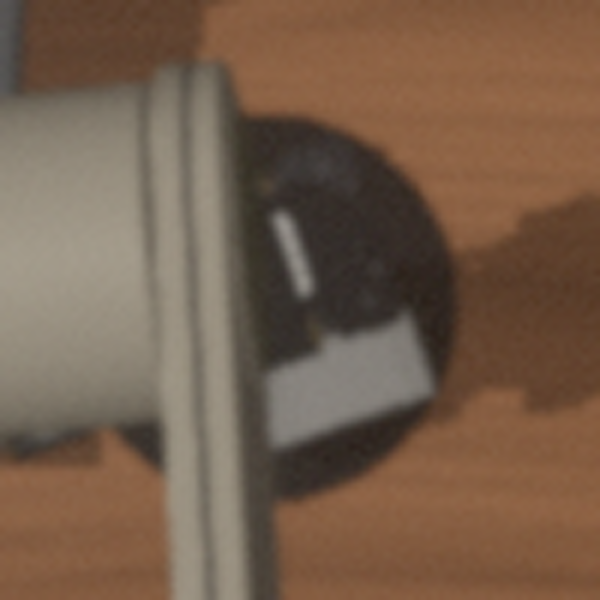

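Request:
carry_out(motion=[0.005,0.002,0.003,0,-0.4,-0.3,0.3,0.001,0,0.001,0,0,0,0.3,0,0,0,0,0,0,0.3,0,0,0,0,0,0,0.3,0,0,0,0,0,0,0.3])

```text
t: 15.55
tool_pos: [0.428, 0.1017, 0.1139]
orientation: [-0.371, 2.014, -2.018]
force: [-0.5, 0.7, 0.8]
opening: 0.0606
```

Run:
```python
from h import *
for i in range(3): print(cur()[0])
d=Rdown(-1.2)
plan([([.4236,.1005,.108],d,.3,40)])
```

```text
[0.42797799 0.10174922 0.11387212]
[0.42797799 0.10174922 0.11387212]
[0.42797799 0.10174922 0.11387212]
[ 0.0046, 0.0058, -0.0004, -0.19, 0.02, -0.41, 0.3, 0, 0, 0, 0, 0, 0, 0.3, 0, 0, 0, 0, 0, 0, 0.3, 0, 0, 0, 0, 0, 0, 0.3, 0, 0, 0, 0, 0, 0, 0.3 ]
```

Run:
```python
from h import *
for i in range(5): 
    imaging.read_camera("side"); p,A,s=cur(); print(p, s["q"], s["dq"].round(3))
```

```text
[0.42800814 0.1017878  0.11389359] [ 1.17948903e-01 -2.27710899e-01  2.06532663e+00 -1.40718512e-03
  1.29627719e+00  1.31791787e+00] [ 0.001  0.004 -0.001  0.002 -0.     0.002]
[0.42788798 0.10178277 0.11373282] [ 1.17984443e-01 -2.27503702e-01  2.06546166e+00 -1.42570563e-03
  1.29627619e+00  1.31794894e+00] [ 0.     0.003  0.003 -0.001  0.002 -0.001]
[0.42778916 0.1018066  0.11360019] [ 1.18039976e-01 -2.27345966e-01  2.06558429e+00 -1.39371394e-03
  1.29625136e+00  1.31793738e+00] [ 0.     0.002  0.002 -0.002  0.     0.001]
[0.42771123 0.10181137 0.11351883] [ 1.18082638e-01 -2.27260677e-01  2.06566901e+00 -1.40737555e-03
  1.29627763e+00  1.31788596e+00] [ 0.001  0.001  0.003 -0.002 -0.001  0.   ]
[0.42766641 0.10180477 0.11345581] [ 1.18065874e-01 -2.27199034e-01  2.06573851e+00 -1.38985989e-03
  1.29626178e+00  1.31788101e+00] [ 0.002 -0.     0.002 -0.001 -0.001 -0.001]
```

Request:
carry_out(motion=[0.003,0.006,0,0,0,-0.4,0.3,0.001,0.003,0,0,0,0,0.3,0,0.001,0,0,0,0,0.3,0,0,0,0,0,0,0.3,0,0,0,0,0,0,0.3])

```text
t: 16.3
tool_pos: [0.423, 0.1002, 0.1018]
orientation: [-0.382, 2.016, -2.023]
force: [0.1, -1.0, 0.6]
opening: 0.0605
```

Run:
```python
from h import *
for i in range(1): print(cur()[0])
d=Rdown(-1.2)
plan([([.4236,.1005,.108],d,.3,40)])
```

```text
[0.42301549 0.10017559 0.10177522]
[ -0.0006, -0.0062, -0.0001, -0.15, 0.04, 0.16, 0.3, 0, 0, 0, 0, 0, 0, 0.3, 0, 0, 0, 0, 0, 0, 0.3, 0, 0, 0, 0, 0, 0, 0.3, 0, 0, 0, 0, 0, 0, 0.3 ]
```

Request:
carry_out(motion=[0,-0.006,0,0,0,0,0.3,0,0,0,0,0,0,-1,0,0,0,0,0,0,-1,0,0,0,0,0,0,-1,0,0,0,0,0,0,-1], squeeze=55)

```text
t: 16.8
tool_pos: [0.4236, 0.1003, 0.1091]
orientation: [-0.38, 2.016, -2.022]
force: [-0.1, 0.1, -0.8]
opening: 0.0329
```

Run:
```python
from h import *
p,A,s=cur();print(p,s["opening"],s["force"])
d=Rdown(-1.2)
plan([([.4236,.1005,.108],d,.3,40)])
```

```text
[0.4236301  0.10031469 0.10907934] 0.032856635156147576 [-0.09771824  0.07208997 -0.82970884]
[ 0, 0.0011, -0.0002, -0.17, 0.04, 0.08, 0.3, 0, 0, 0, 0, 0, 0, 0.3, 0, 0, 0, 0, 0, 0, 0.3, 0, 0, 0, 0, 0, 0, 0.3, 0, 0, 0, 0, 0, 0, 0.3 ]
```

Request:
carry_out(motion=[0,0,0,0,0,0,-1,0,0,0,0,0,0,-1,0,0,0,0,0,0,-1,0,0,0,0,0,0,-1,0,0,0,0,0,0,-1])

```text
t: 17.3
tool_pos: [0.4236, 0.1003, 0.1091]
orientation: [-0.38, 2.016, -2.022]
force: [0.1, 0.2, 0.4]
opening: 0.0153
```

Run:
```python
from h import *
p,A,s=cur();print(p,s["opening"],s["force"],s["wrist_torque"]); print(A)
```

```text
[0.42363918 0.10032002 0.10907169] 0.01533331776349806 [0.13361257 0.16079311 0.39369011] [ 0.03628784  0.003854   -0.03312012]
[[-9.31818985e-01 -3.18949147e-04  3.62923238e-01]
 [-3.62920435e-01 -3.20834866e-03 -9.31814608e-01]
 [ 1.46158576e-03 -9.99994802e-01  2.87384703e-03]]
```

```bash
cat >> h.py <<'E'
PT=[.5197,-.2945,-1.7105]
def trp(ox,oy,uz,dphi=0,h=.109):  # TCP pose for scoop origin at trough (ox,oy) with underside uz
    q=T2(PT,np.array([[ox-.037,oy,uz+h]]))[0]
    return q,Rdown(PT[2]+dphi)
E
python3 - <<'E'
from h import *
a=trp(-.065,0,.13);print(a[0])
plan([([.4236,.1003,.20],Rdown(-1.2),-1,20),(*a,-1,25)])
E
```

```text
[ 0.53390347 -0.19349376  0.239     ]
[ 0, -0.0182, 0.0001, -0.03, 0.01, 0.02, -1, 0, -0.0182, 0, -0.03, 0.01, 0.02, -1, 0, -0.0182, 0, -0.03, 0.01, 0.02, -1, 0, -0.0182, 0, -0.03, 0.01, 0.02, -1, 0, -0.0182, 0, -0.03, 0.01, 0.02, -1 ]
[ 0.0003, -0.003, 0.0241, 0, 2.25, 0, -1, -0.0007, -0.003, 0.0241, 0, 2.25, 0, -1, -0.0016, -0.003, 0.0241, 0, 2.25, 0, -1, -0.0026, -0.003, 0.024, 0, 2.25, 0, -1, -0.0035, -0.003, 0.0239, 0, 2.25, 0, -1 ]
[ -0.0044, -0.003, 0.0237, 0, 2.25, 0, -1, -0.0054, -0.003, 0.0235, 0, 2.25, 0, -1, -0.0063, -0.003, 0.0233, 0, 2.25, 0, -1, -0.0072, -0.003, 0.023, 0, 2.25, 0, -1, -0.0081, -0.003, 0.0227, 0, 2.25, 0, -1 ]
[ -0.009, -0.003, 0.0224, 0, 2.25, 0, -1, -0.0099, -0.003, 0.022, 0, 2.25, 0, -1, -0.0107, -0.003, 0.0216, 0, 2.25, 0, -1, 0, 0, 0, 0, 0, 0, -1, 0, 0, 0, 0, 0, 0, -1 ]
```

Request:
carry_out(motion=[0,-0.018,0,0,0,0,-1,0,-0.02,0,0,0,0,-1,0,-0.02,0,0,0,0,-1,0,-0.02,0,0,0,0,-1,0,-0.02,0,0,0,0,-1])

```text
t: 17.8
tool_pos: [0.4194, 0.1002, 0.2043]
orientation: [-0.394, 2.022, -2.026]
force: [-0.5, -0.3, -1.8]
opening: 0.0157
```

Request:
carry_out(motion=[0,-0.003,0.024,0,2.25,0,-1,-0.001,-0.003,0.024,0,2.25,0,-1,-0.002,-0.003,0.024,0,2.25,0,-1,-0.003,-0.003,0.024,0,2.25,0,-1,-0.004,-0.003,0.024,0,2.25,0,-1])

```text
t: 18.3
tool_pos: [0.465, -0.0128, 0.2217]
orientation: [-0.197, 2.133, -2.137]
force: [1.1, 0.7, -1.4]
opening: 0.0158
```

Request:
carry_out(motion=[-0.004,-0.003,0.024,0,2.25,0,-1,-0.005,-0.003,0.024,0,2.25,0,-1,-0.006,-0.003,0.023,0,2.25,0,-1,-0.007,-0.003,0.023,0,2.25,0,-1,-0.008,-0.003,0.023,0,2.25,0,-1])

```text
t: 18.8
tool_pos: [0.5057, -0.1314, 0.2343]
orientation: [-0.018, -2.197, 2.2]
force: [-0.2, 0.3, -2.0]
opening: 0.0159
```

Run:
```python
from h import *
p,A,s=cur();print(p,s["opening"],s["force"],s["wrist_torque"]); print(A)
a=trp(-.065,0,.13)
plan([(*a,-1,20)])
```

```text
[ 0.50568977 -0.13136328  0.23434717] 0.01591890720496575 [-0.24730401  0.28173459 -1.99884105] [ 0.1185443  -0.0318592  -0.05558042]
[[-0.99941853 -0.01440614 -0.03090404]
 [ 0.03092518 -0.0012468  -0.99952092]
 [ 0.0143607  -0.99989545  0.00169159]]
[ -0.0075, -0.0012, 0.0153, -0.04, 1.56, 0.2, -1, -0.0079, -0.0012, 0.0151, -0.04, 1.56, 0.2, -1, -0.0083, -0.0012, 0.0149, -0.04, 1.56, 0.2, -1, -0.0087, -0.0012, 0.0146, -0.04, 1.56, 0.2, -1, 0, 0, 0, 0, 0, 0, -1 ]
```

Request:
carry_out(motion=[-0.008,-0.001,0.015,0,1.6,0.8,-1,-0.008,-0.001,0.015,0,1.6,0,-1,-0.008,-0.001,0.015,0,1.6,0,-1,-0.007,0,0.008,0,1,0,-1,0,0,0,0,0,0,-1])

```text
t: 19.3
tool_pos: [0.5338, -0.1908, 0.2349]
orientation: [-0.15, -2.147, 2.148]
force: [0.9, 0.8, -2.4]
opening: 0.0157
```

Run:
```python
from ov import *
p,A,s=cur();print(p,s["opening"],s["force"],s["wrist_torque"]);
a=trp(-.065,0,.13)
plan([(*a,-1,20)])
crop("top",280,150,430,270,5,"e1",draw=trough("top",PT)); crop("side",200,60,300,190,4.5,"e2")
```

```text
[ 0.53383045 -0.19078647  0.2348979 ] 0.015694984006411825 [ 0.94240679  0.81611949 -2.35880708] [0.1463469  0.01686049 0.00064096]
[ -0.0004, -0.0041, 0.0027, -0.03, -0.07, 0.06, -1, 0, 0, 0, 0, 0, 0, -1, 0, 0, 0, 0, 0, 0, -1, 0, 0, 0, 0, 0, 0, -1, 0, 0, 0, 0, 0, 0, -1 ]
```

View pics/e1.png

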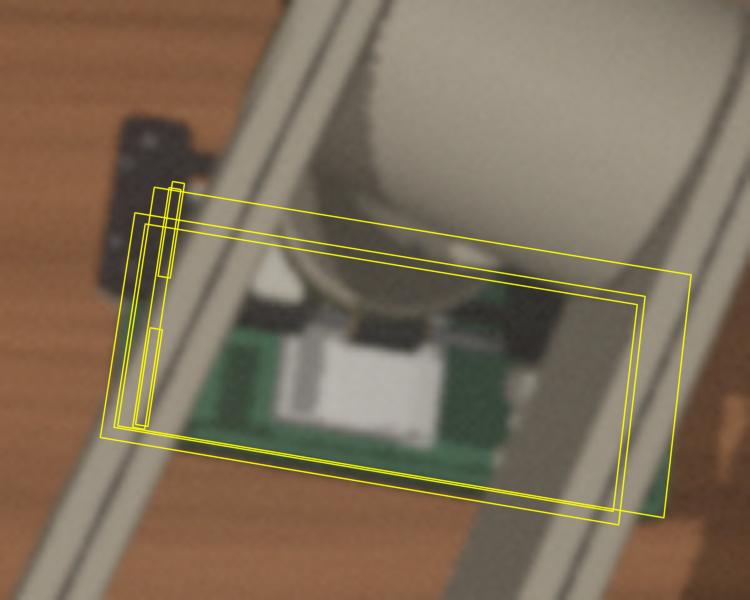

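View pics/e2.png

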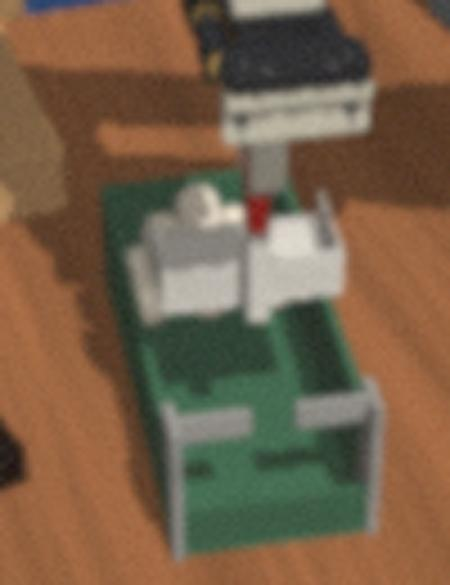

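```bash
cat >> ov.py <<'E'
def sw(P,h=109.):
    p,A,_=cur(); P=np.atleast_2d(P).astype(float)
    L=np.c_[-P[:,1],h-P[:,2],P[:,0]+37]/1e3
    return p+L@A.T
def scoopov(n):
    out=[]
    for pts in ([[-29,52,30],[-29,-52,30],[-29,-52,0],[-29,52,0]],[[-29,52,0],[46,52,0],[46,-52,0],[-29,-52,0]],[[-45,-6,60],[-45,6,60],[-45,6,0],[-45,-6,0]]):
        out.append((proj(n,sw(pts)),(0,255,255),True))
    return out
E
python3 - <<'E'
from ov import *
crop("top",280,150,430,270,5,"e1",draw=scoopov("top")); crop("side",200,60,300,190,4.5,"e2",draw=scoopov("side"))
E
```

```text
(no output)
```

View pics/e1.png

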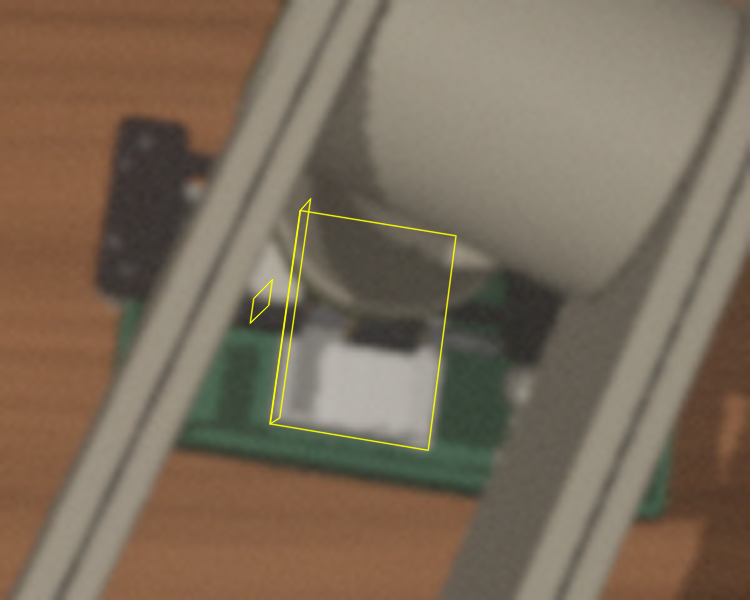

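View pics/e2.png

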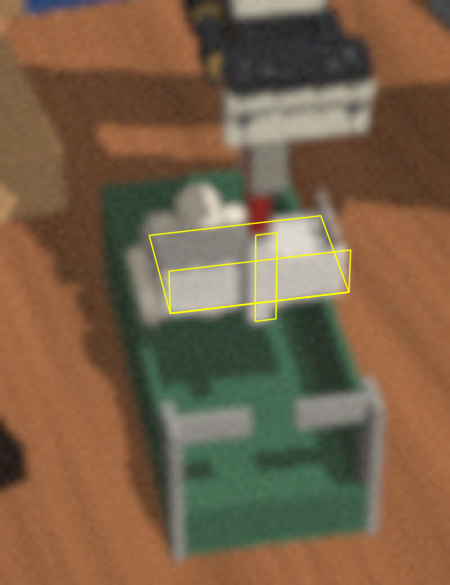

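Run:
```python
from ov import *
a=trp(-.065,-.0025,.045)
plan([(*a,-1,25)])
```

```text
[ 0.0003, 0.0203, 0.001, 0, 0.02, 0.02, -1, 0.0003, 0.0203, 0.001, 0, 0.02, 0.02, -1, 0.0003, 0.0203, 0.001, 0, 0.02, 0.02, -1, 0.0003, 0.0203, 0.001, 0, 0.02, 0.02, -1, 0, 0, 0, 0, 0, 0, -1 ]
```

Request:
carry_out(motion=[0,0.018,0.002,0,0,0,-1,0,0.02,0,0,0,0,-1,0,0.02,0,0,0,0,-1,0,0.015,0,0,0,0,-1,0,0,0,0,0,0,-1])

```text
t: 20.0
tool_pos: [0.5336, -0.188, 0.1618]
orientation: [-0.146, -2.153, 2.155]
force: [0.0, 0.5, -2.6]
opening: 0.0157
```

Run:
```python
from ov import *
p,A,s=cur();print(p,s["opening"],s["force"],s["wrist_torque"]);
a=trp(-.065,-.0025,.03)
plan([(*a,-1,25)])
for n,c,f in(("top",(280,150,430,270,5),"e3"),("side",(210,80,300,190,5.3),"e4")): crop(n,*c,f,draw=scoopov(n))
```

```text
[ 0.5336058  -0.18799407  0.16184001] 0.01570985146788855 [ 0.00631918  0.48212099 -2.5532332 ] [ 0.12838847  0.01949508 -0.01977598]
[ 0.0015, 0.0228, 0.0054, -0.03, 0.39, -0.14, -1, 0, 0, 0, 0, 0, 0, -1, 0, 0, 0, 0, 0, 0, -1, 0, 0, 0, 0, 0, 0, -1, 0, 0, 0, 0, 0, 0, -1 ]
```

View pics/e3.png

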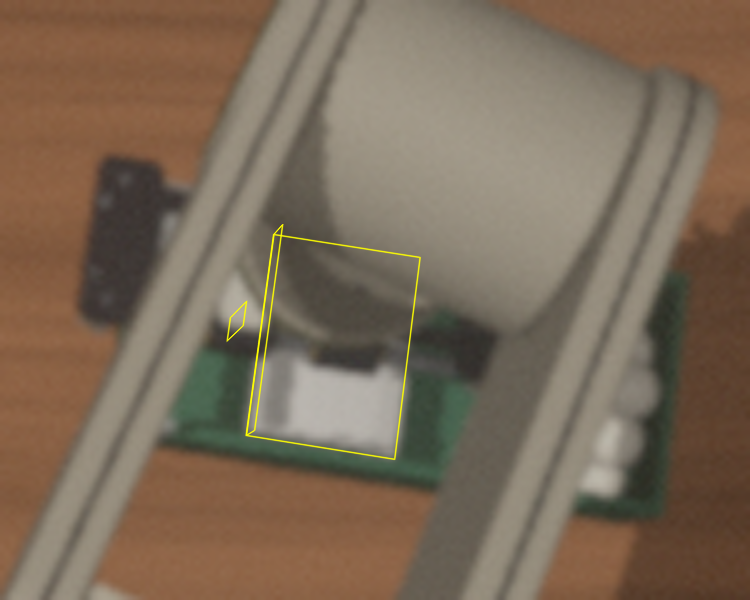

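View pics/e4.png

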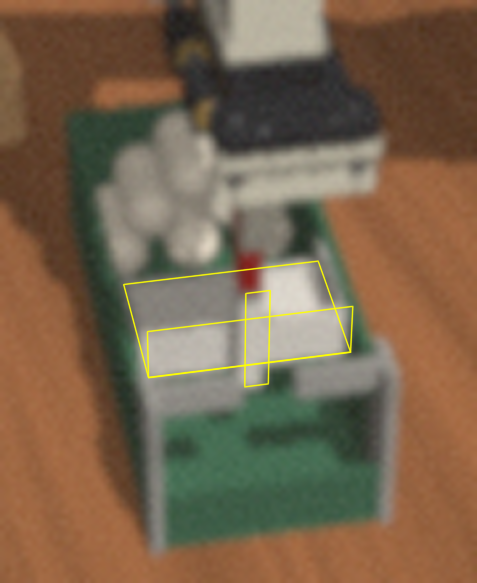

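Request:
carry_out(motion=[0.001,0.015,0.003,0,0.4,0,-1,0.001,0.008,0.002,0,0,0,-1,0,0,0,0,0,0,-1,0,0,0,0,0,0,-1,0,0,0,0,0,0,-1])

```text
t: 20.6
tool_pos: [0.5336, -0.1947, 0.1427]
orientation: [-0.162, -2.149, 2.157]
force: [0.5, -0.1, -1.7]
opening: 0.0157
```

```bash
cat >> ov.py <<'E'
def tc():
    p,A,s=cur(); o=sw([[0,0,0]])[0]; c,n=np.cos(PT[2]),np.sin(PT[2]); d=o[:2]-np.array(PT[:2])
    f=s["force"]; 
    print("t",round(s["t"],2),"scoop trough x,y mm",np.round([1e3*(c*d[0]+n*d[1]),1e3*(-n*d[0]+c*d[1]),1e3*o[2]],1),"yaw err deg",round(np.degrees(np.arctan2(A[1,2],A[0,2])-PT[2]),2),"pitch(lip up)",round(np.degrees(A[2,2]),2),"roll",round(np.degrees(A[2,0]),2),"F trough",np.round([c*f[0]+n*f[1],-n*f[0]+c*f[1],f[2]],1),"open",round(s["opening"],4), "tq",np.round(s["wrist_torque"],2))
E
python3 -c "
from ov import *
tc()"
```

```text
t 20.6 scoop trough x,y mm [-63.4   0.9  33.8] yaw err deg -0.06 pitch(lip up) 0.17 roll -0.56 F trough [ 0.1  0.5 -1.7] open 0.0157 tq [ 0.08 -0.03 -0.03]
```

Request:
carry_out(motion=[0.003,0.007,0,0,0,-0.6,-1,0.001,0.006,0,0,0,0,-1,0,0,0,0,0,0,-1,0,0,0,0,0,0,-1,0,0,0,0,0,0,-1])

```text
t: 21.1
tool_pos: [0.53, -0.1944, 0.1292]
orientation: [-0.151, -2.145, 2.152]
force: [-0.5, -0.6, -1.5]
opening: 0.0158
```

```bash
python3 -c "
from ov import *
tc()
for n,c,f in(('top',(280,150,430,270,5),'e5'),('side',(210,80,300,190,5.3),'e6')): crop(n,*c,f,draw=scoopov(n))"
```

```text
t 21.1 scoop trough x,y mm [-63.2  -3.8  20.3] yaw err deg -0.06 pitch(lip up) 0.19 roll 0.01 F trough [ 0.6 -0.4 -1.5] open 0.0158 tq [ 0.04 -0.05  0.05]
```

View pics/e6.png

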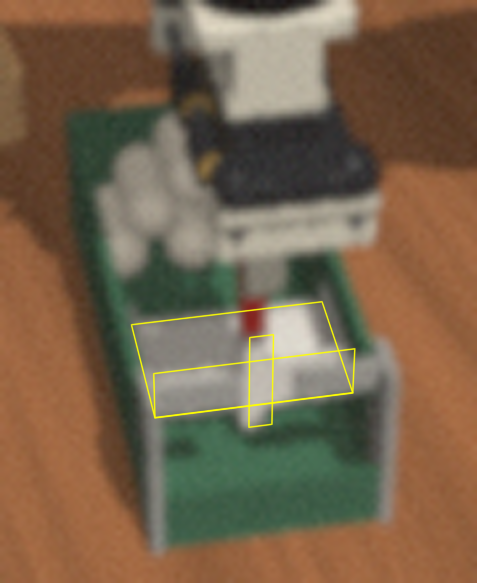

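View pics/e5.png

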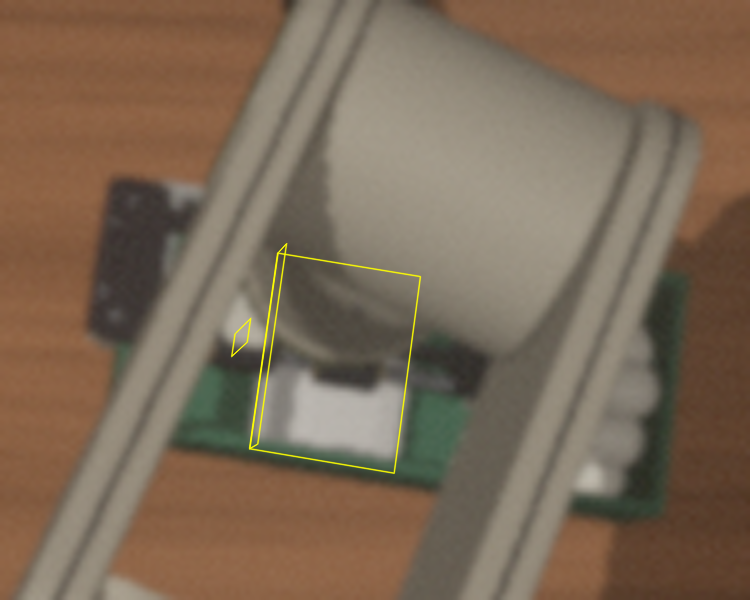

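Request:
carry_out(motion=[0.002,0,0,0,0,0,-1,0.002,0,0,0,0,0,-1,0,0,0,0,0,0,-1,0,0,0,0,0,0,-1,0,0,0,0,0,0,-1])

```text
t: 21.7
tool_pos: [0.5288, -0.1942, 0.131]
orientation: [-0.159, -2.147, 2.157]
force: [1.0, 0.0, -3.0]
opening: 0.0157
```

```bash
python3 -c "
from ov import *
tc()"
```

```text
t 21.7 scoop trough x,y mm [-63.2  -4.2  22.2] yaw err deg -0.03 pitch(lip up) 0.23 roll -0.44 F trough [-0.2  1.  -3. ] open 0.0157 tq [ 0.09 -0.39  0.04]
```

Request:
carry_out(motion=[-0.004,0,0,0,0,-0.4,-1,-0.003,0,0,0,0,0,-1,-0.002,0,0,0,0,0,-1,0,0,0,0,0,0,-1,0,0,0,0,0,0,-1])

```text
t: 22.2
tool_pos: [0.5361, -0.1952, 0.1302]
orientation: [-0.144, -2.142, 2.149]
force: [-0.6, 0.2, -2.4]
opening: 0.0156
```

```bash
python3 -c "
from ov import *
tc()"
```

```text
t 22.2 scoop trough x,y mm [-63.2   1.7  21.3] yaw err deg -0.05 pitch(lip up) 0.2 roll 0.37 F trough [-0.1 -0.6 -2.4] open 0.0156 tq [0.08 0.06 0.01]
```

```bash
sed -i 's/^PT=.*/PT=[.5197-.00125*.9903,-.2945+.00125*.1393,-1.7105]/' h.py; python3 -c "
from ov import *
tc()
plan([(*trp(-.0632,0,.007),-1,20)])"
```

```text
t 22.2 scoop trough x,y mm [-63.2   2.9  21.3] yaw err deg -0.05 pitch(lip up) 0.2 roll 0.37 F trough [-0.1 -0.6 -2.4] open 0.0156 tq [0.08 0.06 0.01]
[ 0.0035, 0.0142, 0.0003, -0.2, -0.05, 0.37, -1, 0, 0, 0, 0, 0, 0, -1, 0, 0, 0, 0, 0, 0, -1, 0, 0, 0, 0, 0, 0, -1, 0, 0, 0, 0, 0, 0, -1 ]
```

Request:
carry_out(motion=[0.002,0.008,0,-1.2,0,0.4,-1,0,0.004,0,0,0,0,-1,0,0.002,0,0,0,0,-1,0,0,0,0,0,0,-1,0,0,0,0,0,0,-1])

```text
t: 22.7
tool_pos: [0.5347, -0.1952, 0.1156]
orientation: [-0.157, -2.171, 2.13]
force: [-1.4, -0.5, 0.0]
opening: 0.0155
```

```bash
python3 -c "
from ov import *
tc()"
```

```text
t 22.7 scoop trough x,y mm [-65.6   2.6   5.9] yaw err deg -0.07 pitch(lip up) -1.09 roll -0.19 F trough [ 0.7 -1.3  0. ] open 0.0155 tq [ 0.01  0.28 -0.1 ]
```

Request:
carry_out(motion=[0.003,0,0.002,0,0,0,-1,0.001,0,0.003,0,0,0,-1,0,0,0.004,0,0,0,-1,0,0,0.004,0,0,0,-1,0,0,0.004,0,0,0,-1])

```text
t: 23.2
tool_pos: [0.5283, -0.2121, 0.1157]
orientation: [-0.157, -2.172, 2.131]
force: [-0.1, 1.1, 0.5]
opening: 0.016
```

```bash
python3 -c "
from ov import *
tc()"
```

```text
t 23.2 scoop trough x,y mm [-47.9  -1.2   6. ] yaw err deg -0.01 pitch(lip up) -1.11 roll -0.25 F trough [-1.1 -0.3  0.5] open 0.016 tq [ 0.26  0.11 -0.07]
```

Request:
carry_out(motion=[-0.001,0,0.008,0,0,0,-1,0,0,0.008,0,0,0,-1,0,0,0.008,0,0,0,-1,0,0,0.008,0,0,0,-1,0,0,0.008,0,0,0,-1])

```text
t: 23.7
tool_pos: [0.524, -0.2552, 0.1157]
orientation: [-0.159, -2.173, 2.131]
force: [1.2, 3.7, 3.1]
opening: 0.0156
```

```bash
python3 -c "
from ov import *
tc()
for n,c,f in(('top',(280,150,430,270,5),'f1'),('side',(210,80,300,190,5.3),'f2')): crop(n,*c,f)"
```

```text
t 23.7 scoop trough x,y mm [-4.6  0.6  6. ] yaw err deg -0.01 pitch(lip up) -1.12 roll -0.33 F trough [-3.8  0.7  3.1] open 0.0156 tq [ 1.01  0.04 -0.06]
```

View pics/f2.png

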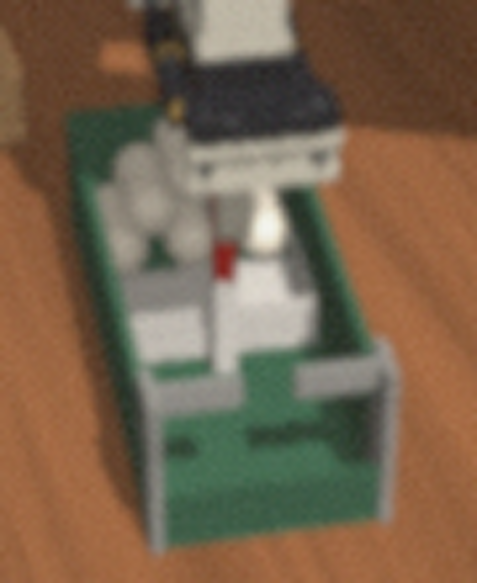

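Request:
carry_out(motion=[0,0,0.006,0,0,0,-1,0,0,0.006,0,0,0,-1,0,0,0.006,0,0,0,-1,0,0,0.006,0,0,0,-1,0,0,0.006,0,0,0,-1])

```text
t: 24.3
tool_pos: [0.5224, -0.2784, 0.1167]
orientation: [-0.161, -2.189, 2.119]
force: [2.2, 8.2, 5.5]
opening: 0.0157
```

```bash
python3 -c "
from ov import *
tc()
for n,c,f in(('side',(210,80,300,190,5.3),'f3'),): crop(n,*c,f,draw=scoopov(n))"
```

```text
t 24.3 scoop trough x,y mm [17.1  2.6  6.6] yaw err deg 0.06 pitch(lip up) -1.88 roll -0.45 F trough [-8.5  1.   5.5] open 0.0157 tq [ 1.84  0.02 -0.18]
```

View pics/f3.png

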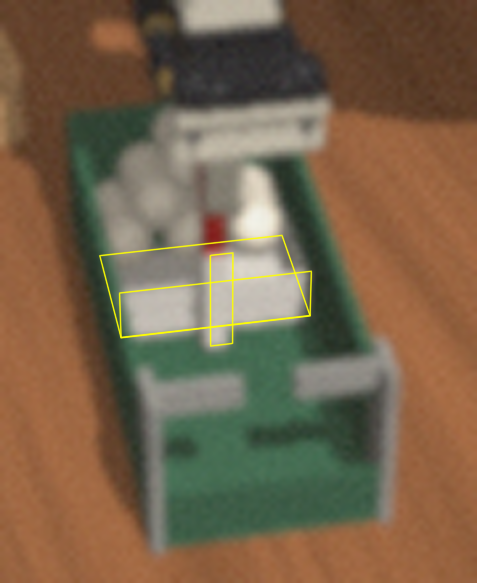

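Request:
carry_out(motion=[0.002,0,0.007,0.5,0,0.2,-1,0.001,0,0.008,0.3,0,0,-1,0,0,0.008,0.2,0,0,-1,0,0,0.008,0,0,0,-1,0,0,0.008,0,0,0,-1])

```text
t: 24.85
tool_pos: [0.5187, -0.3038, 0.1174]
orientation: [-0.163, -2.2, 2.119]
force: [1.4, 11.5, 8.1]
opening: 0.0155
```

```bash
python3 -c "
from ov import *
tc()
for n,c,f in(('side',(210,80,300,190,5.3),'f4'),): crop(n,*c,f,draw=scoopov(n))"
```

```text
t 24.85 scoop trough x,y mm [42.1  3.3  7.1] yaw err deg 0.35 pitch(lip up) -2.21 roll -0.8 F trough [-11.6  -0.2   8.1] open 0.0155 tq [ 2.57  0.24 -0.28]
```

View pics/f4.png

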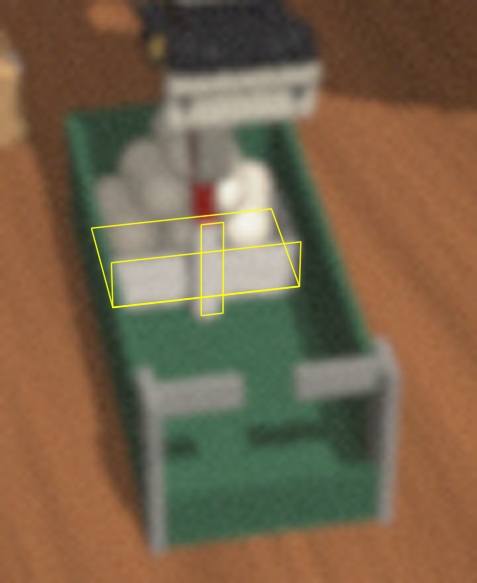

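Request:
carry_out(motion=[0.003,0,0.006,0.8,0.3,0.6,-1,0.001,0,0.006,0.4,0,0,-1,0,0,0.006,0.2,0,0,-1,0,0,0.006,0,0,0,-1,0,0,0.004,0,0,0,-1])

```text
t: 25.4
tool_pos: [0.5145, -0.3165, 0.118]
orientation: [-0.174, -2.205, 2.122]
force: [-0.5, 13.3, 8.7]
opening: 0.0156
```

```bash
python3 -c "
from ov import *
tc()
for n,c,f in(('side',(210,80,300,190,5.3),'f5'),('top',(280,150,430,270,5),'f6')): crop(n,*c,f,draw=scoopov(n))"
```

```text
t 25.4 scoop trough x,y mm [55.1  2.   7.6] yaw err deg 0.35 pitch(lip up) -2.29 roll -1.35 F trough [-13.1  -2.3   8.7] open 0.0156 tq [3.08 0.59 0.03]
```

View pics/f5.png

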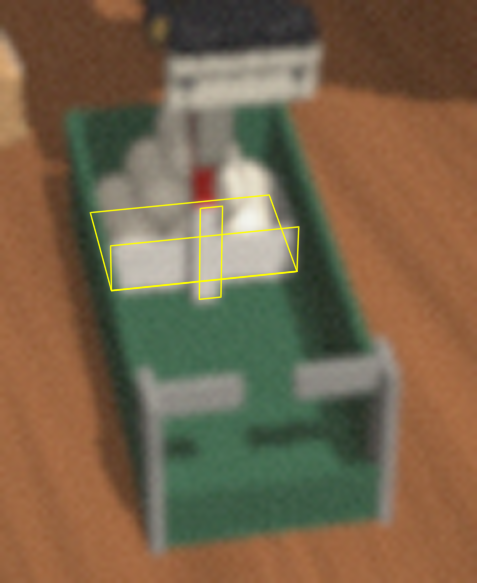

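View pics/f6.png

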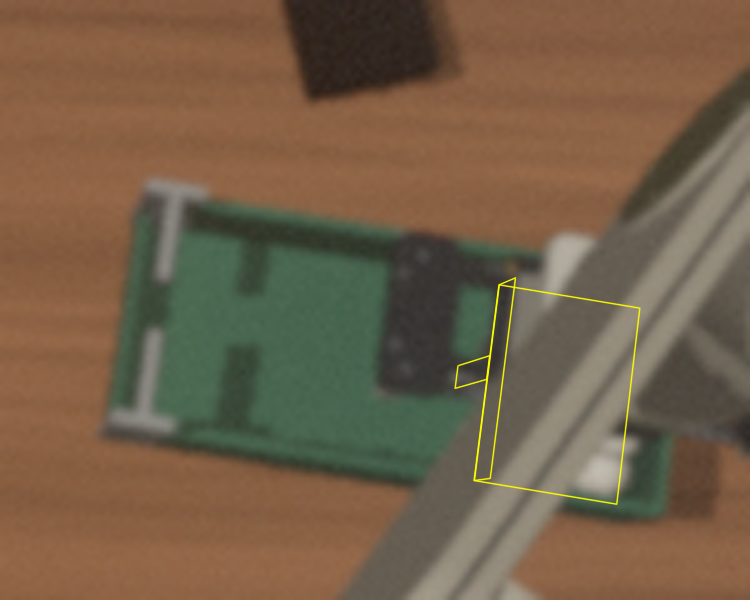

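Request:
carry_out(motion=[0,0,0.004,0.8,0.3,0.8,-1,0,0,0.004,0.4,0,0.4,-1,0,0,0.003,0,0,0,-1,0,0,0.002,0,0,0,-1,0,0,0.001,0,0,0,-1])

```text
t: 26.0
tool_pos: [0.5144, -0.3161, 0.1178]
orientation: [-0.191, -2.213, 2.129]
force: [-0.7, 3.3, 3.5]
opening: 0.0158
```

```bash
python3 -c "
from ov import *
tc()"
```

```text
t 26.0 scoop trough x,y mm [54.5  3.6  7.5] yaw err deg 0.4 pitch(lip up) -2.37 roll -2.28 F trough [-3.1 -1.1  3.5] open 0.0158 tq [ 0.43  0.57 -0.13]
```

Request:
carry_out(motion=[0.002,-0.005,-0.003,1.2,-0.3,-1.2,-1,0.001,-0.007,-0.003,1.2,0,-1.2,-1,0,-0.007,-0.002,1,0,0,-1,0,-0.007,0,0,0,0,-1,0,-0.005,0,0,0,0,-1])

```text
t: 26.5
tool_pos: [0.512, -0.3065, 0.1454]
orientation: [-0.128, -2.128, 2.175]
force: [2.6, -0.3, -7.8]
opening: 0.0156
```

```bash
python3 -c "
from ov import *
tc()
for n,c,f in(('side',(210,80,300,190,5.3),'g1'),): crop(n,*c,f,draw=scoopov(n))"
```

```text
t 26.5 scoop trough x,y mm [52.4 -4.9 37.3] yaw err deg 0.71 pitch(lip up) 1.28 roll 0.41 F trough [-0.1  2.6 -7.8] open 0.0156 tq [ 0.1  -0.9   0.09]
```

View pics/g1.png

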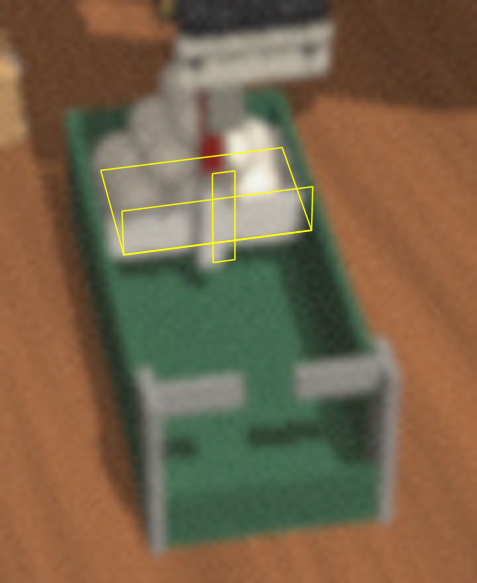

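Request:
carry_out(motion=[-0.003,0,0,0,0.7,0.2,-1,-0.001,0,0,0,0,0.2,-1,0,0,0,0,0,0,-1,0,0,0,0,0,0,-1,0,0,0,0,0,0,-1])

```text
t: 27.05
tool_pos: [0.5137, -0.3076, 0.1446]
orientation: [-0.147, -2.122, 2.167]
force: [0.2, -0.5, -5.4]
opening: 0.0158
```

```bash
python3 -c "
from ov import *
tc()
for n,c,f in(('side',(210,80,300,190,5.3),'g2'),('top',(280,150,430,270,5),'g3')): crop(n,*c,f,draw=scoopov(n))"
```

```text
t 27.05 scoop trough x,y mm [53.1 -3.5 36.4] yaw err deg -0.17 pitch(lip up) 1.22 roll 0.26 F trough [ 0.5  0.3 -5.4] open 0.0158 tq [ 0.31 -0.06  0.05]
```

View pics/g2.png

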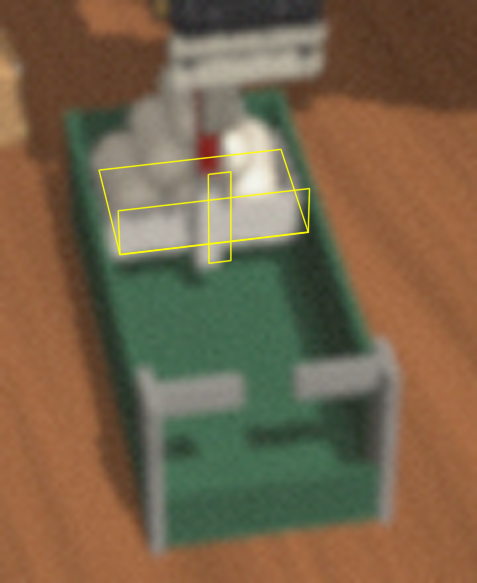

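View pics/g3.png

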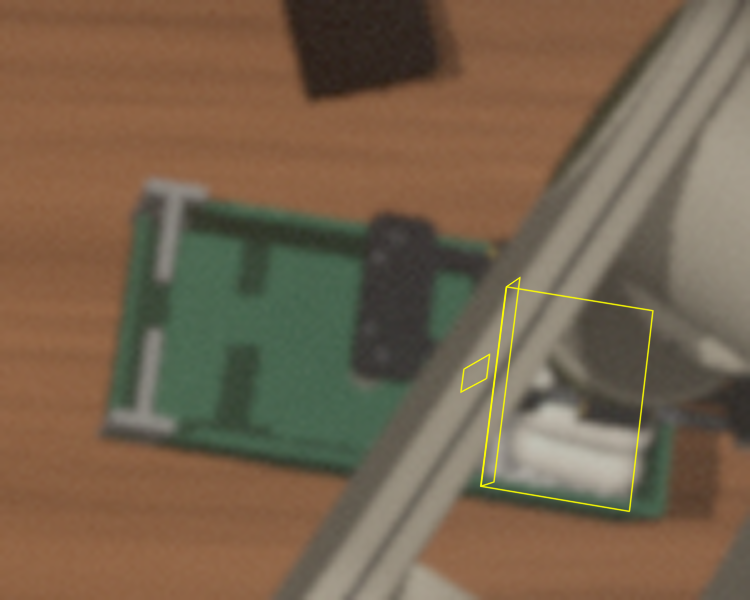

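Request:
carry_out(motion=[-0.001,-0.004,0,0,0,0,-1,-0.001,-0.002,-0.003,0,0,0.2,-1,0,0,-0.005,0,0,0,-1,0,0,-0.007,0,0,0,-1,0,0,-0.008,0,0,0,-1])

```text
t: 27.65
tool_pos: [0.5194, -0.2842, 0.1511]
orientation: [-0.153, -2.123, 2.169]
force: [0.6, 0.6, -5.7]
opening: 0.0156
```

```bash
python3 -c "
from ov import *
tc()"
```

```text
t 27.65 scoop trough x,y mm [29.1 -0.6 42.9] yaw err deg -0.23 pitch(lip up) 1.24 roll -0.0 F trough [-0.7  0.5 -5.7] open 0.0156 tq [ 0.34 -0.04 -0.  ]
```

Request:
carry_out(motion=[0,0,-0.01,0,-0.2,0,-1,0,0,-0.01,0,0,0,-1,0,0,-0.01,0,0,0,-1,0,0,-0.01,0,0,0,-1,0,0,-0.01,0,0,0,-1])

```text
t: 28.15
tool_pos: [0.527, -0.2291, 0.1497]
orientation: [-0.147, -2.126, 2.171]
force: [-0.2, 0.2, -5.0]
opening: 0.0159
```

```bash
python3 -c "
from ov import *
tc()
for n,c,f in(('side',(210,80,300,190,5.3),'g4'),('top',(280,150,430,270,5),'g5')): crop(n,*c,f,draw=scoopov(n))"
```

```text
t 28.15 scoop trough x,y mm [-26.5  -0.6  41.5] yaw err deg 0.05 pitch(lip up) 1.2 roll 0.02 F trough [-0.1 -0.2 -5. ] open 0.0159 tq [ 0.31 -0.04  0.03]
```

View pics/g4.png

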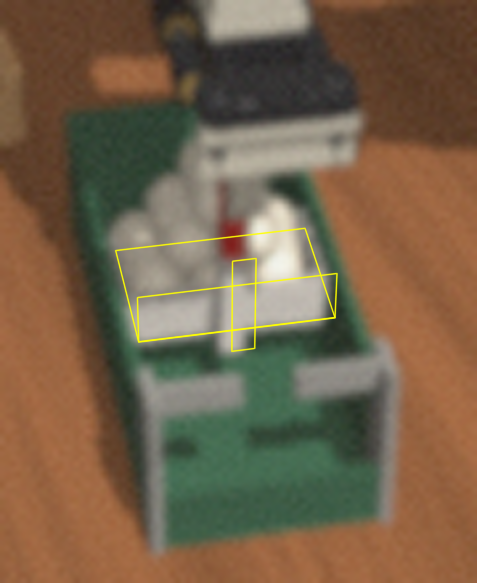

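View pics/g5.png

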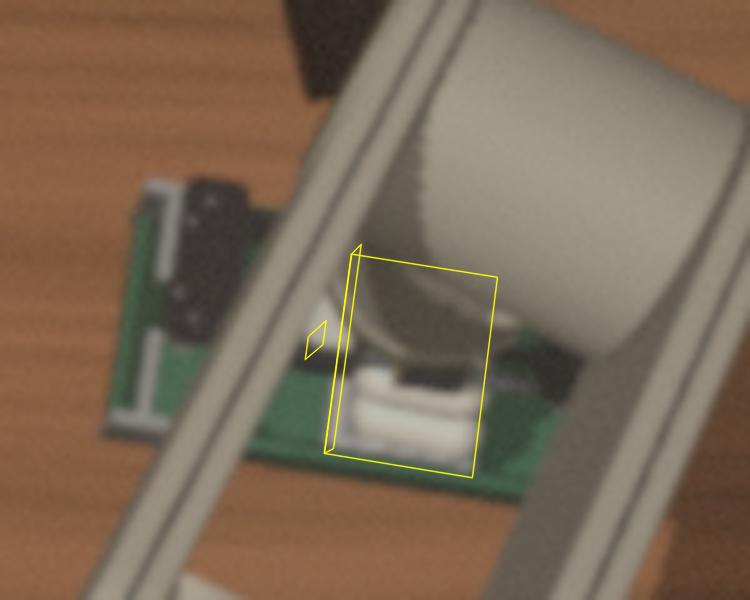

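Request:
carry_out(motion=[0,-0.001,-0.01,0,0,0,-1,0,0,-0.01,0,0,0,-1,0,0,-0.01,0,0,0,-1,0,0,-0.01,0,0,0,-1,0,0,-0.008,0,0,0,-1])

```text
t: 28.75
tool_pos: [0.5342, -0.1783, 0.1499]
orientation: [-0.148, -2.126, 2.171]
force: [-0.3, -0.0, -5.2]
opening: 0.0157
```

```bash
python3 -c "
from ov import *
tc()
for n,c,f in(('side',(210,80,300,190,5.3),'g6'),): crop(n,*c,f,draw=scoopov(n))"
```

```text
t 28.75 scoop trough x,y mm [-77.8  -0.6  41.7] yaw err deg 0.04 pitch(lip up) 1.21 roll -0.0 F trough [ 0.1 -0.3 -5.2] open 0.0157 tq [ 0.29 -0.04 -0.04]
```

View pics/g6.png

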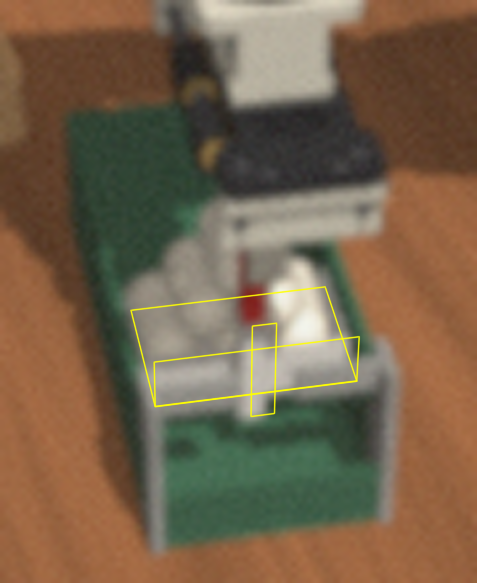

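Request:
carry_out(motion=[0,0,-0.007,0,0,0,-1,0,0,-0.007,0,0,0,-1,0,0,-0.007,0,0,0,-1,0,0,-0.007,0,0,0,-1,0,0,-0.007,0,0,0,-1])

```text
t: 29.3
tool_pos: [0.5395, -0.1402, 0.149]
orientation: [-0.148, -2.126, 2.171]
force: [-0.2, 1.1, -5.0]
opening: 0.0156
```

```bash
python3 -c "
from ov import *
tc()
for n,c,f in(('side',(210,80,300,190,5.3),'g7'),): crop(n,*c,f,draw=scoopov(n))"
```

```text
t 29.3 scoop trough x,y mm [-116.3   -0.6   40.8] yaw err deg 0.04 pitch(lip up) 1.18 roll -0.01 F trough [-1.  -0.3 -5. ] open 0.0156 tq [ 0.21 -0.06 -0.  ]
```

View pics/g7.png

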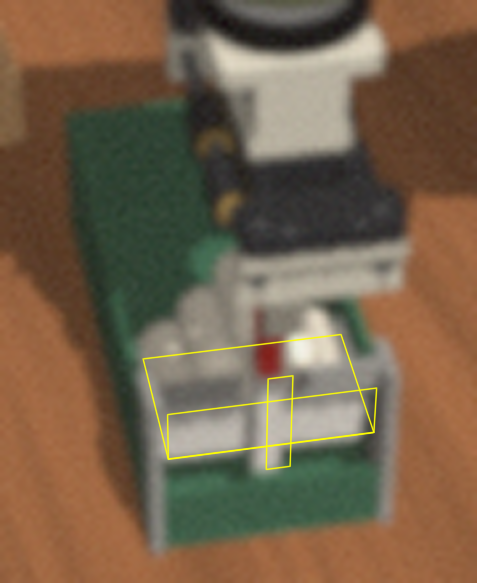

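Request:
carry_out(motion=[0,-0.001,-0.006,0,0,0,-1,0,0,-0.006,0,0,0,-1,0,0,-0.006,0,0,0,-1,0,0,-0.006,0,0,0,-1,0,0,-0.006,0,0,0,-1])

```text
t: 29.85
tool_pos: [0.544, -0.1079, 0.1494]
orientation: [-0.148, -2.126, 2.171]
force: [-0.3, -0.7, -6.1]
opening: 0.0154
```

```bash
python3 -c "
from ov import *
tc()
for n,c,f in(('side',(210,80,300,190,5.3),'g8'),): crop(n,*c,f)"
```

```text
t 29.85 scoop trough x,y mm [-148.9   -0.6   41.2] yaw err deg 0.03 pitch(lip up) 1.21 roll -0.01 F trough [ 0.7 -0.2 -6.1] open 0.0154 tq [ 0.12  0.01 -0.01]
```

View pics/g8.png

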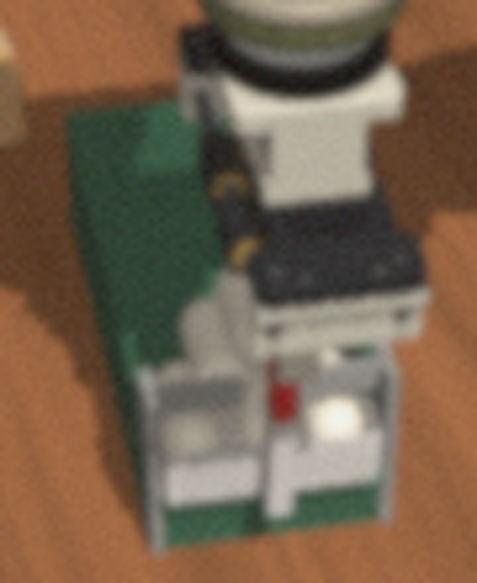

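Request:
carry_out(motion=[0,0,-0.005,0,0,0,-1,0,0,-0.005,0,0,0,-1,0,0,-0.005,0,0,0,-1,0,0,-0.005,0,0,0,-1,0,0,-0.005,0,0,0,-1])

```text
t: 30.4
tool_pos: [0.5485, -0.0801, 0.1497]
orientation: [-0.15, -2.128, 2.171]
force: [0.3, -0.3, -3.6]
opening: 0.0153
```

```bash
python3 -c "
from ov import *
tc()
for n,c,f in(('side',(210,80,300,190,5.3),'g9'),): crop(n,*c,f)"
```

```text
t 30.4 scoop trough x,y mm [-177.1    0.2   41.5] yaw err deg 0.05 pitch(lip up) 1.15 roll -0.1 F trough [ 0.2  0.3 -3.6] open 0.0153 tq [ 0.22 -0.01 -0.07]
```

View pics/g9.png

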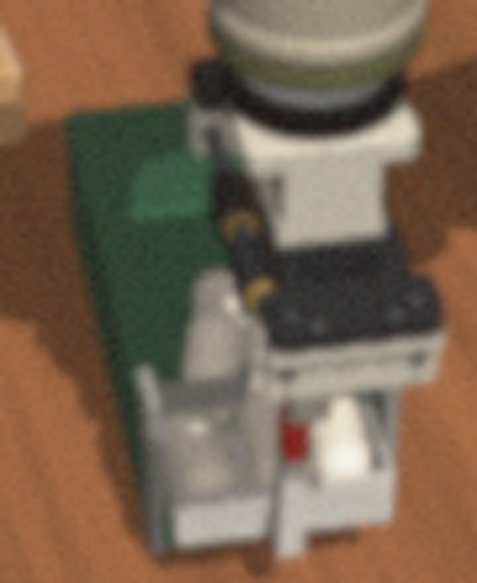

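Request:
carry_out(motion=[0,0,-0.005,0,0,0,-1,0,0,-0.005,0,0,0,-1,0,0,-0.005,0,0,0,-1,0,0,-0.005,0,0,0,-1,0,0,-0.005,0,0,0,-1])

```text
t: 30.95
tool_pos: [0.5523, -0.053, 0.1494]
orientation: [-0.15, -2.128, 2.171]
force: [0.2, 0.2, -3.1]
opening: 0.0158
```

```bash
python3 -c "
from ov import *
tc()
for n,c,f in(('side',(210,80,300,190,5.3),'h1'),): crop(n,*c,f)"
```

```text
t 30.95 scoop trough x,y mm [-2.045e+02  1.000e-01  4.110e+01] yaw err deg 0.04 pitch(lip up) 1.14 roll -0.1 F trough [-0.3  0.1 -3.1] open 0.0158 tq [ 0.2   0.08 -0.04]
```

View pics/h1.png

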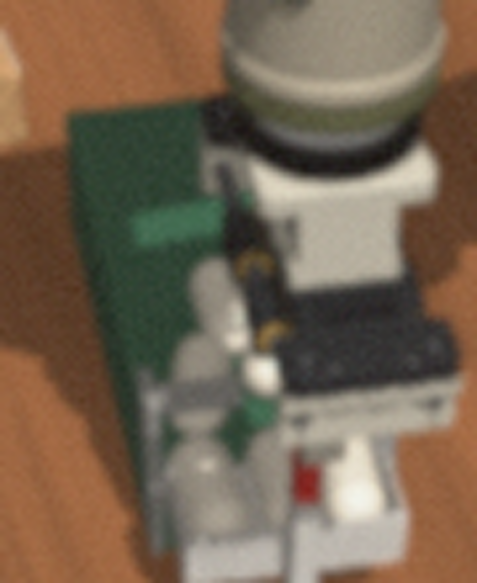

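Request:
carry_out(motion=[0,0,-0.005,0,0,0,-1,0,0,-0.005,0,0,0,-1,0,0,-0.005,0,0,0,-1,0,0,-0.005,0,0,0,-1,0,0,-0.005,0,0,0,-1])

```text
t: 31.5
tool_pos: [0.5563, -0.0257, 0.1489]
orientation: [-0.15, -2.129, 2.171]
force: [-0.4, -0.1, -3.3]
opening: 0.0156
```

```bash
python3 -c "
from ov import *
tc()
for n,c,f in(('side',(210,80,310,210,4.6),'h2'),('top',(220,150,430,270,3.6),'h3')): crop(n,*c,f)"
```

```text
t 31.5 scoop trough x,y mm [-232.2    0.3   40.6] yaw err deg 0.05 pitch(lip up) 1.11 roll -0.13 F trough [ 0.1 -0.4 -3.3] open 0.0156 tq [0.24 0.   0.05]
```

View pics/h2.png

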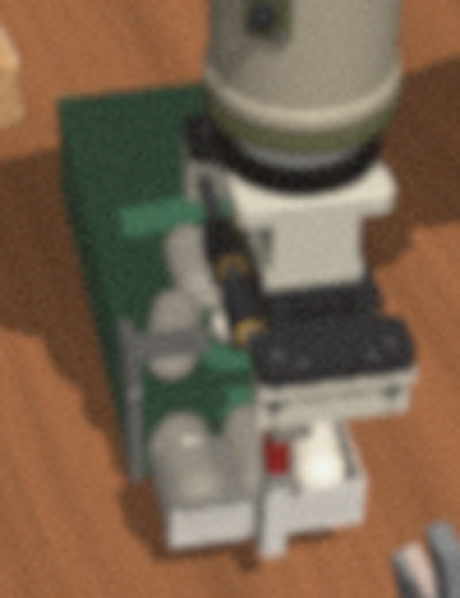

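View pics/h3.png

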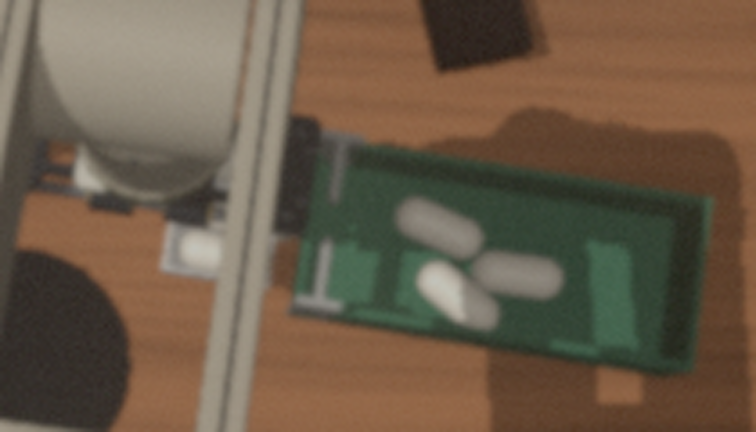

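Request:
carry_out(motion=[0,-0.006,-0.006,0.8,0,0,-1,0,-0.012,-0.006,1,0,0,-1,0,-0.016,-0.005,1.5,0,0,-1,0,-0.018,-0.005,1.5,0,0,-1,0,-0.018,-0.004,1,0,0,-1])

```text
t: 32.1
tool_pos: [0.5591, 0.0065, 0.2198]
orientation: [-0.14, -2.002, 2.276]
force: [0.4, 0.2, -3.1]
opening: 0.0156
```

```bash
cat > kin.py <<'E'
from h import *
def Ry(a): return R.from_rotvec([0,a,0]).as_matrix()
def Rz(a): return R.from_rotvec([0,0,a]).as_matrix()
RT=None
def fk(q,P):
    a1,b,d1,a2,a3,d4,dt=P[:7]
    A=Rz(q[0]); p=A@np.array([a1,b,d1])
    A=A@Ry(q[1]); p=p+A@np.array([0,0,a2])
    A=A@Ry(q[2]); p=p+A@np.array([a3,0,d4])
    A=A@Rz(q[3])@Ry(q[4]); 
    A=A@Rz(q[5]); p=p+A@np.array([0,0,dt])
    return p,A
def load():
    return [json.loads(l) for l in open("log.jsonl")]
if __name__=="__main__":
    cur(); L=load()
    f=lambda P:np.concatenate([fk(l["q"],P)[0]-l["tool_pos"] for l in L])
    r=least_squares(f,[.0,0,.3,.4,0,.4,.2]); print(np.round(r.x,4),np.abs(f(r.x)).max())
    np.save("P.npy",r.x)
    E=[fk(l["q"],r.x)[1].T@R.from_rotvec(l["orientation"]).as_matrix() for l in L]
    print(np.round(E[0],3),np.round(E[-1],3)); np.save("E.npy",R.from_matrix(E).mean().as_matrix())
    print(len(L), np.round(L[-1]["q"],3), L[-1]["tool_pos"])
E
python3 kin.py; python3 -c "
from ov import *
tc()"
```

```text
[-0.      0.0512  0.3181  0.3691  0.0616  0.5534  0.3585] 5.412337245047638e-16
[[-0.  0. -1.]
 [-1.  0.  0.]
 [ 0.  1.  0.]] [[-0.  0. -1.]
 [-1.  0.  0.]
 [ 0.  1.  0.]]
125 [ 1.000e-03  5.500e-02  1.606e+00 -1.270e-01  1.500e+00  1.723e+00] [0.559118956896872, 0.006528444949191266, 0.21979601055252346]
t 32.1 scoop trough x,y mm [-253.    -1.8  116.4] yaw err deg -0.08 pitch(lip up) 7.31 roll 0.07 F trough [-0.2  0.4 -3.1] open 0.0156 tq [ 0.33 -0.02  0.06]
```

```bash
cat >> kin.py <<'E'
P=np.load("P.npy") if __name__!="__main__" else None
Et=np.load("E.npy") if __name__!="__main__" else None
LO=np.array([-2.96,-.89,.02,-1.34,0,-2.66]);HI=np.array([2.96,2.26,2.5,4.48,2.73,2.66])
def ik(pos,A,q0):
    def f(q):
        p,B=fk(q,P); return np.r_[(p-pos)*10,R.from_matrix(A.T@(B@Et)).as_rotvec()]
    r=least_squares(f,np.clip(q0,LO+1e-6,HI-1e-6),bounds=(LO,HI),xtol=1e-12,ftol=1e-12); return r.x,np.abs(r.fun).max()
def sc_pose(lip,yaw,th,h=.109):
    """TCP pose for scoop with lip at point 'lip', yaw, th = lip-down tilt"""
    A=Rdown(yaw)@R.from_rotvec([-th,0,0]).as_matrix()
    return np.array(lip)+A@np.array([0,-h,-.083]),A
E
python3 - <<'E'
from kin import *
p,A,s=cur(); q=np.array(s["q"])
lip=np.array([.49,.313,.155])
W=[(np.array([.5,.05,.30]),Rdown(-np.pi/2)@R.from_rotvec([.12,0,0]).as_matrix())]
W.append(sc_pose([.49,.2,.19],-np.pi/2,-.12)); W.append(sc_pose(lip+[0,0,.03],-np.pi/2,-.12))
for th in range(0,71,10): W.append(sc_pose(lip-[0,0,.02*th/70],-np.pi/2,np.radians(th)))
for w in W:
    q,e=ik(*w,q); print(np.round(w[0],3),np.round(q,2),round(e,5))
E
```

```text
[0.5  0.05 0.3 ] [ 0.08 -0.14  1.65 -0.12  1.64  1.65] 0.0
[0.49  0.295 0.288] [ 0.52  0.1   1.43 -0.1   1.67  2.08] 0.0
[0.49  0.408 0.283] [ 0.67  0.3   1.22 -0.09  1.7   2.23] 0.0
[0.49  0.396 0.264] [ 0.6   0.2   1.36 -0.    1.58  2.17] 0.0
[0.49  0.376 0.274] [0.48 0.07 1.5  0.16 1.49 2.05] 0.0
[0.49  0.354 0.28 ] [ 0.35 -0.04  1.62  0.33  1.44  1.89] 0.0
[0.49  0.33  0.282] [ 0.2  -0.11  1.73  0.52  1.42  1.72] 0.0
[0.49  0.307 0.28 ] [ 0.05 -0.13  1.83  0.7   1.44  1.53] 0.0
[0.49  0.283 0.274] [-0.09 -0.11  1.9   0.87  1.5   1.35] 0.0
[0.49  0.26  0.264] [-0.21 -0.03  1.94  1.01  1.57  1.17] 0.0
[0.49  0.239 0.25 ] [-0.3   0.1   1.96  1.12  1.66  1.01] 0.0
```

Run:
```python
from kin import *
B=Rdown(-np.pi/2)@R.from_rotvec([.12,0,0]).as_matrix()
plan([([.54,.03,.26],B,-1,12),([.49,.10,.295],B,-1,22),([.49,.408,.285],B,-1,25)])
```

```text
[ 0.0045, -0.0085, -0.0031, -0.09, -1.61, 0.21, -1, 0.0043, -0.0085, -0.0032, -0.09, -1.61, 0.21, -1, 0.0042, -0.0085, -0.0033, -0.09, -1.61, 0.21, -1, 0.0041, -0.0085, -0.0034, -0.09, -1.61, 0.21, -1, 0.004, -0.0085, -0.0036, -0.09, -1.61, 0.21, -1 ]
[ 0.01, -0.0086, -0.0131, 0, 0, 0, -1, 0.01, -0.0086, -0.0131, 0, 0, 0, -1, 0.01, -0.0086, -0.0131, 0, 0, 0, -1, 0.01, -0.0086, -0.0131, 0, 0, 0, -1, 0.01, -0.0086, -0.0131, 0, 0, 0, -1 ]
[ 0, -0.0021, -0.0236, 0, 0, 0, -1, 0, -0.0021, -0.0236, 0, 0, 0, -1, 0, -0.0021, -0.0236, 0, 0, 0, -1, 0, -0.0021, -0.0236, 0, 0, 0, -1, 0, -0.0021, -0.0236, 0, 0, 0, -1 ]
[ 0, -0.0021, -0.0236, 0, 0, 0, -1, 0, -0.0021, -0.0236, 0, 0, 0, -1, 0, -0.0021, -0.0236, 0, 0, 0, -1, 0, -0.0021, -0.0236, 0, 0, 0, -1, 0, -0.0021, -0.0236, 0, 0, 0, -1 ]
[ 0, -0.0021, -0.0236, 0, 0, 0, -1, 0, -0.0021, -0.0236, 0, 0, 0, -1, 0, -0.0021, -0.0236, 0, 0, 0, -1, 0, 0, 0, 0, 0, 0, -1, 0, 0, 0, 0, 0, 0, -1 ]
```

Request:
carry_out(motion=[0.004,-0.008,-0.003,0,-1.6,0.2,-1,0.004,-0.008,-0.003,0,-1.6,0.2,-1,0.004,-0.008,-0.005,0,-1.6,0.2,-1,0.006,-0.008,-0.007,0,-1.6,0,-1,0.008,-0.008,-0.01,0,-1.2,0,-1])

```text
t: 32.6
tool_pos: [0.5349, 0.0444, 0.2614]
orientation: [-0.008, 2.075, -2.359]
force: [-0.3, -0.4, -4.1]
opening: 0.0156
```

Request:
carry_out(motion=[0.009,-0.008,-0.012,0,0,0,-1,0.009,-0.008,-0.013,0,0,0,-1,0.008,-0.008,-0.013,0,0,0,-1,0.006,-0.008,-0.013,0,0,0,-1,0.004,-0.006,-0.013,0,0,0,-1])

```text
t: 33.1
tool_pos: [0.4931, 0.1185, 0.2932]
orientation: [0.01, -2.075, 2.357]
force: [0.3, -0.5, -3.7]
opening: 0.0158
```

Run:
```python
from kin import *
from ov import tc
tc()
p,A,s=cur(); print(p)
B=Rdown(-np.pi/2)@R.from_rotvec([.12,0,0]).as_matrix()
plan([([.49,.408,.285],B,-1,22)])
crop("side",190,80,440,345,2.3,"i1")
```

```text
t 33.1 scoop trough x,y mm [-355.1  -75.9  189.8] yaw err deg 8.24 pitch(lip up) 7.28 roll 0.31 F trough [ 0.4  0.3 -3.7] open 0.0158 tq [ 0.36  0.02 -0.03]
[0.49314107 0.11846018 0.29319565]
[ 0.0002, -0.002, -0.0206, -0.03, 0.02, 0.02, -1, 0.0002, -0.002, -0.0206, -0.03, 0.02, 0.02, -1, 0.0002, -0.002, -0.0206, -0.03, 0.02, 0.02, -1, 0.0002, -0.002, -0.0206, -0.03, 0.02, 0.02, -1, 0.0002, -0.002, -0.0206, -0.03, 0.02, 0.02, -1 ]
[ 0.0002, -0.002, -0.0206, -0.03, 0.02, 0.02, -1, 0.0002, -0.002, -0.0206, -0.03, 0.02, 0.02, -1, 0.0002, -0.002, -0.0206, -0.03, 0.02, 0.02, -1, 0.0002, -0.002, -0.0206, -0.03, 0.02, 0.02, -1, 0.0002, -0.0019, -0.0206, -0.03, 0.02, 0.02, -1 ]
[ 0.0002, -0.0019, -0.0206, -0.03, 0.02, 0.02, -1, 0.0002, -0.0019, -0.0206, -0.03, 0.02, 0.02, -1, 0.0002, -0.0019, -0.0206, -0.03, 0.02, 0.02, -1, 0.0002, -0.0019, -0.0206, -0.03, 0.02, 0.02, -1, 0, 0, 0, 0, 0, 0, -1 ]
```

View pics/i1.png

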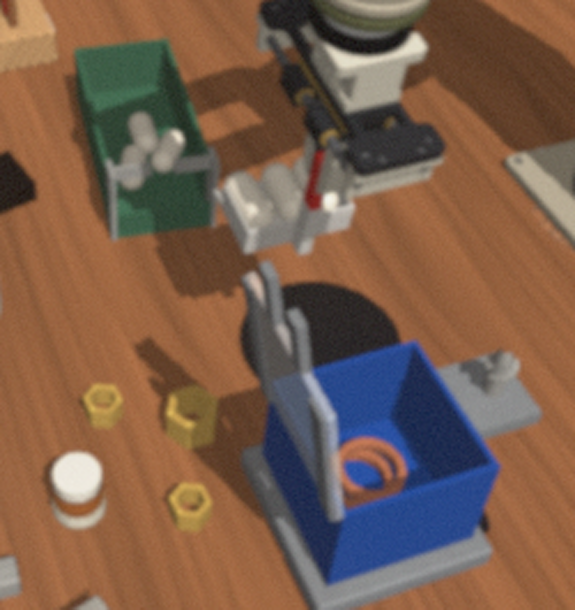

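Request:
carry_out(motion=[0,-0.002,-0.016,0,0,0,-1,0,-0.002,-0.02,0,0,0,-1,0,-0.002,-0.02,0,0,0,-1,0,-0.002,-0.02,0,0,0,-1,0,-0.002,-0.02,0,0,0,-1])

```text
t: 33.65
tool_pos: [0.4892, 0.2219, 0.2933]
orientation: [-0.008, 2.077, -2.357]
force: [0.4, -0.4, -3.4]
opening: 0.0158
```

Request:
carry_out(motion=[0,-0.002,-0.02,0,0,0,-1,0,-0.002,-0.02,0,0,0,-1,0,-0.002,-0.02,0,0,0,-1,0,-0.002,-0.02,0,0,0,-1,0,-0.002,-0.018,0,0,0,-1])

```text
t: 34.15
tool_pos: [0.4847, 0.3269, 0.2905]
orientation: [-0.01, 2.075, -2.358]
force: [0.3, 0.1, -3.6]
opening: 0.0157
```

Run:
```python
from kin import *
from ov import tc
tc()
p,A,s=cur(); print(p)
B=Rdown(-np.pi/2)@R.from_rotvec([.12,0,0]).as_matrix()
plan([([.49,.408,.285],B,-1,22)])
crop("side",190,80,440,345,2.3,"i2")
```

```text
t 34.15 scoop trough x,y mm [-560.4 -113.1  187.1] yaw err deg 8.31 pitch(lip up) 7.27 roll 0.27 F trough [-0.2  0.3 -3.6] open 0.0157 tq [ 0.36 -0.05 -0.03]
[0.48472973 0.32686806 0.29054897]
[ -0.0014, -0.0012, -0.0203, -0.1, 0.07, 0.06, -1, -0.0014, -0.0012, -0.0203, -0.1, 0.07, 0.06, -1, -0.0014, -0.0011, -0.0203, -0.1, 0.07, 0.06, -1, -0.0013, -0.0011, -0.0203, -0.1, 0.07, 0.06, -1, 0, 0, 0, 0, 0, 0, -1 ]
```

View pics/i2.png

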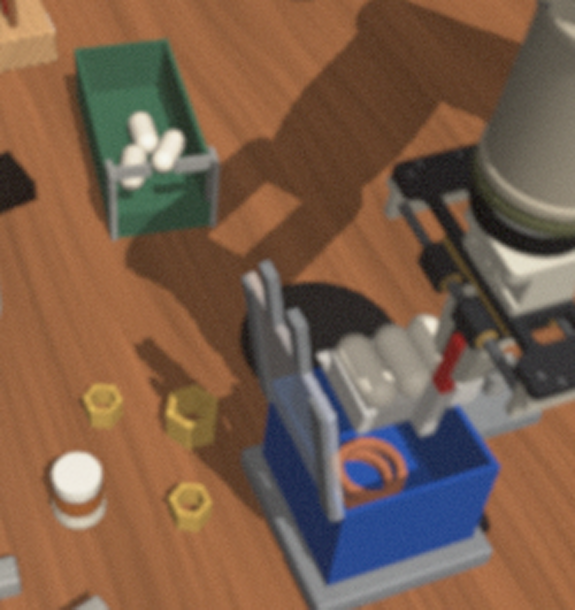

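Request:
carry_out(motion=[-0.001,-0.001,-0.02,0,0,0,-1,-0.001,-0.001,-0.02,0,0,0,-1,-0.001,-0.001,-0.018,0,0,0,-1,-0.001,-0.001,-0.01,0,0,0,-1,0,0,0,0,0,0,-1])

```text
t: 34.7
tool_pos: [0.4842, 0.402, 0.2848]
orientation: [-0.017, 2.074, -2.357]
force: [0.2, -0.9, -4.6]
opening: 0.0158
```

Run:
```python
from kin import *
p,A,s=cur(); print(p)
y=-np.pi/2
W=[]
for th,l in ((0,[.49,.31,.16]),(12,[.49,.31,.152]),(25,[.49,.31,.147]),(45,[.49,.31,.142]),(65,[.49,.305,.140])):
    a,b=sc_pose(l,y,np.radians(th)); W.append((a,b,-1,12))
plan(W)
crop("side",250,80,440,345,2.3,"i3")
```

```text
[0.48416415 0.40197935 0.28482561]
[ -0.0029, 0.0084, 0.0035, -3.65, 0.25, 0.17, -1, -0.0029, 0.0082, 0.004, -3.65, 0.25, 0.17, -1, 0, -0.0023, 0.0082, -4, 0, 0, -1, 0, -0.0029, 0.008, -4, 0, 0, -1, 0, -0.0034, 0.0078, -4, 0, 0, -1 ]
[ 0, -0.0037, 0.0092, -4.33, 0, 0, -1, 0, -0.0043, 0.0089, -4.33, 0, 0, -1, 0, -0.005, 0.0086, -4.33, 0, 0, -1, 0, -0.0043, 0.0111, -5, 0, 0, -1, 0, -0.0053, 0.0107, -5, 0, 0, -1 ]
[ 0, -0.0062, 0.0102, -5, 0, 0, -1, 0, -0.007, 0.0096, -5, 0, 0, -1, 0, -0.0048, 0.0094, -4, 0, 0, -1, 0, -0.0054, 0.0091, -4, 0, 0, -1, 0, -0.0061, 0.0087, -4, 0, 0, -1 ]
[ 0, -0.0066, 0.0082, -4, 0, 0, -1, 0, -0.0072, 0.0078, -4, 0, 0, -1, 0, 0, 0, 0, 0, 0, -1, 0, 0, 0, 0, 0, 0, -1, 0, 0, 0, 0, 0, 0, -1 ]
```

View pics/i3.png

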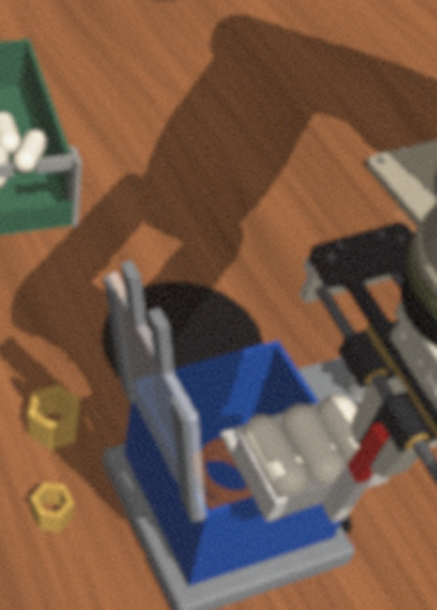

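Request:
carry_out(motion=[-0.004,0.008,0.003,-3,0.2,0.2,-1,-0.004,0.008,0.004,-3,0.2,0,-1,-0.001,-0.001,0.008,-4,0,0,-1,0,-0.003,0.008,-4,0,0,-1,0,-0.003,0.008,-4,0,0,-1])

```text
t: 35.25
tool_pos: [0.4922, 0.3659, 0.2745]
orientation: [-0.006, 2.424, -1.998]
force: [0.2, -0.7, -2.9]
opening: 0.016
```

```bash
cat >> kin.py <<'E'
def lip():
    p,A,s=cur(); l=p+A@np.array([0,.109,.083]); print("tcp",np.round(p,4),"lip",np.round(l,4),"tilt down",round(-np.degrees(np.arcsin(A[2,2])),1),"F",np.round(s["force"],1),"op",round(s["opening"],4))
E
python3 - <<'E'
from kin import *
lip()
W=[]
for th,l in ((25,[.492,.31,.147]),(45,[.492,.31,.142]),(65,[.492,.305,.140])):
    a,b=sc_pose(l,-np.pi/2,np.radians(th)); W.append((a,b,-1,12))
plan(W)
E
```

```text
tcp [0.4922 0.3659 0.2745] lip [0.4921 0.3053 0.1516] tilt down 11.0 F [ 0.2 -0.7 -2.9] op 0.016
[ 0.0001, -0.0038, 0.0084, -4.66, 0.04, 0.06, -1, 0.0001, -0.0045, 0.008, -4.66, 0.04, 0.06, -1, 0.0001, -0.0051, 0.0076, -4.66, 0.04, 0.06, -1, 0, -0.0043, 0.0111, -5, 0, 0, -1, 0, -0.0053, 0.0107, -5, 0, 0, -1 ]
[ 0, -0.0062, 0.0102, -5, 0, 0, -1, 0, -0.007, 0.0096, -5, 0, 0, -1, 0, -0.0048, 0.0094, -4, 0, 0, -1, 0, -0.0054, 0.0091, -4, 0, 0, -1, 0, -0.0061, 0.0087, -4, 0, 0, -1 ]
[ 0, -0.0066, 0.0082, -4, 0, 0, -1, 0, -0.0072, 0.0078, -4, 0, 0, -1, 0, 0, 0, 0, 0, 0, -1, 0, 0, 0, 0, 0, 0, -1, 0, 0, 0, 0, 0, 0, -1 ]
```

Request:
carry_out(motion=[0,-0.004,0.008,-4.6,0,0,-1,0,-0.0045,0.008,-4.6,0,0,-1,0,-0.005,0.008,-4.6,0,0,-1,0,-0.004,0.011,-5,0,0,-1,0,-0.005,0.011,-5,0,0,-1])

```text
t: 35.75
tool_pos: [0.492, 0.3086, 0.2821]
orientation: [0.006, 2.786, -1.436]
force: [0.3, 0.5, -3.7]
opening: 0.0155
```

Run:
```python
from kin import *
lip()
W=[]
for th,l in ((45,[.492,.305,.142]),(65,[.492,.305,.140])):
    a,b=sc_pose(l,-np.pi/2,np.radians(th)); W.append((a,b,-1,12))
plan(W)
crop("side",250,80,440,345,2.3,"i4")
```

```text
tcp [0.492  0.3086 0.2821] lip [0.4931 0.3042 0.1451] tilt down 35.5 F [ 0.3  0.5 -3.7] op 0.0155
[ 0, -0.0046, 0.0102, -4.76, 0.14, -0.17, -1, 0, -0.0055, 0.0098, -4.76, 0.14, -0.17, -1, 0, -0.0041, 0.0087, -4, 0, 0, -1, 0, -0.0047, 0.0084, -4, 0, 0, -1, 0, -0.0053, 0.0081, -4, 0, 0, -1 ]
[ 0, -0.0058, 0.0077, -4, 0, 0, -1, 0, -0.0063, 0.0073, -4, 0, 0, -1, 0, 0, 0, 0, 0, 0, -1, 0, 0, 0, 0, 0, 0, -1, 0, 0, 0, 0, 0, 0, -1 ]
```

View pics/i4.png

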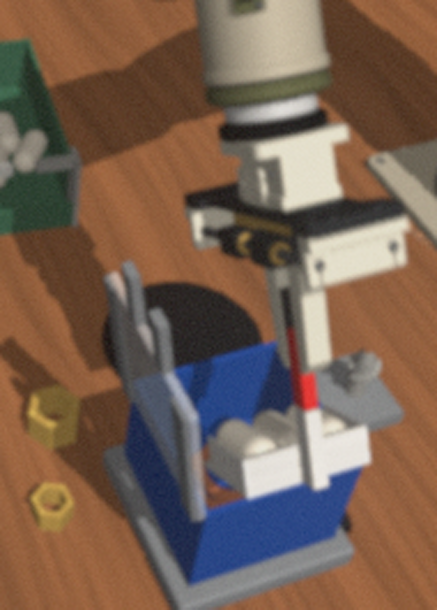

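Request:
carry_out(motion=[0,-0.005,0.01,-4.8,0,0,-1,0,-0.005,0.01,-4.8,0,0,-1,0,-0.004,0.009,-4,0,0,-1,0,-0.005,0.008,-4,0,0,-1,0,-0.005,0.008,-4,0,0,-1])

```text
t: 36.3
tool_pos: [0.4922, 0.2513, 0.2692]
orientation: [0.017, 3.002, -0.875]
force: [-0.4, -0.5, -2.7]
opening: 0.0153
```

Run:
```python
from kin import *
lip()
crop("side",250,80,440,345,2.3,"i5")
```

```text
tcp [0.4922 0.2513 0.2692] lip [0.4947 0.2986 0.1406] tilt down 57.5 F [-0.4 -0.5 -2.7] op 0.0153
```

View pics/i5.png

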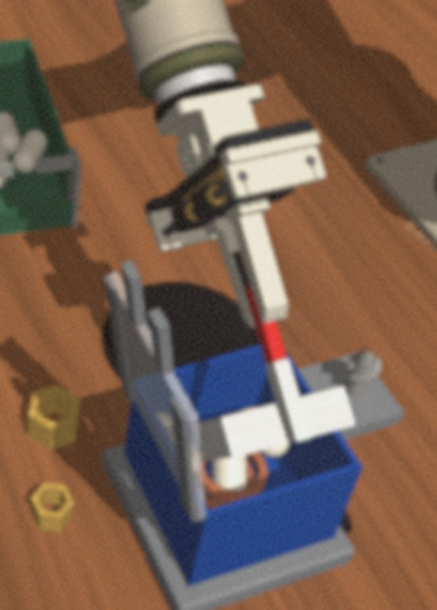

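Request:
carry_out(motion=[0,-0.006,0.007,-4,0,0,-1,0,-0.007,0.007,-4,0,0,-1,0,-0.003,0,0,0,0,-1,0,0,0,0,0,0,-1,0,0,0,0,0,0,-1])

```text
t: 36.85
tool_pos: [0.4914, 0.2259, 0.2626]
orientation: [0.019, 3.057, -0.672]
force: [0.3, 0.7, -1.8]
opening: 0.0157
```

Run:
```python
from kin import *
lip()
crop("side",250,80,440,345,2.3,"i6"); crop("top",95,140,225,290,4,"i7")
```

```text
tcp [0.4914 0.2259 0.2626] lip [0.4937 0.29   0.1415] tilt down 65.2 F [ 0.3  0.7 -1.8] op 0.0157
```

View pics/i6.png

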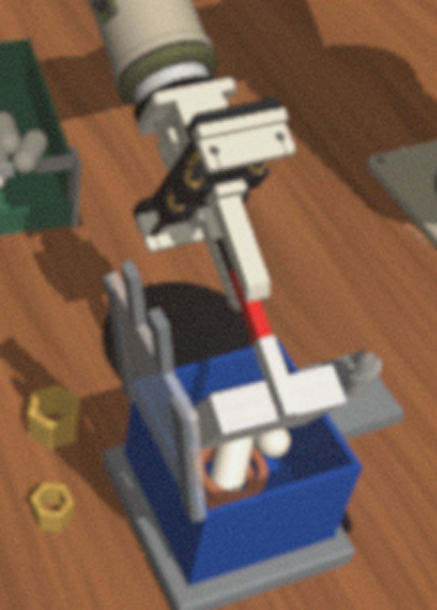

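View pics/i7.png

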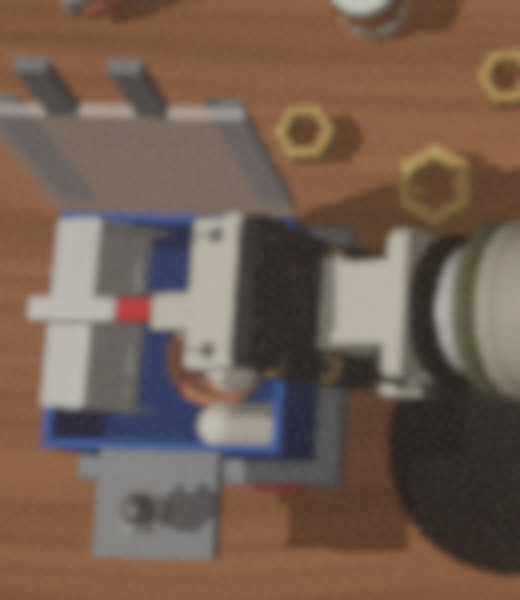

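Run:
```python
from kin import *
W=[]
for th,l in ((55,[.492,.29,.19]),(10,[.492,.27,.20])):
    a,b=sc_pose(l,-np.pi/2,np.radians(th)); W.append((a,b,-1,35))
W.append((np.array([.4236,.1003,.25]),Rdown(-1.1995),-1,40))
plan(W)
q=np.array(cur()[2]["q"])
for w in W: q,e=ik(w[0],w[1],q); print(np.round(q,2),e)
```

```text
[ -0.0006, -0.002, -0.0307, 5.12, 0.26, -0.43, -1, -0.0004, -0.0047, -0.0304, 5.12, 0.26, -0.43, -1, 0, 0.0114, -0.0082, 7.5, 0, 0, -1, 0, 0.0102, -0.0097, 7.5, 0, 0, -1, 0, 0.0089, -0.0109, 7.5, 0, 0, -1 ]
[ 0, 0.0074, -0.012, 7.5, 0, 0, -1, 0, 0.0058, -0.0129, 7.5, 0, 0, -1, 0, 0.004, -0.0135, 7.5, 0, 0, -1, 0.0098, 0.0043, 0.0345, 1.41, -3.03, -0.27, -1, 0.0116, 0.0052, 0.0338, 1.41, -3.03, -0.27, -1 ]
[ 0.0133, 0.0061, 0.033, 1.41, -3.03, -0.27, -1, 0.015, 0.007, 0.0321, 1.41, -3.03, -0.27, -1, 0.0166, 0.0078, 0.0311, 1.41, -3.03, -0.27, -1, 0.0182, 0.0087, 0.03, 1.41, -3.03, -0.27, -1, 0.0197, 0.0095, 0.0287, 1.41, -3.03, -0.27, -1 ]
[-0.2  -0.11  1.86  0.94  1.63  1.31] 1.7949226668970044e-11
[0.41 0.01 1.48 0.16 1.59 1.99] 5.155703158893839e-11
[ 0.11 -0.34  1.9  -0.    1.58  1.31] 3.785929121076221e-09
```

Request:
carry_out(motion=[0,-0.002,-0.03,5,0,0,-1,0,-0.005,-0.03,5,0,0,-1,0,0.01,-0.008,7.5,0,0,-1,0,0.009,-0.01,7.5,0,0,-1,0,0.008,-0.011,7.5,0,0,-1])

```text
t: 37.45
tool_pos: [0.4913, 0.288, 0.3247]
orientation: [0.035, 2.741, -1.527]
force: [-1.0, 0.6, -3.0]
opening: 0.0152
```

Run:
```python
from kin import *
lip()
W=[]
for th,l in ((5,[.492,.27,.20]),):
    a,b=sc_pose(l,-np.pi/2,np.radians(th)); W.append((a,b,-1,35))
W.append((np.array([.4236,.1003,.25]),Rdown(-1.1995),-1,40))
plan(W)
```

```text
tcp [0.4913 0.288  0.3247] lip [0.4931 0.2748 0.1883] tilt down 31.8 F [-1.   0.6 -3. ] op 0.0152
[ 0.0001, 0.0092, -0.0106, 6.69, -0.17, -0.28, -1, 0, 0.0079, -0.0116, 6.69, -0.17, -0.28, -1, 0, 0.0065, -0.0124, 6.69, -0.17, -0.28, -1, -0.0001, 0.005, -0.0131, 6.69, -0.17, -0.28, -1, 0.0098, 0.0063, 0.0354, 0.71, -3.04, -0.13, -1 ]
[ 0.0116, 0.0068, 0.0347, 0.71, -3.04, -0.13, -1, 0.0134, 0.0073, 0.034, 0.71, -3.04, -0.13, -1, 0.0152, 0.0077, 0.0331, 0.71, -3.04, -0.13, -1, 0.0169, 0.0081, 0.0322, 0.71, -3.04, -0.13, -1, 0.0186, 0.0086, 0.0311, 0.71, -3.04, -0.13, -1 ]
[ 0.0202, 0.009, 0.03, 0.71, -3.04, -0.13, -1, 0, 0, 0, 0, 0, 0, -1, 0, 0, 0, 0, 0, 0, -1, 0, 0, 0, 0, 0, 0, -1, 0, 0, 0, 0, 0, 0, -1 ]
```

Request:
carry_out(motion=[0,0.009,-0.01,6.5,0,0,-1,0,0.008,-0.011,6.5,0,0,-1,0,0.006,-0.012,6.5,0,0,-1,0,0.005,-0.005,6,0,0,-1,0.01,0.006,0.035,0.7,-3,0,-1])

```text
t: 37.95
tool_pos: [0.4812, 0.3126, 0.3147]
orientation: [-0.009, 2.267, -2.088]
force: [-0.9, -0.5, -2.0]
opening: 0.0158
```

Request:
carry_out(motion=[0.012,0.007,0.035,0.7,-3,0,-1,0.013,0.007,0.034,0.7,-3,0,-1,0.015,0.008,0.033,0.7,-3,0,-1,0.016,0.008,0.03,0,-3,0,-1,0.01,0.008,0.015,0,-2,0,-1])

```text
t: 38.45
tool_pos: [0.4347, 0.1621, 0.2663]
orientation: [-0.269, 2.069, -1.989]
force: [-0.3, -0.2, -2.7]
opening: 0.0153
```

Run:
```python
from kin import *
lip()
plan([(np.array([.4236,.1003,.17]),Rdown(-1.1995),-1,30)])
crop("side",250,80,440,345,2.3,"j1")
```

```text
tcp [0.4347 0.1621 0.2663] lip [0.4653 0.0883 0.155 ] tilt down 1.7 F [-0.3 -0.2 -2.7] op 0.0153
[ 0.0088, 0.0232, 0.0145, 0.41, -0.81, -0.83, -1, 0.0086, 0.0234, 0.0143, 0.41, -0.81, -0.83, -1, 0.0085, 0.0236, 0.014, 0.41, -0.81, -0.83, -1, 0.0084, 0.0238, 0.0137, 0.41, -0.81, -0.83, -1, 0, 0, 0, 0, 0, 0, -1 ]
```

View pics/j1.png

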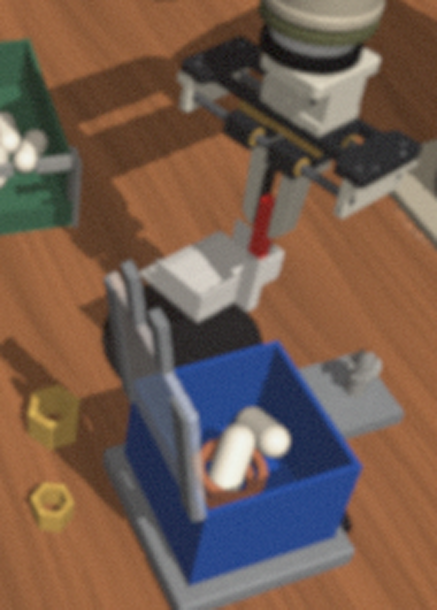

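Request:
carry_out(motion=[0.009,0.023,0.014,0.4,-0.8,-0.8,-1,0.009,0.023,0.014,0.4,-0.8,-0.8,-1,0.008,0.023,0.014,0.4,-0.8,-0.8,-1,0.006,0.02,0.01,0.4,-0.6,-0.6,-1,0,0,0,0,0,0,-1])

```text
t: 39.0
tool_pos: [0.4242, 0.1059, 0.1761]
orientation: [-0.363, 2.016, -2.013]
force: [-1.1, -1.1, -1.5]
opening: 0.0156
```

Run:
```python
from kin import *
lip()
plan([(np.array([.4236,.1003,.112]),Rdown(-1.1995),-1,15)])
crop("top",95,140,225,290,4,"j2")
```

```text
tcp [0.4242 0.1059 0.1761] lip [0.4555 0.0289 0.0671] tilt down -0.0 F [-1.1 -1.1 -1.5] op 0.0156
[ 0.0007, 0.0128, 0.001, -0.01, -0.02, -0.15, -1, 0.0006, 0.0128, 0.001, -0.01, -0.02, -0.15, -1, 0.0006, 0.0128, 0.001, -0.01, -0.02, -0.15, -1, 0.0006, 0.0128, 0.001, -0.01, -0.02, -0.15, -1, 0.0005, 0.0128, 0.001, -0.01, -0.02, -0.15, -1 ]
```

View pics/j2.png

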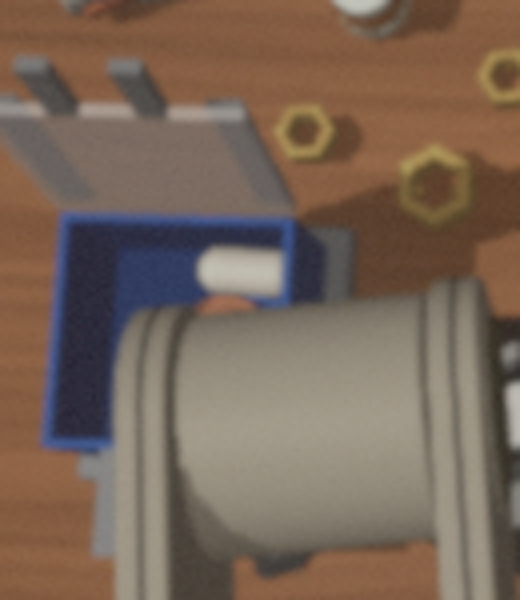

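Request:
carry_out(motion=[0.001,0.012,0.004,0,0,-0.5,-1,0,0.014,0.001,0,0,0,-1,0,0.014,0,0,0,0,-1,0,0.012,0,0,0,0,-1,0,0.004,0,0,0,0,-1])

```text
t: 39.55
tool_pos: [0.4307, 0.1048, 0.1234]
orientation: [-0.36, 2.014, -2.011]
force: [-0.8, -1.0, -1.6]
opening: 0.0156
```

Run:
```python
from kin import *
lip()
plan([(np.array([.4236,.1003,.110]),Rdown(-1.1995),-1,15)])
```

```text
tcp [0.4307 0.1048 0.1234] lip [0.4625 0.028  0.0146] tilt down -0.1 F [-0.8 -1.  -1.6] op 0.0156
[ 0.0042, 0.0067, 0.0008, -0.04, -0.03, -0.48, -1, 0.0042, 0.0067, 0.0008, -0.04, -0.03, -0.48, -1, 0, 0, 0, 0, 0, 0, -1, 0, 0, 0, 0, 0, 0, -1, 0, 0, 0, 0, 0, 0, -1 ]
```

Request:
carry_out(motion=[0.004,0.002,0.001,0,0,-0.5,-1,0.002,0.005,0,0,0,-0.3,-1,0,0.003,0,0,0,0,-1,0,0.001,0,0,0,0,-1,0,0,0,0,0,0,-1])

```text
t: 40.05
tool_pos: [0.4255, 0.1018, 0.1118]
orientation: [-0.376, 2.017, -2.019]
force: [-0.3, -0.3, -1.2]
opening: 0.0157
```

Run:
```python
from kin import *
lip(); print(cur()[2]["wrist_torque"])
plan([(np.array([.4236,.1003,.109]),Rdown(-1.1995),-1,15)])
crop("side",270,160,370,250,6,"j3")
```

```text
tcp [0.4255 0.1018 0.1118] lip [0.4558 0.0243 0.0029] tilt down -0.1 F [-0.3 -0.3 -1.2] op 0.0157
[ 0.07291066 -0.02653344  0.01819756]
[ 0.0023, 0.0028, 0.0007, -0.07, -0.06, -0.12, -1, 0, 0, 0, 0, 0, 0, -1, 0, 0, 0, 0, 0, 0, -1, 0, 0, 0, 0, 0, 0, -1, 0, 0, 0, 0, 0, 0, -1 ]
```

View pics/j3.png

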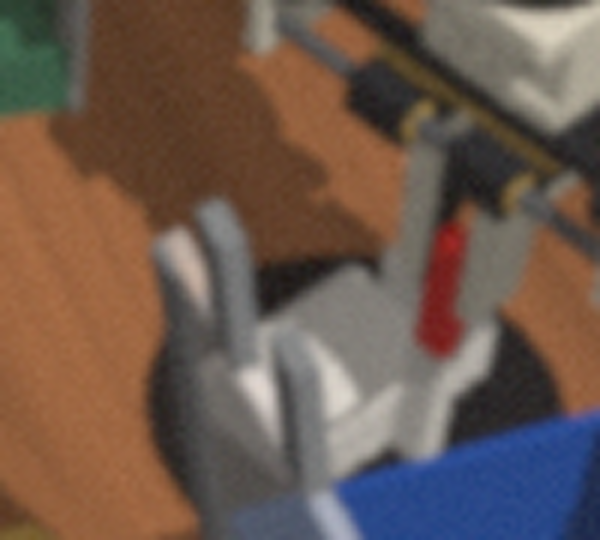

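Request:
carry_out(motion=[0.001,0.002,0,0,0,0,-1,0,0.002,0,0,0,0,-1,0,0.001,0,0,0,0,-1,0,0,0,0,0,0,-1,0,0,0,0,0,0,-1])

```text
t: 40.6
tool_pos: [0.4265, 0.1017, 0.1102]
orientation: [-0.371, 2.015, -2.017]
force: [-0.8, 0.3, -1.7]
opening: 0.0159
```

Request:
carry_out(motion=[0,0.003,0,0,0,-0.3,-1,0,0.002,0,0,0,0,-1,0,0.002,0,0,0,0,-1,0,0,0,0,0,0,-1,0,0,0,0,0,0,-1])

```text
t: 41.1
tool_pos: [0.4297, 0.1028, 0.1096]
orientation: [-0.37, 2.014, -2.017]
force: [0.1, 0.2, -1.5]
opening: 0.0158
```

Request:
carry_out(motion=[0.003,0.004,0,0,0,-0.3,-1,0,0.003,0,0,0,0,-1,0,0.003,0,0,0,0,-1,0,0.002,0,0,0,0,-1,0,0,0,0,0,0,-1])

```text
t: 41.6
tool_pos: [0.4314, 0.1034, 0.1092]
orientation: [-0.367, 2.012, -2.015]
force: [1.1, 0.8, -2.9]
opening: 0.016
```

Run:
```python
from kin import *
lip(); print(cur()[2]["wrist_torque"],np.degrees(cur()[1][2]))
for i in range(3): imaging.read_camera("side"); lip()
```

```text
tcp [0.4314 0.1034 0.1092] lip [0.4627 0.0261 0.0005] tilt down -0.2 F [ 1.1  0.8 -2.9] op 0.016
[0.0772423  0.00397577 0.0007193 ] [ -0.63165999 -57.29192751   0.20590757]
tcp [0.4315 0.1034 0.1091] lip [4.629e-01 2.610e-02 4.000e-04] tilt down -0.2 F [ 1.   0.  -1.6] op 0.0156
tcp [0.4316 0.1034 0.1089] lip [4.631e-01 2.620e-02 2.000e-04] tilt down -0.2 F [1.5 0.5 1.8] op 0.0156
tcp [0.4317 0.1035 0.1089] lip [4.632e-01 2.620e-02 2.000e-04] tilt down -0.2 F [1.2 0.4 3.7] op 0.0155
```

Request:
carry_out(motion=[0,0,0,0,0,0,-0.2,0,0,0,0,0,0,0.2,0,0,0,0,0,0,0.3,0,0,0,0,0,0,0.3,0,0,0,0,0,0,0.3])

```text
t: 42.25
tool_pos: [0.4312, 0.1033, 0.1074]
orientation: [-0.367, 2.013, -2.016]
force: [0.2, 0.3, -0.2]
opening: 0.0507
```

Request:
carry_out(motion=[0,-0.02,0,0,0,0,0.3,0,-0.03,0,0,0,0,0.3,0,-0.03,0,0,0,0,0.3,0,-0.03,0,0,0,0,0.3,0,-0.02,0,0,0,0,0.3])

```text
t: 42.75
tool_pos: [0.4265, 0.1027, 0.2369]
orientation: [-0.378, 2.018, -2.019]
force: [0.9, 0.2, 0.3]
opening: 0.0604
```

Run:
```python
from kin import *
lip()
cv2.imwrite("pics/k1.png",imaging.read_camera("side"))
crop("top",95,140,265,290,4,"k2")
```

```text
tcp [0.4265 0.1027 0.2369] lip [0.4567 0.0253 0.128 ] tilt down -0.0 F [0.9 0.2 0.3] op 0.0604
```

View pics/k1.png

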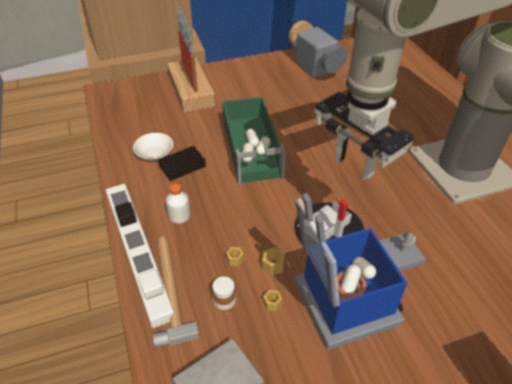

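View pics/k2.png

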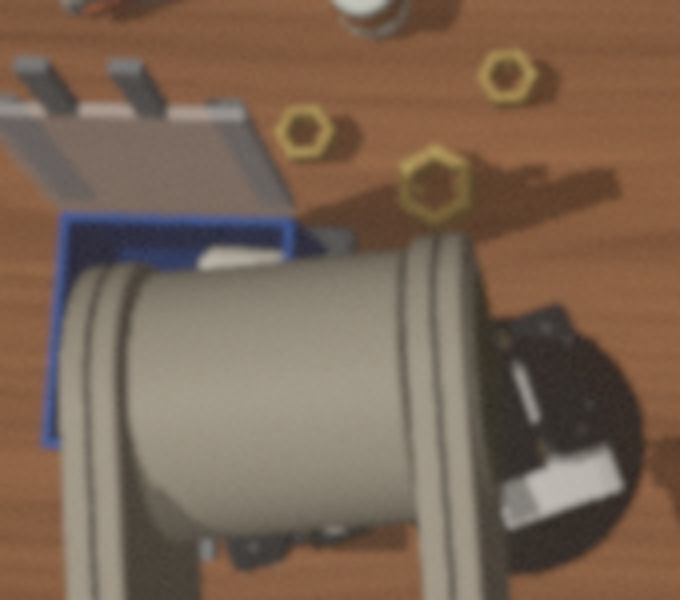

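Run:
```python
from kin import *
d=Rdown(-np.pi/2)
W=[(np.array([.655,.10,.31]),d,-1,45),(np.array([.66,.272,.287]),d,-1,45),(np.array([.53,.272,.287]),d,-1,20)]
plan(W[:2]); print(); plan(W[2:],p=W[1][0],A=d)
q=np.array(cur()[2]["q"])
for w in W: q,e=ik(w[0],w[1],q); print(np.round(q,2),e)
```

```text
[ -0.0352, -0.0118, 0.0142, -0.01, 3.54, -0.05, -1, -0.036, -0.0118, 0.012, -0.01, 3.54, -0.05, -1, -0.0366, -0.0118, 0.0098, -0.01, 3.54, -0.05, -1, -0.0372, -0.0119, 0.0075, -0.01, 3.54, -0.05, -1, -0.0375, -0.0119, 0.0052, -0.01, 3.54, -0.05, -1 ]
[ -0.0378, -0.0119, 0.0028, -0.01, 3.54, -0.05, -1, -0.0013, 0.0058, -0.043, 0, 0, 0, -1, -0.0013, 0.0058, -0.043, 0, 0, 0, -1, -0.0013, 0.0058, -0.043, 0, 0, 0, -1, -0.0013, 0.0058, -0.043, 0, 0, 0, -1 ]

[ 0.0186, 0, 0, 0, 0, 0, -1, 0.0186, 0, 0, 0, 0, 0, -1, 0.0186, 0, 0, 0, 0, 0, -1, 0.0186, 0, 0, 0, 0, 0, -1, 0.0186, 0, 0, 0, 0, 0, -1 ]
[ 0.0186, 0, 0, 0, 0, 0, -1, 0.0186, 0, 0, 0, 0, 0, -1, 0, 0, 0, 0, 0, 0, -1, 0, 0, 0, 0, 0, 0, -1, 0, 0, 0, 0, 0, 0, -1 ]
[0.07 0.29 1.18 0.   1.67 1.64] 5.551115123125783e-15
[0.32 0.43 1.04 0.   1.67 1.89] 1.1295836827887352e-11
[ 0.39  0.1   1.43 -0.    1.61  1.96] 5.551115123125783e-15
```

Request:
carry_out(motion=[-0.035,-0.012,0.014,0,3.5,0,-1,-0.036,-0.012,0.012,0,3.5,0,-1,-0.037,-0.012,0.01,0,3.5,0,-1,-0.037,-0.012,0.008,0,3.5,0,-1,-0.038,-0.012,0.005,0,3.5,0,-1])

```text
t: 43.35
tool_pos: [0.6165, 0.1, 0.2887]
orientation: [-0.072, 2.196, -2.198]
force: [0.3, 0.5, 0.5]
opening: 0.0247
```

Run:
```python
from kin import *
print(cur()[0])
d=Rdown(-np.pi/2)
plan([(np.array([.66,.12,.31]),d,-1,45),(np.array([.66,.272,.290]),d,-1,45)])
```

```text
[0.6164653  0.09996965 0.28874488]
[ -0.0222, -0.0108, -0.0088, -0.02, 1.63, 0.24, -1, -0.022, -0.0107, -0.0094, -0.02, 1.63, 0.24, -1, 0, 0.005, -0.038, 0, 0, 0, -1, 0, 0.005, -0.038, 0, 0, 0, -1, 0, 0.005, -0.038, 0, 0, 0, -1 ]
[ 0, 0.005, -0.038, 0, 0, 0, -1, 0, 0, 0, 0, 0, 0, -1, 0, 0, 0, 0, 0, 0, -1, 0, 0, 0, 0, 0, 0, -1, 0, 0, 0, 0, 0, 0, -1 ]
```

Request:
carry_out(motion=[-0.025,-0.012,-0.008,0,1.6,0.2,-1,-0.025,-0.012,-0.008,0,1.6,0.2,-1,0,0,-0.035,0,0,0,-1,0,0,-0.038,0,0,0,-1,0,0,-0.03,0,0,0,-1])

```text
t: 43.85
tool_pos: [0.673, 0.2184, 0.302]
orientation: [-0.004, -2.205, 2.214]
force: [0.1, -0.1, -0.1]
opening: 0.0003
```

Run:
```python
from kin import *
print(cur()[0])
d=Rdown(-np.pi/2)
plan([(np.array([.655,.272,.288]),d,-1,45)])
crop("side",200,80,440,345,2.2,"l1")
```

```text
[0.67296231 0.21837953 0.301951  ]
[ 0.0093, 0.007, -0.0267, -0.12, -0.38, 0.29, -1, 0.0091, 0.007, -0.0268, -0.12, -0.38, 0.29, -1, 0, 0, 0, 0, 0, 0, -1, 0, 0, 0, 0, 0, 0, -1, 0, 0, 0, 0, 0, 0, -1 ]
```

View pics/l1.png

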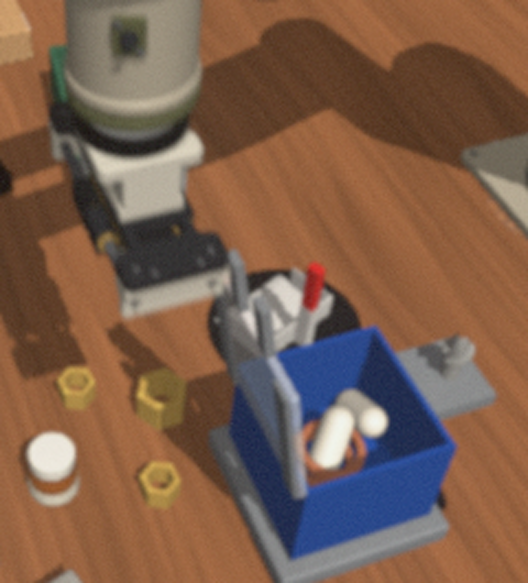

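Request:
carry_out(motion=[0.006,0.006,-0.022,0,-0.4,0.3,-1,0.005,0.008,-0.024,0,-0.4,0.3,-1,0,0.002,-0.006,0,0,0,-1,0,0,0,0,0,0,-1,0,0,0,0,0,0,-1])

```text
t: 44.4
tool_pos: [0.6591, 0.2774, 0.2755]
orientation: [0.02, -2.214, 2.226]
force: [-0.3, -0.5, 0.7]
opening: 0.0
```

Run:
```python
from kin import *
print(cur()[0])
d=Rdown(-np.pi/2)
plan([(np.array([.53,.272,.288]),d,-1,20)])
crop("side",200,80,440,345,2.2,"l2")
```

```text
[0.65908687 0.27736216 0.27552941]
[ 0.0185, -0.0016, 0.0006, -0.05, 0.06, 0.08, -1, 0.0185, -0.0016, 0.0007, -0.05, 0.06, 0.08, -1, 0.0185, -0.0016, 0.0007, -0.05, 0.06, 0.08, -1, 0.0185, -0.0017, 0.0007, -0.05, 0.06, 0.08, -1, 0.0185, -0.0017, 0.0007, -0.05, 0.06, 0.08, -1 ]
[ 0.0184, -0.0017, 0.0007, -0.05, 0.06, 0.08, -1, 0.0184, -0.0018, 0.0007, -0.05, 0.06, 0.08, -1, 0, 0, 0, 0, 0, 0, -1, 0, 0, 0, 0, 0, 0, -1, 0, 0, 0, 0, 0, 0, -1 ]
```

View pics/l2.png

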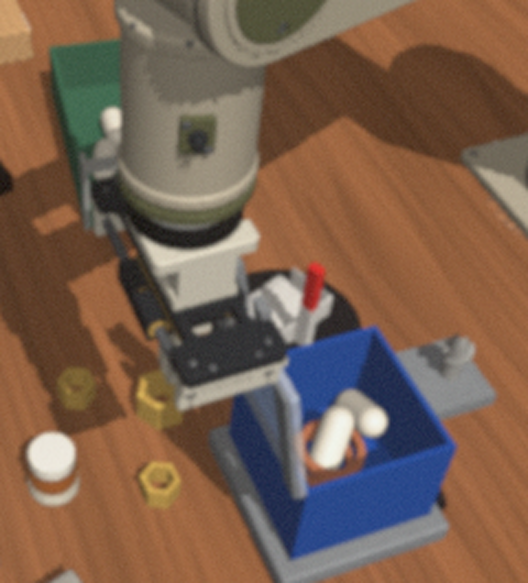

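Request:
carry_out(motion=[0,-0.016,0,0,0,0,-1,0.003,-0.004,0,0,0,0,-1,0.01,0,0.001,0,0,0,-1,0.012,0,0.001,0,0,0,-1,0.012,0,0,0,0,0,-1])

```text
t: 44.95
tool_pos: [0.6248, 0.2704, 0.3024]
orientation: [0.005, -2.215, 2.225]
force: [-1.0, -0.0, -0.8]
opening: 0.0004
```

Run:
```python
from kin import *
p,A,s=cur(); print(p,s["force"])
crop("side",200,80,440,345,2.2,"l3")
```

```text
[0.62484684 0.27037672 0.30243848] [-0.98095753 -0.02564028 -0.81993331]
```

View pics/l3.png

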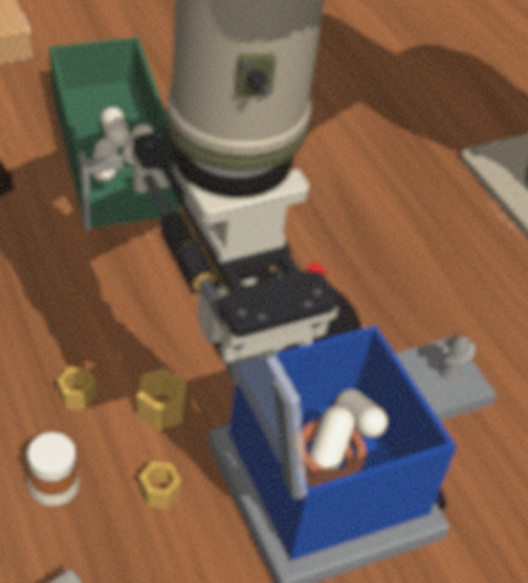

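Request:
carry_out(motion=[0.006,0.01,0,0,0,0,-1,0.012,0.002,0,0,0,0,-1,0.015,0,0,0,0,0,-1,0.015,0,0,0,0,0,-1,0.015,0,0,0,0,0,-1])

```text
t: 45.5
tool_pos: [0.5628, 0.2684, 0.2975]
orientation: [0.011, 2.219, -2.221]
force: [1.0, 0.2, -0.7]
opening: 0.0006
```

Run:
```python
from kin import *
p,A,s=cur(); print(p,s["force"])
crop("side",200,80,440,345,2.2,"l4")
```

```text
[0.56284654 0.26838962 0.29752427] [ 1.01492082  0.18459426 -0.74281315]
```

View pics/l4.png

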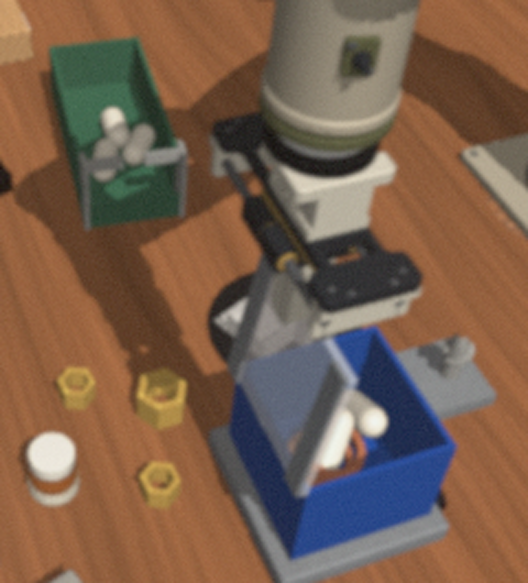

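Request:
carry_out(motion=[0.015,0,0,0,0,0,-1,0.015,0,0,0,0,0,-1,0.01,0,0,0,0,0,-1,0,0,0,0,0,0,-1,0,0,0,0,0,0,-1])

```text
t: 46.05
tool_pos: [0.5229, 0.2678, 0.3027]
orientation: [0.02, 2.219, -2.216]
force: [0.7, 0.1, 0.3]
opening: 0.0002
```

Run:
```python
from kin import *
p,A,s=cur(); print(p,s["force"])
crop("side",200,80,440,345,2.2,"l5")
```

```text
[0.52286422 0.26782718 0.30271973] [0.70535224 0.14585178 0.34434458]
```

View pics/l5.png

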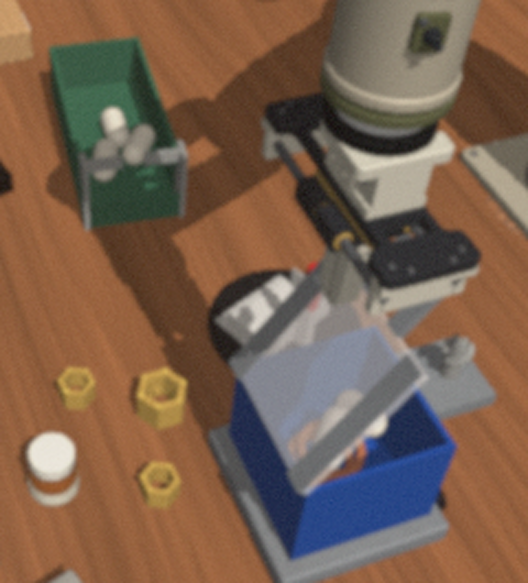

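Lid is falling shut; let it settle while lifting.

Request:
carry_out(motion=[0,-0.01,0,0,0,0,-1,0,-0.01,0,0,0,0,-1,0,0,0,0,0,0,-1,0,0,0,0,0,0,-1,0,0,0,0,0,0,-1])

```text
t: 46.6
tool_pos: [0.5245, 0.2676, 0.325]
orientation: [0.022, 2.219, -2.215]
force: [-0.1, 0.4, -0.1]
opening: 0.0005
```

Run:
```python
from kin import *
p,A,s=cur(); print(p,s["force"])
crop("side",200,80,440,345,2.2,"l6");crop("top",95,140,265,290,4,"l7")
```

```text
[0.52448787 0.26762357 0.3249972 ] [-0.10513829  0.41420093 -0.11573867]
```

View pics/l6.png

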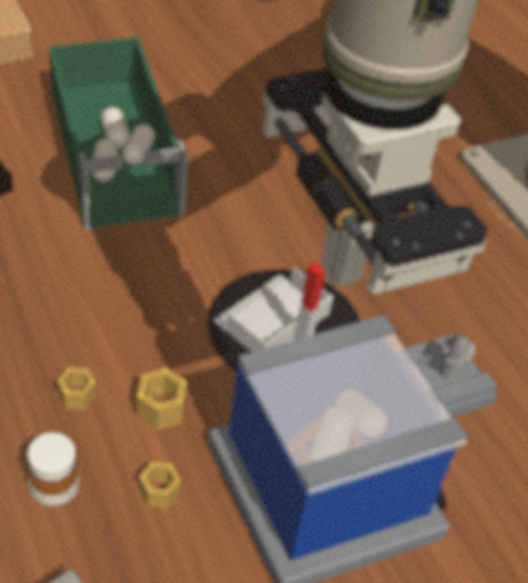

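View pics/l7.png

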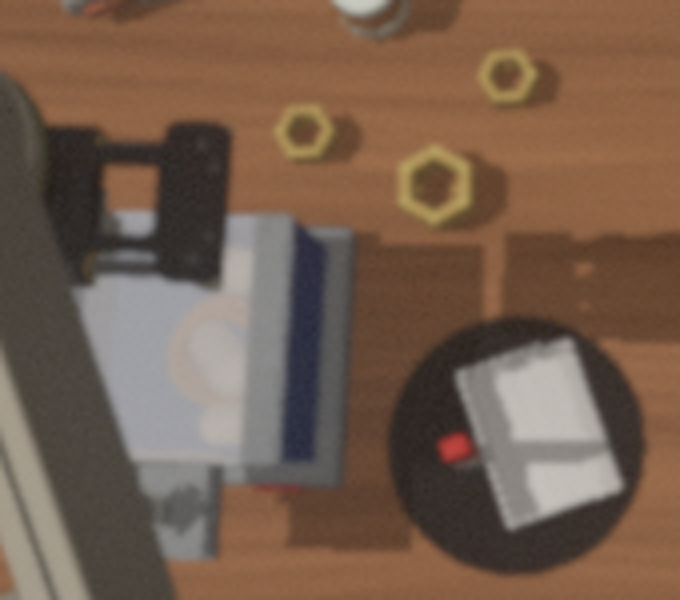

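Run:
```python
from kin import *
v=np.array([[435,146],[472,166],[470,208],[433,227],[397,206],[400,165]],float)/4+[95,140]-.5
w=ray("top",v,.034); c=w.mean(0); d=w-c
ang=np.degrees(np.arctan2(d[:,1],d[:,0])); print(c, np.linalg.norm(d[:,:2],axis=1).round(4)); print(ang, (ang%60))
imaging.read_camera("top");imaging.read_camera("side")
for n in("top","side"):
    for o in ctr(n,"nut",.017): print(n,*o)
crop("side",250,240,300,285,10,"m1")
```

```text
[0.6059742  0.13671731 0.034     ] [0.027  0.0279 0.0277 0.0271 0.0276 0.0271]
[   2.07702544  -59.46218834 -120.05540477 -179.2759407   119.92587027
   59.78871553] [ 2.07702544  0.53781166 59.94459523  0.7240593  59.92587027 59.78871553]
top 0.59 [221.3 159.5] [0.6831 0.0937 0.017 ] [12.6 14.3]
top 0.58 [204.  186.5] [0.6082 0.1367 0.017 ] [18.6 20.4]
top 0.5 [171.3 173.5] [0.6412 0.2261 0.017 ] [12.3 14.4]
side 0.92 [273.1 260. ] [0.6091 0.1342 0.017 ] [21.9 26.2]
side 0.82 [234.8 255.7] [0.6864 0.0953 0.017 ] [16.4 18.8]
side 0.67 [272.3 299.7] [0.6462 0.2282 0.017 ] [18.2 20.7]
```

View pics/m1.png

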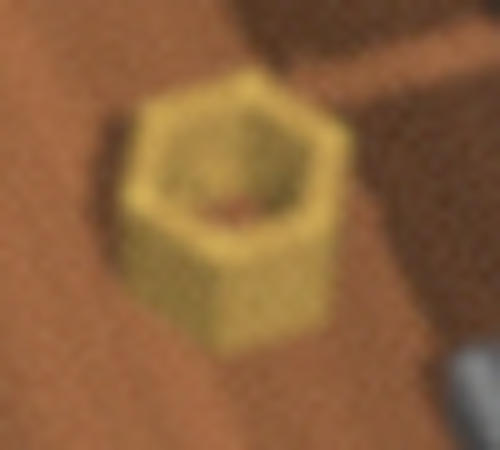

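Run:
```python
from kin import *
d=Rdown(np.radians(30.3))
W=[(np.array([.607,.1365,.20]),d,.5,20)]
plan(W)
q=np.array(cur()[2]["q"])
for w in W: q,e=ik(w[0],w[1],q); print(np.round(q,2),e)
```

```text
[ -0.0055, 0.0084, 0.0087, -0.05, -8.04, -0.04, 0.5, -0.0042, 0.0084, 0.0094, -0.05, -8.04, -0.04, 0.5, -0.0028, 0.0083, 0.0099, -0.05, -8.04, -0.04, 0.5, -0.0014, 0.0083, 0.0102, -0.05, -8.04, -0.04, 0.5, 0, 0.0083, 0.0103, -0.05, -8.04, -0.04, 0.5 ]
[ 0.0014, 0.0083, 0.0102, -0.05, -8.04, -0.04, 0.5, 0.0029, 0.0083, 0.0099, -0.05, -8.04, -0.04, 0.5, 0.0042, 0.0083, 0.0094, -0.05, -8.04, -0.04, 0.5, 0.0055, 0.0083, 0.0088, -0.05, -8.04, -0.04, 0.5, 0.0067, 0.0083, 0.0079, -0.05, -8.04, -0.04, 0.5 ]
[ 0.0077, 0.0083, 0.0069, -0.05, -8.04, -0.04, 0.5, 0.0086, 0.0083, 0.0058, -0.05, -8.04, -0.04, 0.5, 0.0093, 0.0083, 0.0045, -0.05, -8.04, -0.04, 0.5, 0.0098, 0.0083, 0.0032, -0.05, -8.04, -0.04, 0.5, 0.0102, 0.0083, 0.0018, -0.05, -8.04, -0.04, 0.5 ]
[ 0.14  0.21  1.47  0.    1.46 -0.39] 5.322439265380848e-11
```

Request:
carry_out(motion=[-0.005,0,0.008,0,-8.2,0,0.5,-0.004,0.008,0.009,0,-8.2,0,0.5,-0.003,0.008,0.01,0,-8.2,0,0.5,-0.001,0.008,0.01,0,-8.2,0,0.5,0,0.008,0.01,0,-8.2,0,0.5])

```text
t: 47.45
tool_pos: [0.5517, 0.2257, 0.2933]
orientation: [-0.674, 1.784, -1.79]
force: [-0.8, 0.5, -0.4]
opening: 0.036
```

Request:
carry_out(motion=[0.001,0.008,0.01,0,-8.2,0,0.5,0.003,0.008,0.01,0,-8.2,0,0.5,0.004,0.008,0.009,0,-8.2,0,0.5,0.005,0.008,0.009,0,-8.2,0,0.5,0.007,0.008,0.008,0,-8.2,0,0.5])

```text
t: 47.95
tool_pos: [0.5832, 0.1826, 0.2516]
orientation: [-1.153, 1.264, -1.278]
force: [0.3, 0.3, 0.3]
opening: 0.069
```

Run:
```python
from kin import *
d=Rdown(np.radians(30.3))
p,A,s=cur(); print(p,np.degrees(np.arctan2(A[1,2],A[0,2])))
W=[(np.array([.607,.1365,.17]),d,.5,25)]
plan(W)
im=crop("top",95,200,195,300,6,"n1"); crop("side",370,200,430,260,9,"n2")
imaging.read_camera("side")
for o in ctr("side","nut",.017): print(*o)
```

```text
[0.58318026 0.1825781  0.25157564] -5.033870002543893
[ 0.0088, 0.0164, 0.0053, -0.18, -7.07, 0.01, 0.5, 0.0094, 0.0163, 0.0042, -0.18, -7.07, 0.01, 0.5, 0.0099, 0.0163, 0.0031, -0.18, -7.07, 0.01, 0.5, 0.0102, 0.0163, 0.0019, -0.18, -7.07, 0.01, 0.5, 0.0103, 0.0163, 0.0007, -0.18, -7.07, 0.01, 0.5 ]
0.91 [273.6 261.1] [0.6093 0.1372 0.017 ] [20.5 25.2]
0.7 [234.7 255.6] [0.6867 0.095  0.017 ] [15.5 19.4]
0.66 [272.5 299.6] [0.6457 0.228  0.017 ] [18.9 20.2]
```

View pics/n1.png

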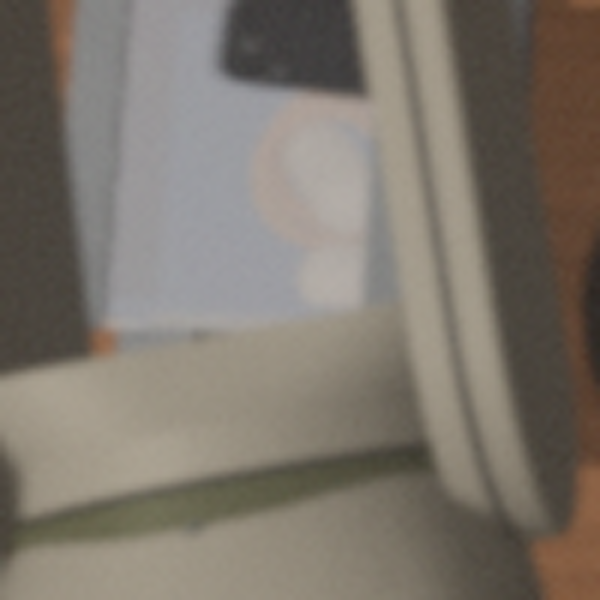

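View pics/n2.png

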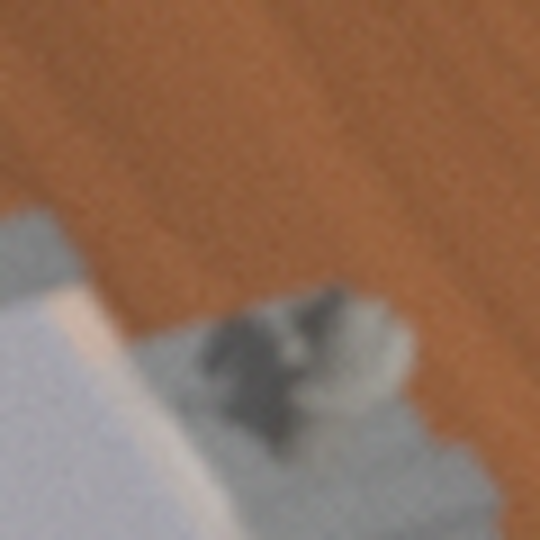

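Request:
carry_out(motion=[0.009,0.016,0.005,0,-7.1,0,0.5,0.009,0.016,0.004,0,-7.1,0,0.5,0.01,0.016,0.003,0,-7.1,0,0.5,0.008,0.016,0.002,0,-7,0,0.5,0.002,0.008,0,0,-5,0,0.5])

```text
t: 48.65
tool_pos: [0.6037, 0.1499, 0.1851]
orientation: [-1.381, 0.83, -0.859]
force: [0.5, 0.5, -0.5]
opening: 0.0694
```

Run:
```python
from kin import *
d=Rdown(np.radians(30.3))
p,A,s=cur(); print(p,np.degrees(np.arctan2(A[1,2],A[0,2])))
W=[(np.array([.607,.1365,.06]),d,.5,30)]
plan(W)
im=crop("top",95,200,195,300,6,"n3"); im=crop("top",150,150,250,230,6,"n4")
```

```text
[0.60369943 0.149858   0.18506009] 27.6450552339998
[ 0.0025, 0.025, -0.0013, -0.28, -0.53, 0.08, 0.5, 0.0025, 0.025, -0.0012, -0.28, -0.53, 0.08, 0.5, 0.0026, 0.025, -0.0011, -0.28, -0.53, 0.08, 0.5, 0.0026, 0.025, -0.001, -0.28, -0.53, 0.08, 0.5, 0.0026, 0.025, -0.0009, -0.28, -0.53, 0.08, 0.5 ]
```

View pics/n3.png

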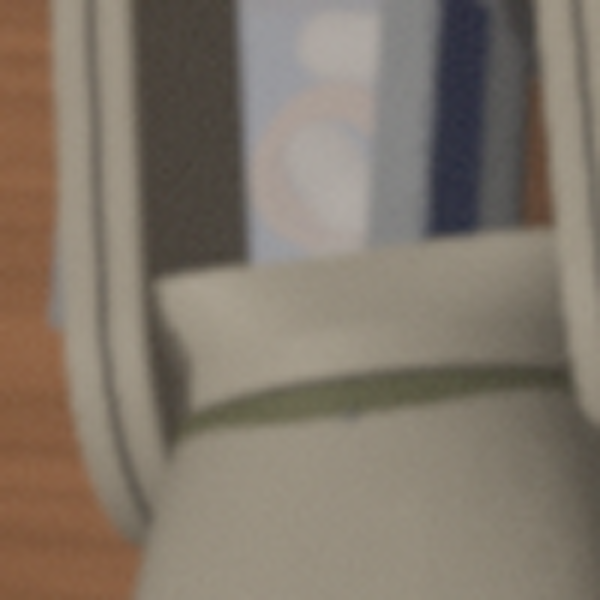

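View pics/n4.png

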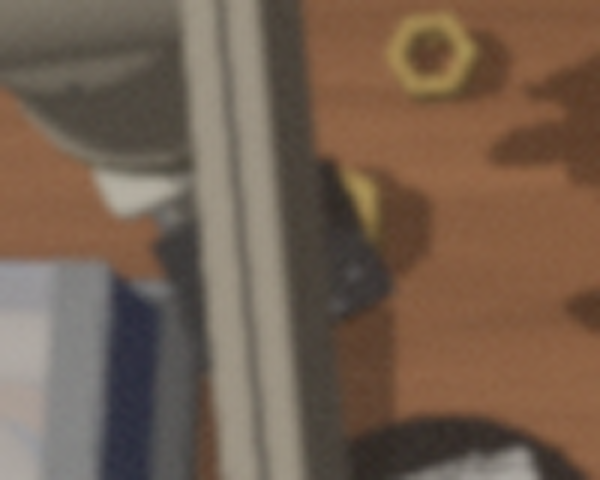

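Request:
carry_out(motion=[0.006,0.005,-0.003,-0.5,-1,0,0.5,0.006,0.015,-0.002,-0.5,-1,0,0.5,0.001,0.025,0,-0.3,-0.5,0,0.5,0,0.025,0,0,0,0,0.5,0,0.015,0,0,0,0,0.5])

```text
t: 49.25
tool_pos: [0.6097, 0.1365, 0.1025]
orientation: [-1.407, 0.812, -0.833]
force: [0.3, -0.5, 0.6]
opening: 0.0696
```

Run:
```python
from kin import *
d=Rdown(np.radians(30.3))
p,A,s=cur(); print(p,np.degrees(np.arctan2(A[1,2],A[0,2])))
W=[(np.array([.607,.1365,.05]),d,.5,30)]
plan(W)
crop("side",230,170,320,290,5,"n5")
```

```text
[0.60969789 0.13648617 0.10252965] 29.4574791461461
[ -0.0009, 0.0262, -0.0014, -0.26, -0.42, 0.29, 0.5, -0.0008, 0.0263, -0.0013, -0.26, -0.42, 0.29, 0.5, 0, 0, 0, 0, 0, 0, 0.5, 0, 0, 0, 0, 0, 0, 0.5, 0, 0, 0, 0, 0, 0, 0.5 ]
```

View pics/n5.png

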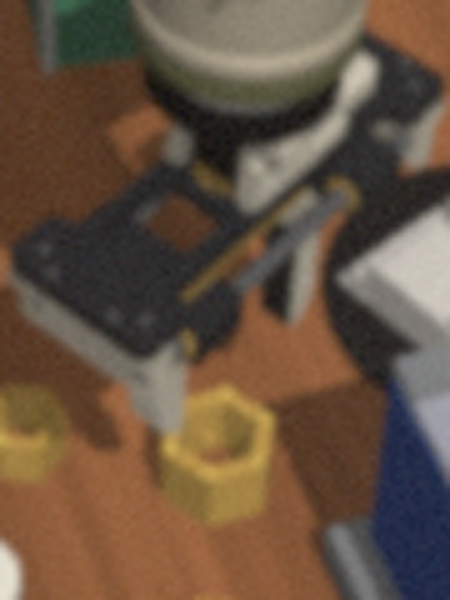

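Request:
carry_out(motion=[-0.001,0.02,-0.002,-0.3,-0.4,0.3,0.5,0,0.02,-0.001,0,-0.3,0,0.5,0,0.012,0,0,0,0,0.5,0,0.002,0,0,0,0,0.5,0,0,0,0,0,0,0.5])

```text
t: 49.8
tool_pos: [0.6065, 0.1354, 0.0454]
orientation: [-1.413, 0.813, -0.819]
force: [0.6, -0.7, -0.2]
opening: 0.0696
```

Run:
```python
from kin import *
d=Rdown(np.radians(30.3))
p,A,s=cur(); print(p,np.degrees(np.arctan2(A[1,2],A[0,2])))
W=[(np.array([.6075,.1365,.022]),d,.5,30)]
plan(W)
crop("side",230,170,320,290,5,"n6")
```

```text
[0.60649357 0.13537541 0.04536779] 29.97873025289913
[ -0.0006, 0.0234, 0.0014, -0.06, -0.32, 0.23, 0.5, 0, 0, 0, 0, 0, 0, 0.5, 0, 0, 0, 0, 0, 0, 0.5, 0, 0, 0, 0, 0, 0, 0.5, 0, 0, 0, 0, 0, 0, 0.5 ]
```

View pics/n6.png

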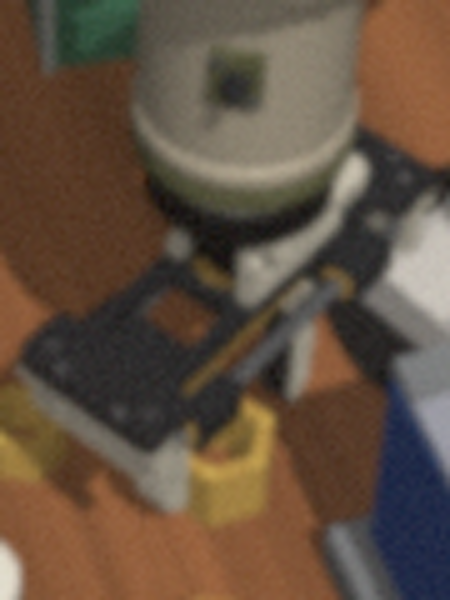

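Request:
carry_out(motion=[-0.001,0.014,0.001,0,-0.3,0.2,0.5,0,0.008,0,0,0,0,0.5,0,0,0,0,0,0,0.3,0,0,0,0,0,0,0,0,0,0,0,0,0,0], squeeze=30)

```text
t: 50.35
tool_pos: [0.6091, 0.1373, 0.0246]
orientation: [-1.41, 0.808, -0.815]
force: [-0.1, -1.0, 0.6]
opening: 0.0507
```

Run:
```python
from kin import *
p,A,s=cur(); print(p,np.degrees(np.arctan2(A[1,2],A[0,2])),s["opening"],s["force"])
```

```text
[0.60909631 0.13727428 0.02456637] 30.301859031268727 0.05068092715106534 [-0.12051617 -0.98212107  0.64236702]
```

Request:
carry_out(motion=[0,0,0,0,0,0,-0.5,0,0,0,0,0,0,-1,0,0,0,0,0,0,-1,0,0,0,0,0,0,-1,0,0,0,0,0,0,-1], squeeze=35)

```text
t: 50.85
tool_pos: [0.6091, 0.1373, 0.0249]
orientation: [-1.41, 0.807, -0.815]
force: [0.4, 0.8, -1.0]
opening: 0.046
```

Run:
```python
from kin import *
p,A,s=cur(); print(p,np.degrees(np.arctan2(A[1,2],A[0,2])),s["opening"],s["force"],s["q"])
crop("side",230,170,320,290,5,"n7")
```

```text
[0.60912398 0.13725662 0.0249145 ] 30.297139892714917 0.045950240345160945 [ 0.38563805  0.78560911 -1.02840454] [ 1.39458925e-01  3.81298636e-01  1.59999805e+00  1.56663890e-04
  1.15444726e+00 -3.89383155e-01]
```

View pics/n7.png

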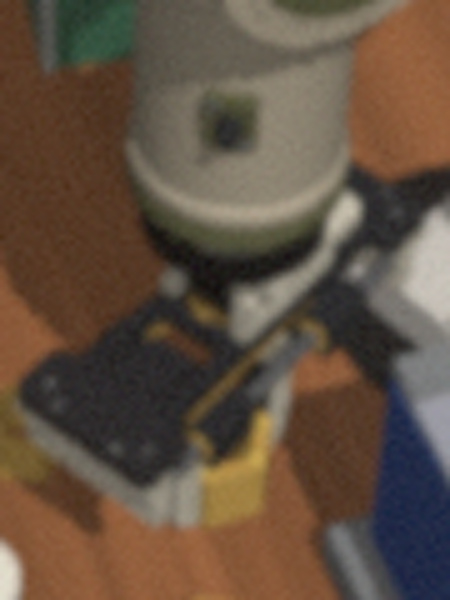

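Run:
```python
from kin import *
pf=[.4948,.273,.011]
def st(n):
    out=[]
    for z,r in((148.5,14),(148.5,9),(184.5,9),(192.5,4)):
        a=np.linspace(0,2*np.pi,40); out.append((proj(n,T2(pf,np.c_[-105+r*np.cos(a),r*np.sin(a),np.full(40,z)]/1e3)),(0,255,255),True))
    return out
a=cv2.imread("pics/top0.png"); b=cv2.imread("pics/side0.png")
crop("top",110,250,150,290,14,"o5",im=a,draw=st("top")); crop("side",385,220,425,260,14,"o6",im=b,draw=st("side"))
d=Rdown(-np.pi/2)
plan([([.605,.14,.2],Rdown(np.radians(30.3)),-1,40),([.52,.20,.28],Rdown(np.radians(-20)),-1,40),([.39,.272,.285],d,-1,40)])
```

```text
[ -0.0008, -0.035, -0.0002, -0.06, 0, 0.02, -1, -0.0008, -0.035, -0.0003, -0.06, 0, 0.02, -1, -0.0009, -0.035, -0.0003, -0.06, 0, 0.02, -1, -0.0009, -0.035, -0.0004, -0.06, 0, 0.02, -1, -0.0009, -0.035, -0.0004, -0.06, 0, 0.02, -1 ]
[ -0.0158, -0.0133, -0.0072, 0, 8.38, 0, -1, -0.0146, -0.0133, -0.0094, 0, 8.38, 0, -1, -0.013, -0.0133, -0.0114, 0, 8.38, 0, -1, -0.0112, -0.0133, -0.0132, 0, 8.38, 0, -1, -0.0092, -0.0133, -0.0147, 0, 8.38, 0, -1 ]
[ -0.0069, -0.0133, -0.0159, 0, 8.38, 0, -1, -0.0026, -0.0006, -0.0163, 0, 7.78, 0, -1, -0.0003, -0.0006, -0.0165, 0, 7.78, 0, -1, 0.0019, -0.0006, -0.0164, 0, 7.78, 0, -1, 0.0041, -0.0006, -0.016, 0, 7.78, 0, -1 ]
[ 0.0062, -0.0006, -0.0153, 0, 7.78, 0, -1, 0.0082, -0.0006, -0.0143, 0, 7.78, 0, -1, 0.0101, -0.0006, -0.0131, 0, 7.78, 0, -1, 0.0118, -0.0006, -0.0116, 0, 7.78, 0, -1, 0.0132, -0.0006, -0.0099, 0, 7.78, 0, -1 ]
```

View pics/o5.png

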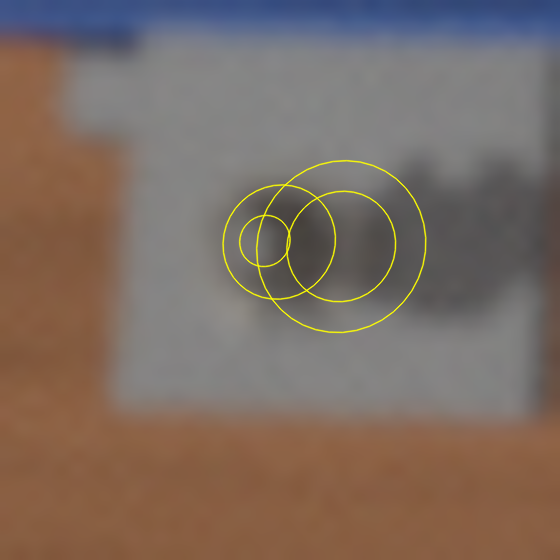

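View pics/o6.png

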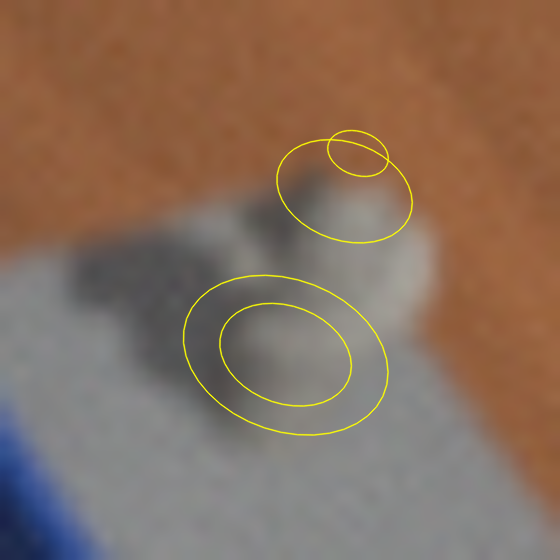

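Request:
carry_out(motion=[-0.001,-0.03,0,0,0,0,-1,-0.001,-0.035,0,0,0,0,-1,-0.001,-0.035,0,0,0,0,-1,-0.001,-0.035,0,0,0,0,-1,-0.001,-0.03,0,0,0,0,-1])

```text
t: 51.4
tool_pos: [0.6007, 0.1406, 0.1874]
orientation: [-1.419, 0.818, -0.807]
force: [0.8, 0.3, -1.5]
opening: 0.0459
```

Request:
carry_out(motion=[-0.016,-0.013,-0.007,0,8.4,0,-1,-0.015,-0.013,-0.009,0,8.4,0,-1,-0.013,-0.013,-0.011,0,8.4,0,-1,-0.011,-0.013,-0.013,0,8.4,0,-1,-0.009,-0.013,-0.015,0,8.4,0,-1])

```text
t: 51.9
tool_pos: [0.532, 0.1921, 0.2605]
orientation: [-1.096, 1.371, -1.371]
force: [0.9, 0.1, -1.8]
opening: 0.0461
```

Request:
carry_out(motion=[-0.007,-0.01,-0.016,0,8.4,0,-1,-0.003,0,-0.016,0,7.8,0,-1,0,0,-0.016,0,7.8,0,-1,0.002,0,-0.016,0,7.8,0,-1,0.004,0,-0.016,0,7.8,0,-1])

```text
t: 52.4
tool_pos: [0.4603, 0.238, 0.2746]
orientation: [-0.6, 1.858, -1.858]
force: [-0.8, 0.3, -1.6]
opening: 0.0457
```

```bash
cat >> kin.py <<'E'
def st():
    p,A,s=cur(); print("t",round(s["t"],2),"tcp",np.round(p,4),"phi",round(np.degrees(np.arctan2(A[1,2],A[0,2])),1),"tilt",np.round(np.degrees(A[2,[0,2]]),2),"open",round(s["opening"],4),"F",np.round(s["force"],1),"T",np.round(s["wrist_torque"],2),"q6",round(s["q"][5],2))
E
python3 - <<'E'
from kin import *
st()
plan([([.39,.272,.26],Rdown(-np.pi/2),-1,40)])
E
```

```text
t 52.4 tcp [0.4603 0.238  0.2746] phi -53.9 tilt [-0.33  0.1 ] open 0.0457 F [-0.8  0.3 -1.6] T [-0.06 -0.05  0.02] q6 1.32
[ 0.0074, 0.0029, -0.0138, 0, 7.22, -0.07, -1, 0.009, 0.0029, -0.0127, 0, 7.22, -0.07, -1, 0.0106, 0.0029, -0.0115, 0, 7.22, -0.07, -1, 0.0119, 0.0029, -0.0101, 0, 7.22, -0.07, -1, 0.0131, 0.0029, -0.0085, 0, 7.22, -0.07, -1 ]
```

Request:
carry_out(motion=[0.007,0.002,-0.013,0,7.2,0,-1,0.009,0.002,-0.012,0,7.2,0,-1,0.01,0.002,-0.011,0,7.2,0,-1,0.01,0.001,-0.009,0,6,0,-1,0.006,0,-0.003,0,2,0,-1])

```text
t: 52.9
tool_pos: [0.3984, 0.2676, 0.2676]
orientation: [-0.089, 2.176, -2.17]
force: [0.7, -0.6, -0.7]
opening: 0.0459
```

Run:
```python
from kin import *
st()
plan([([.39,.272,.25],Rdown(-np.pi/2),-1,40)])
def nutov(n,g=.0249):
    p,A,_=cur(); out=[]
    a=np.radians(np.arange(0,360,60)+30+0)  # vertices about axis; flat normal along tool z
    for z in(g,g-.034):
        L=np.c_[np.sin(a)*.02656,np.full(6,z),np.cos(a)*.02656]; out.append((proj(n,p+L@A.T),(0,255,0),True))
    pf=[.4948,.273,.011]
    for z,r in((184.5,9),(192.5,4)):
        t=np.linspace(0,2*np.pi,40); out.append((proj(n,T2(pf,np.c_[-105+r*np.cos(t),r*np.sin(t),np.full(40,z)]/1e3)),(0,255,255),True))
    return out
crop("side",360,160,440,260,6,"q1",draw=nutov("side")); crop("top",80,220,180,320,6,"q2",draw=nutov("top"))
```

```text
t 52.9 tcp [0.3984 0.2676 0.2676] phi -84.9 tilt [-0.4  -0.14] open 0.0459 F [ 0.7 -0.6 -0.7] T [0.05 0.02 0.04] q6 1.97
[ 0.0081, 0.0176, -0.0051, 0.16, 5.07, -0.39, -1, 0, 0, 0, 0, 0, 0, -1, 0, 0, 0, 0, 0, 0, -1, 0, 0, 0, 0, 0, 0, -1, 0, 0, 0, 0, 0, 0, -1 ]
```

View pics/q1.png

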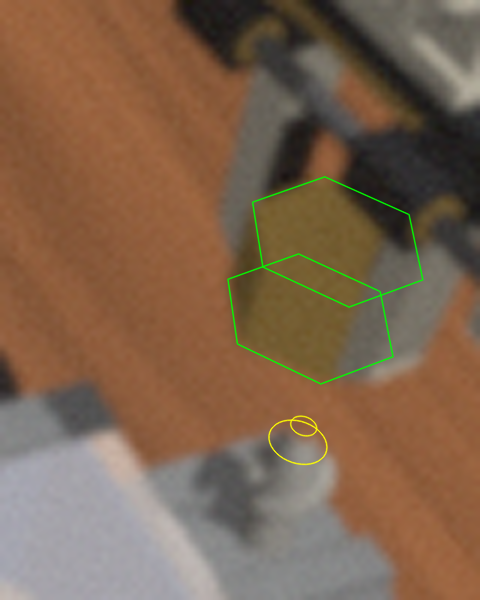

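View pics/q2.png

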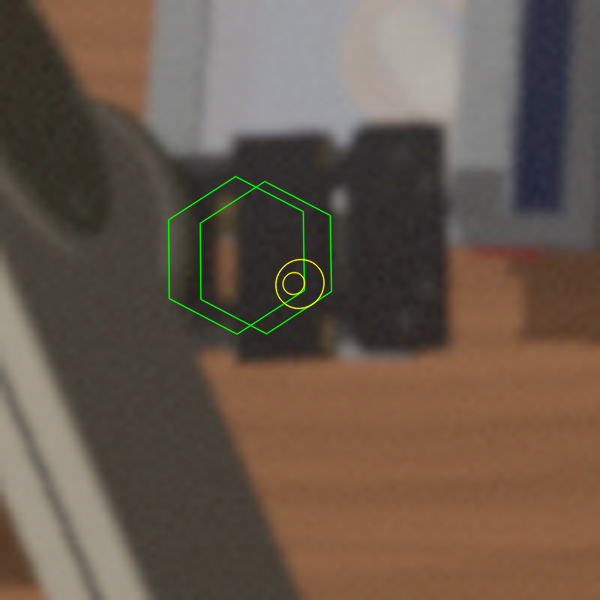

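Request:
carry_out(motion=[0.007,0.003,-0.004,0,4.5,-0.4,-1,0.001,0.004,-0.001,0,0.5,0,-1,0,0,0,0,0,0,-1,0,0,0,0,0,0,-1,0,0,0,0,0,0,-1])

```text
t: 53.5
tool_pos: [0.3918, 0.2712, 0.2608]
orientation: [-0.011, 2.218, -2.212]
force: [0.4, 0.1, -1.2]
opening: 0.0462
```

Run:
```python
from kin import *
st()
plan([([.39,.272,.225],Rdown(-np.pi/2),-1,40)])
```

```text
t 53.5 tcp [0.3918 0.2712 0.2608] phi -89.3 tilt [-0.11 -0.15] open 0.0462 F [ 0.4  0.1 -1.2] T [-0.04  0.03 -0.05] q6 2.06
[ 0.0019, 0.0358, -0.0007, 0.15, 0.67, -0.11, -1, 0, 0, 0, 0, 0, 0, -1, 0, 0, 0, 0, 0, 0, -1, 0, 0, 0, 0, 0, 0, -1, 0, 0, 0, 0, 0, 0, -1 ]
```

Request:
carry_out(motion=[0.001,0.014,-0.001,0,0.5,0,-1,0,0.014,0,0,0,0,-1,0,0.006,0,0,0,0,-1,0,0,0,0,0,0,-1,0,0,0,0,0,0,-1])

```text
t: 54.0
tool_pos: [0.3906, 0.2717, 0.2224]
orientation: [-0.004, 2.221, -2.218]
force: [0.6, -0.4, -1.0]
opening: 0.0458
```

Run:
```python
from kin import *
st()
plan([([.39,.272,.21],Rdown(-np.pi/2),-1,40)])
crop("side",360,160,440,260,6,"q3")
```

```text
t 54.0 tcp [0.3906 0.2717 0.2224] phi -89.8 tilt [-0.02 -0.09] open 0.0458 F [ 0.6 -0.4 -1. ] T [0.05 0.   0.02] q6 2.07
[ 0.0007, 0.0124, -0.0003, 0.09, 0.2, -0.02, -1, 0, 0, 0, 0, 0, 0, -1, 0, 0, 0, 0, 0, 0, -1, 0, 0, 0, 0, 0, 0, -1, 0, 0, 0, 0, 0, 0, -1 ]
```

View pics/q3.png

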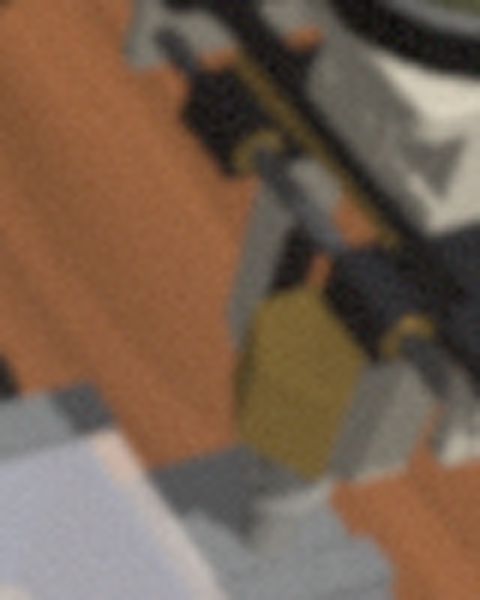

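Request:
carry_out(motion=[0,0.004,0,0,0,0,-1,0,0.004,0,0,0,0,-1,0,0.004,0,0,0,0,-1,0,0.004,0,0,0,0,-1,0,0.003,0,0,0,0,-1])

```text
t: 54.55
tool_pos: [0.3916, 0.2722, 0.2036]
orientation: [-0.001, 2.221, -2.215]
force: [-0.6, -0.3, -1.6]
opening: 0.0457
```

Run:
```python
from kin import *
st()
crop("side",360,160,440,260,6,"q4")
```

```text
t 54.55 tcp [0.3916 0.2722 0.2036] phi -89.8 tilt [-0.17 -0.17] open 0.0457 F [-0.6 -0.3 -1.6] T [0.04 0.05 0.02] q6 2.07
```

View pics/q4.png

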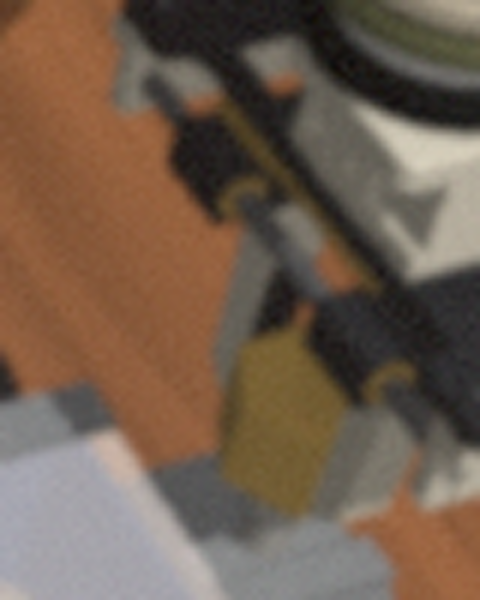

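Request:
carry_out(motion=[0,0.003,0,0,0,0,-1,0,0.003,0,0,0,0,-1,0,0.003,0,0,0,0,-1,0,0.003,0,0,0,0,-1,0,0.002,0,0,0,0,-1])

```text
t: 55.1
tool_pos: [0.3919, 0.2724, 0.1895]
orientation: [0.0, 2.221, -2.214]
force: [-6.5, -4.5, 17.6]
opening: 0.0459
```

Run:
```python
from kin import *
st(); imaging.read_camera("side"); st()
```

```text
t 55.1 tcp [0.3919 0.2724 0.1895] phi -89.8 tilt [-0.21 -0.19] open 0.0459 F [-6.5 -4.5 17.6] T [-0.61  1.24  0.06] q6 2.07
t 55.15 tcp [0.3919 0.2725 0.1896] phi -89.8 tilt [-0.22 -0.2 ] open 0.0458 F [-2.5 -1.7  6.4] T [-0.2   0.59  0.02] q6 2.07
```

Request:
carry_out(motion=[0.001,-0.001,0.0005,0,-6,0,-1,0,0,0,0,-6,0,-1,0,0,0,0,-6,0,-1,0,0,0,0,-6,0,-1,0,0,0,0,-6,0,-1])

```text
t: 55.65
tool_pos: [0.3924, 0.2727, 0.1916]
orientation: [-0.525, 1.914, -1.907]
force: [0.1, 1.5, -1.7]
opening: 0.0459
```

Run:
```python
from kin import *
st()
```

```text
t 55.65 tcp [0.3924 0.2727 0.1916] phi -58.8 tilt [-0.55 -0.04] open 0.0459 F [ 0.1  1.5 -1.7] T [ 0.24 -0.18  0.02] q6 1.52
```

Request:
carry_out(motion=[0,0.001,0,0,-6,-0.5,-1,0,0.001,0,0,-6,0,-1,0,0.001,0,0,-6,0,-1,0,0.001,0,0,-6,0,-1,0,0.001,0,0,-6,0,-1])

```text
t: 56.15
tool_pos: [0.3934, 0.2744, 0.1882]
orientation: [-0.937, 1.553, -1.55]
force: [-0.5, 0.7, -0.9]
opening: 0.0457
```

Run:
```python
from kin import *
st()
```

```text
t 56.15 tcp [0.3934 0.2744 0.1882] phi -27.5 tilt [-0.32  0.06] open 0.0457 F [-0.5  0.7 -0.9] T [ 0.17  0.14 -0.05] q6 0.98
```

Request:
carry_out(motion=[0.0005,0.003,0.001,0,0,-0.3,-1,0,0.003,0,0,0,0,-1,0,0.002,0,0,0,0,-1,0,0.002,0,0,0,0,-1,0,0,0,0,0,0,-1])

```text
t: 56.65
tool_pos: [0.3936, 0.2743, 0.1829]
orientation: [-0.936, 1.559, -1.558]
force: [-2.9, 0.9, -1.7]
opening: 0.0455
```

Run:
```python
from kin import *
st(); imaging.read_camera("side"); st()
```

```text
t 56.65 tcp [0.3936 0.2743 0.1829] phi -28.0 tilt [-0.06  0.03] open 0.0455 F [-2.9  0.9 -1.7] T [0.09 0.46 0.02] q6 0.99
t 56.7 tcp [0.3936 0.2744 0.1829] phi -28.0 tilt [-0.08  0.02] open 0.0455 F [-5.7 -1.4  6.2] T [-0.24  0.95 -0.02] q6 0.99
```

Request:
carry_out(motion=[0.001,0.0005,-0.001,0,6,0,-1,0,0.001,0,0,6,0,-1,0,0.0015,0,0,6,0,-1,0,0.0015,0,0,6,0,-1,0,0.0015,0,0,6,0,-1])

```text
t: 57.2
tool_pos: [0.3939, 0.2734, 0.1806]
orientation: [-0.516, 1.92, -1.922]
force: [-6.4, -2.9, 11.7]
opening: 0.0456
```

Run:
```python
from kin import *
st(); imaging.read_camera("side"); st()
```

```text
t 57.2 tcp [0.3939 0.2734 0.1806] phi -59.6 tilt [-0.25  0.15] open 0.0456 F [-6.4 -2.9 11.7] T [-0.56  1.23  0.08] q6 1.54
t 57.25 tcp [0.3939 0.2735 0.1805] phi -60.1 tilt [-0.26  0.13] open 0.0457 F [-5.1  0.3  8.3] T [ 0.1   1.   -0.01] q6 1.55
```

Request:
carry_out(motion=[0.001,0.001,-0.0005,0,7,-0.2,-1,0,0.0015,0,0,7,0,-1,0,0.0015,0,0,7,0,-1,0,0.0015,0,0,7,0,-1,0,0.0015,0,0,7,0,-1])

```text
t: 57.75
tool_pos: [0.3934, 0.2728, 0.1729]
orientation: [-0.136, -2.157, 2.162]
force: [-1.9, -0.6, 14.3]
opening: 0.0455
```

Run:
```python
from kin import *
st(); imaging.read_camera("side"); st()
```

```text
t 57.75 tcp [0.3934 0.2728 0.1729] phi -97.0 tilt [-0.2   0.13] open 0.0455 F [-1.9 -0.6 14.3] T [-0.19  0.67  0.18] q6 2.2
t 57.8 tcp [0.3935 0.2728 0.1731] phi -97.5 tilt [-0.2   0.13] open 0.0459 F [-2.6  1.   0.9] T [ 0.18  0.58 -0.07] q6 2.2
```

Request:
carry_out(motion=[0,0.001,0,0,6,0,-1,0,0.001,0,0,6,0,-1,0,0,0,0,0,0,-1,0,0,0,0,0,0,-1,0,0,0,0,0,0,-1])

```text
t: 58.3
tool_pos: [0.3946, 0.2735, 0.1732]
orientation: [-0.372, -2.03, 2.03]
force: [-2.4, -0.5, 3.4]
opening: 0.0457
```

Run:
```python
from kin import *
st(); imaging.read_camera("side"); st()
```

```text
t 58.3 tcp [0.3946 0.2735 0.1732] phi -110.4 tilt [-0.34 -0.05] open 0.0457 F [-2.4 -0.5  3.4] T [0.   0.6  0.06] q6 2.43
t 58.35 tcp [0.3946 0.2735 0.1732] phi -110.4 tilt [-0.34 -0.05] open 0.0456 F [-2.3  0.1  3.2] T [0.02 0.53 0.03] q6 2.43
```

Request:
carry_out(motion=[0.0015,0,0.0005,0,0,0,-1,0,0,0,0,0,0,0.2,0,0,0,0,0,0,0.3,0,0,0,0,0,0,0.4,0,0,0,0,0,0,0.4])

```text
t: 58.85
tool_pos: [0.3937, 0.273, 0.1725]
orientation: [-0.373, -2.03, 2.032]
force: [-0.6, -0.1, 0.4]
opening: 0.0645
```

Request:
carry_out(motion=[0,-0.01,0,0,0,0,0.4,0,-0.02,0,0,0,0,0.4,0,-0.03,0,0,0,0,0.4,0,-0.03,0,0,0,0,0.4,0,-0.03,0,0,0,0,0.4])

```text
t: 59.35
tool_pos: [0.3901, 0.2716, 0.2931]
orientation: [-0.365, -2.02, 2.035]
force: [-0.2, 0.6, 0.4]
opening: 0.0653
```

Run:
```python
from kin import *
st()
crop("side",330,180,440,280,6,"r1")
plan([([.40,.05,.33],Rdown(np.radians(-70)),.4,40)])
```

```text
t 59.35 tcp [0.3901 0.2716 0.2931] phi -110.4 tilt [-0.07  0.41] open 0.0653 F [-0.2  0.6  0.4] T [ 0.08 -0.01 -0.01] q6 2.43
[ -0.0142, -0.005, 0.0343, -0.03, -6.73, -0.06, 0.4, -0.0101, -0.005, 0.0357, -0.03, -6.73, -0.06, 0.4, -0.0058, -0.005, 0.0367, -0.03, -6.73, -0.06, 0.4, -0.0015, -0.005, 0.0371, -0.03, -6.73, -0.06, 0.4, 0.0029, -0.0051, 0.037, -0.03, -6.73, -0.06, 0.4 ]
[ 0.0072, -0.0051, 0.0364, -0.03, -6.73, -0.06, 0.4, 0, 0, 0, 0, 0, 0, 0.4, 0, 0, 0, 0, 0, 0, 0.4, 0, 0, 0, 0, 0, 0, 0.4, 0, 0, 0, 0, 0, 0, 0.4 ]
```

View pics/r1.png

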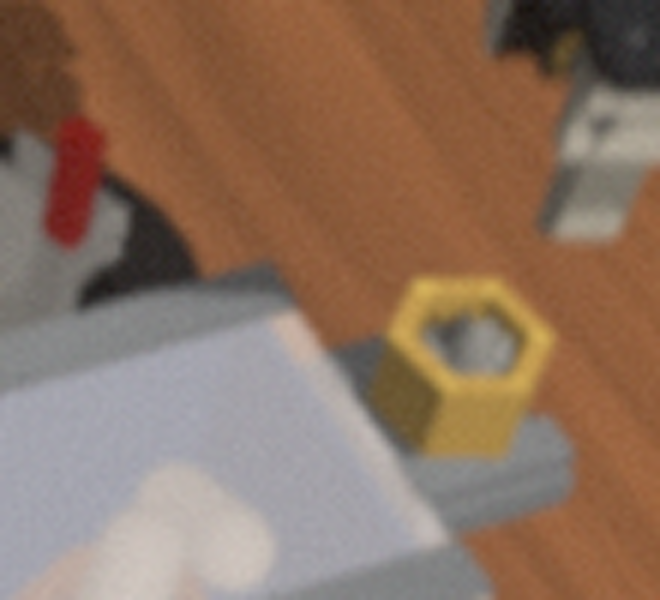

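Request:
carry_out(motion=[-0.014,-0.01,0.034,0,-6.7,0,0.4,-0.01,-0.01,0.036,0,-6.7,0,0.4,-0.006,-0.005,0.036,0,-6.7,0,0.4,-0.001,-0.005,0.036,0,-6.7,0,0.4,0.003,-0.005,0.036,0,-6.7,0,0.4])

```text
t: 59.9
tool_pos: [0.3991, 0.0886, 0.3422]
orientation: [-0.253, 2.077, -2.081]
force: [0.4, -0.6, -0.4]
opening: 0.0651
```

Request:
carry_out(motion=[0,0,0.04,0,0,0,0.4,0,0,0.04,0,0,0,0.4,0,0,0.04,0,0,0,0.4,0,0,0.03,0,0,0,0.4,0,0,0,0,0,0,0.4])

```text
t: 60.4
tool_pos: [0.4381, -0.066, 0.3484]
orientation: [-0.245, 2.069, -2.08]
force: [-1.5, 0.1, 0.6]
opening: 0.0655
```

Run:
```python
from kin import *
st()
cv2.imwrite("pics/z1.png",imaging.read_camera("side"));cv2.imwrite("pics/z2.png",imaging.read_camera("top"))
```

```text
t 60.4 tcp [ 0.4381 -0.066   0.3484] phi -75.2 tilt [-1.22  0.45] open 0.0655 F [-1.5  0.1  0.6] T [ 0.02 -0.   -0.01] q6 1.05
```

View pics/z1.png

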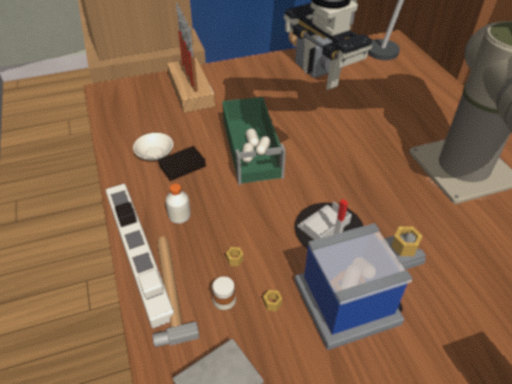

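View pics/z2.png

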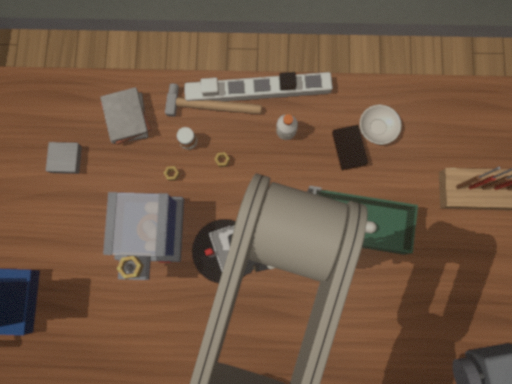

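```bash
python3 -c "
from plant import robot
print(robot.close_job())"
```

```text
the job is handed in; nothing more can be done
None
```

I finished the job and handed it in at about 60 s of simulated time; `close_job` reports no verdict.

- **Bangles:** both bangles on the bench are in the tank. I saw no third one in either camera.
- **Rods:** all six were scooped up, and the strike bar dropped three back into the trough. The other three were tipped into the tank, and the scoop read empty on the force sensor afterwards. None spilled.
- **Scoop:** it stands upright on its mat, about 9 mm from where it started.
- **Lid:** it is closed.
- **Nut:** the largest nut dropped about 10 mm when backed off, then threaded down over roughly 80° clockwise. Its underside measured about 148 mm above the bench, against 148.5 mm for the seat. A further 12° of turning did not lower it.

The last pictures show the lid down, the nut on the prongs, and the other items where they were. The arm was clear and touching nothing.

The cameras and the arm disagreed by about 2–3 mm on where the scoop sat. I settled that by touching the trough walls. No check failed.

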